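# Build up the battery module of a wireless transmitter

## Robot

A 7-joint arm with a two-finger parallel gripper is mounted at the origin on the work surface. World frame = base frame: x ahead of the robot, y to its left, z up, the work surface at z = 0. Lengths are in m, angles in rad, forces in N, time in s.
With the tool pointing down it reaches from about 0.425 to 0.875 m from the base axis. Payload 8.4 kg.
Tool frame: the origin (TCP) lies between the finger pads; the fingertips stand 19 mm ahead of it and the grasp point (between the pads) is the TCP; z points along the fingers, y is the line along which they close (so a half turn about z gives the same grasp; the last joint's range is limited). The gripper opens to 87 mm and grips with 3 to 60 N. Pads are 19 mm wide; open, the fingers measure 117 mm over their backs; the gripper's body (75 mm by 190 mm) begins 51 mm behind the grasp point.
Start: joints at [1.184, 0.333, 0.04, 1.465, -0.013, 1.343, -0.059], TCP at [0.184, -0.623, 0.242] pointing down, gripper open.
Joint ranges: [-2.58, 2.58], [-0.38, 2.09], [-1.3, 1.39], [0.25, 2.4], [-1.5, 4.64], [0.08, 2.09], [-2.65, 2.65]. Speed limits (rad/s): [2.22, 2.22, 2.79, 2.79, 3.14, 3.14, 3.14].

## Interface

Orientations are given as a 3x3 rotation matrix whose columns are the frame's x, y, z axes.
In Python, from station import * gives the robot as it stands.
- The arm moves only by the tool drive_tool, never from a script. Its argument "motion" is a list of rows, each a list of 6 numbers: the shift along the tool's x, y, z in units of 600 mm (1.0 is 600 mm), then the turn, a rotation vector about the tool's x, y, z in units of 2 rad (1.0 is 2 rad). In form: [[tx, ty, tz, rx, ry, rz], ...]. A call has 1 to 12 rows; each row is the pose to reach, as a shift and turn from the pose commanded when the call began, along the tool's axes at that moment; what a row does not reach only later rows make up. A row lasts 1/12 s, in which the tool goes at most 41.7 mm and 7.16 degrees, less where a joint would pass 70% of its speed; a pose out of reach is approached as far as the arm can. A call with a number of a shift or a turn outside -1 to 1 is refused whole. A call with a gripper value outside its range is refused whole. "claw" is the opening, from -1 (shut) to 1 (fully open), so that 0 is half open, set as the call begins (left out, the last holds). The fingers move at their own pace and stop on an object; "squeeze" is the grip in N (left out, the last holds). Time passes only in rows, so rows that repeat a pose let the fingers close. It gives the time, the measured TCP pose, the force, the opening and the grip force at its end, in the units of the state.
- read_state(): the state, without advancing time (a new reading comes with each control period).
- grab_frame(name): name is "scene" or "top" or "wrist"; returns a dict with "color" (400x640x3 uint8, red, green, blue), "fx", "fy", "cx", "cy" (pixels), "T" (4x4, takes a point from camera to world coordinates); the wrist camera has in their place "T_tool_cam" (4x4, takes a point from camera to tool coordinates, whose origin is the TCP and whose axes are the flange's). Camera axes: x right, y down, z forward; pixel columns grow to the right and rows downward; lengths in m; the calibration is good to about 2 mm. A picture is of the moment at which its call begins: read the wrist's pose just before it. There is no depth.
- close_job(): hands the job in; it is judged then, once.
Trained networks look in the newest picture that a camera, given by its name, has taken for a name from the list of things; names that differ only in an ending like _2 or _b are one class to them, and where a whole thing is asked for, a point or a joint stands for the part that bears it (a point fixed in the world has none). Each returns a list of dicts, best first, with "conf" (0 to 1); they miss things now and then, are a little off and sometimes report something else, mostly with a low value. They report only what shows in the picture. A call takes as long as a camera call.
- search_frame(camera, label): "box" ([left, top, right, bottom] in pixels, round what is visible of it).
- silhouettes(camera, label): "mask" (400x640 bool, what is visible of it) and "box" ([left, top, right, bottom] in pixels, round what is visible of it).
The state is a dict: "time": time; "joint_positions": joint angles; "joint_velocities": joint speeds; "joint_torque": joint torques, N m; "eef_pos": TCP position; "ee_rot": TCP orientation; "contact_force": force on the tool from outside, world axes, zero at the start; "torque": the same for the moment, N m; "grip_width": finger opening in m; "gripper_force": force on a finger pad.
Only numpy, scipy, OpenCV 4.12 (cv2) and the standard library are available. Lean on these libraries where they do the work, as an engineer would, in place of code of your own. Each camera call takes 0.05 s, during which the arm holds its last target. There are 200 camera calls.

## Task

Stand every battery cell from the slanted stock bin upright, head up, in the cups of the white holder, any cup, fully down and without dropping any. Then lower the blue contact plate level over the holder's two pins, gently, until it lies flush on both post shoulders, first turning a latch clear if it is in the way. Finally turn both red latches shut over the ends of the plate, and leave the housings and the screwdriver where they are.

Things in the scene. Friction and masses are not known exactly. Their poses are not given: they have to be found in the camera images.
- holder: White battery holder fixed to the bench. Origin: centre of its underside; z up, y along its length. Base block 60 x 290 x 36 mm (x, y, z) with four cups along y at -60, -20, 20, 60 mm. Guide posts at y = +-92 mm (20 mm thick, flat shoulder 132 mm above the bench) each carry a pin. White towers (26 x 20 mm, 142 mm tall) at y = +-126 mm each carry a red turn-latch.
- pin_left (a point): Tip of the steel locating pin on the post at the holder's +y end, 152 mm above the bench. The pin is 10 mm thick, stands 20 mm above the post's shoulder and tapers over its last 5 mm. The plate rests on the two shoulders, its underside 132 mm above the bench; standing cells end 6 mm below it.
- pin_right (a point): The same at the holder's -y end, 184 mm from the other pin.
- plate: Blue contact plate, 60 x 224 x 8 mm (x, y, z), about 0.3 kg, with 12 mm through holes at y = +-92 mm on its centre line. Black bridge handle on top: level bar 14 x 14 mm, 90 mm long along y, its middle 42 mm above the underside, 27 mm free under it. Origin: centre of the underside; z up. Starts flat on the bench, handle up. It fits either way round.
- stock_bin: Blue slanted stock bin, fixed. Four pockets side by side, at y = -60, -20, 20, 60 mm, 36 mm square and 62 mm deep, leaning 35 degrees from upright: they open upwards and to the bin's -x side. Origin: centre of its underside on the bench; z up.
- latch_left (a joint): Red turn-latch at the holder's +y end, rad. 0 = open: its nose (24 mm long, 14 wide) points along the holder's +x, its tail with the black knob along -x. 1.57 = shut: nose inward over the plate's end, knob outward to +y. Stops at 0 and 1.6; stays where left; about 1.5 N at the knob moves it. Below 0.15 it is clear of the plate. Starts anywhere from 0 to 1.2.
- latch_right (a joint): Red turn-latch at the holder's -y end, a mirror image: 0 = open (nose along the holder's +x, knob along -x), 1.57 = shut (nose inward over the plate's end, knob outward to -y).
- latch_left_knob (a point): Top centre of the black round upright knob of the left latch, 181 mm above the bench; knob 12 mm thick, its upper 30 mm stand free above the red arm. It runs on a circle of 30 mm radius about the latch's vertical pivot, at x = 0, y = +126 mm of the holder.
- latch_right_knob (a point): Top centre of the knob of the right latch, same size; pivot at x = 0, y = -126 mm of the holder.
- cell1: Battery cell: yellow cylinder 32 mm across, 120 mm long, black band near its head, brass contact on the head; about 0.19 kg. Origin: centre of its foot; z runs along it to the head. Starts foot down in a pocket of the stock bin, leaning 35 degrees from upright, head towards the bin's -x side; its upper 58 mm stick out, free all round. Three or four are present; an absent one reads None.
- cell2: Another battery cell like cell1; None if absent.
- cell3: Another battery cell like cell1; None if absent.
- cell4: Another battery cell like cell1; None if absent.
- cup1 (a point): Centre of the floor of one cup of the holder (round, 35 mm across, 30 mm deep, floor 6 mm above the bench); the four are 40 mm apart.
- cup2 (a point): Centre of the floor of one cup of the holder (round, 35 mm across, 30 mm deep, floor 6 mm above the bench); the four are 40 mm apart.
- cup3 (a point): Centre of the floor of one cup of the holder (round, 35 mm across, 30 mm deep, floor 6 mm above the bench); the four are 40 mm apart.
- cup4 (a point): Centre of the floor of one cup of the holder (round, 35 mm across, 30 mm deep, floor 6 mm above the bench); the four are 40 mm apart.
- housing1: Bystander: a finished white transmitter housing with a blue cap, 76 mm across and 103 mm tall, standing beyond the work. Origin: centre of its underside.
- housing2: Bystander: a second one like housing1.
- screwdriver: Bystander: a screwdriver 190 mm long lying on the bench in front of the robot. It lies along its x axis.

How it is judged:
By the outcome, as a careful person would: the job done as asked, in the order asked, and still so for the second after the job is handed in, with the robot touching nothing.
Of cell1, cell2, cell3, cell4 only 3 to 4 are there at a start; the rules pass over those that are not, and their reading is None.
At some moment in a run one of plate may be knocked a few centimetres aside while the robot is not near it.
It also fails if it takes over 208 s, if anything falls off the work surface, if the arm or the gripper's body presses on something with over 40 N, if the wrist force passes 120 N, or if a joint passes its speed limit or range.

## Working session

There is one attempt and no reset: what is moved stays moved. The work goes in short steps, Python scripts to look and compute and a tool call to move; the robot and the scene stay as the last step left them, time stands still between calls to the robot, and variables do not carry over. Pictures are saved under pics/ and viewed, at most 14 in all, crops included, and the job is handed in when it is done.

Besides the shell and the picture viewer there is one more tool, called after "Emit:" as name(argument=value, ...) on one line, values as JSON. drive_tool: Moves the arm, as the interface text tells. Shifts and turns lie within -1 to 1; 1 stands for 600 mm of shift or 2 rad of turn. Its arguments: {"type":"object","properties":{"motion":{"type":"array"},"claw":{"type":"number"},"squeeze":{"type":"number"}},"required":["motion"]}

```bash
mkdir -p pics; ls
python3 - <<'E'
from station import *
import cv2, numpy as np
s=read_state(); print(s['time'],s['eef_pos'],np.round(s['ee_rot'],3).tolist(),s['grip_width'])
for n in ('scene','top'):
    f=grab_frame(n); cv2.imwrite(f'pics/{n}0.png',f['color'][:,:,::-1]); print(n,f['fx'],f['fy'],f['cx'],f['cy'],np.round(f['T'],4).tolist())
f=grab_frame('wrist');print(np.round(f['T_tool_cam'],4).tolist(),f['fx'])
for l in ['holder','plate','stock_bin','cell1','latch_left','latch_right','latch_left_knob','housing1','screwdriver']:
    print(l,[(np.round(d['box']).tolist(),round(d['conf'],2)) for d in search_frame('top',l)][:5])
E
```

```text
pics
0.0 [ 0.18431337 -0.62285468  0.24064745] [[0.959, 0.284, -0.001], [0.284, -0.959, 0.002], [-0.0, -0.002, -1.0]] 0.08731521020161374
scene 467.5855922167502 467.5855922167502 319.86927622876124 199.25868397223192 [[-0.2292, 0.7384, -0.6342, 1.4296], [0.9734, 0.1753, -0.1476, 0.1564], [0.0022, -0.6511, -0.759, 1.1413], [0.0, 0.0, 0.0, 1.0]]
top 514.3630666700902 514.3630666700902 313.5220933705681 200.49704576520898 [[-0.0023, -0.9896, 0.144, 0.4323], [-1.0, 0.0024, 0.0, -0.0046], [-0.0003, -0.144, -0.9896, 1.2868], [0.0, 0.0, 0.0, 1.0]]
[[-0.0003, -0.9611, -0.2761, 0.0771], [1.0, -0.0003, -0.0001, -0.0], [0.0, -0.2761, 0.9611, -0.143], [0.0, 0.0, 0.0, 1.0]] 311.4211475082139
holder [([154.0, 190.0, 300.0, 245.0], 0.93)]
plate [([431.0, 190.0, 470.0, 279.0], 0.55), ([270.0, 207.0, 286.0, 237.0], 0.31)]
stock_bin [([321.0, 176.0, 400.0, 224.0], 0.58)]
cell1 [([364.0, 199.0, 376.0, 226.0], 0.75), ([379.0, 203.0, 392.0, 227.0], 0.65), ([324.0, 196.0, 344.0, 215.0], 0.55), ([347.0, 198.0, 362.0, 221.0], 0.54)]
latch_left [([152.0, 194.0, 171.0, 222.0], 0.69), ([152.0, 191.0, 300.0, 245.0], 0.57)]
latch_right [([271.0, 204.0, 288.0, 234.0], 0.48)]
latch_left_knob [([157.0, 194.0, 175.0, 220.0], 0.56)]
housing1 [([346.0, 118.0, 381.0, 158.0], 0.91), ([272.0, 205.0, 288.0, 234.0], 0.18)]
screwdriver [([342.0, 119.0, 380.0, 160.0], 0.65), ([268.0, 284.0, 339.0, 298.0], 0.64), ([347.0, 200.0, 360.0, 224.0], 0.39)]
```

Run:
```python
import cv2
i=cv2.imread('pics/top0.png'); cv2.imwrite('pics/top0c.png',cv2.resize(i[170:300,140:490],(800,297),interpolation=cv2.INTER_CUBIC))
```

```text
(no output)
```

View pics/top0c.png

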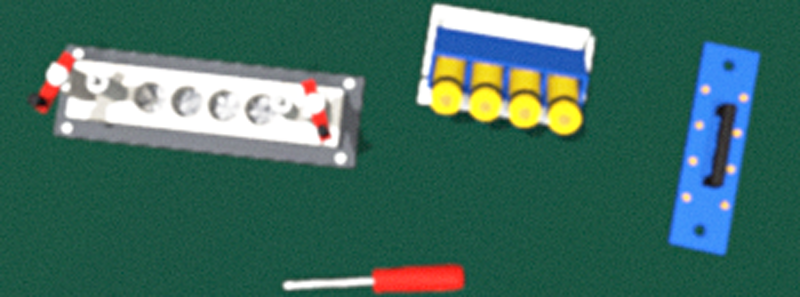

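View pics/scene0.png

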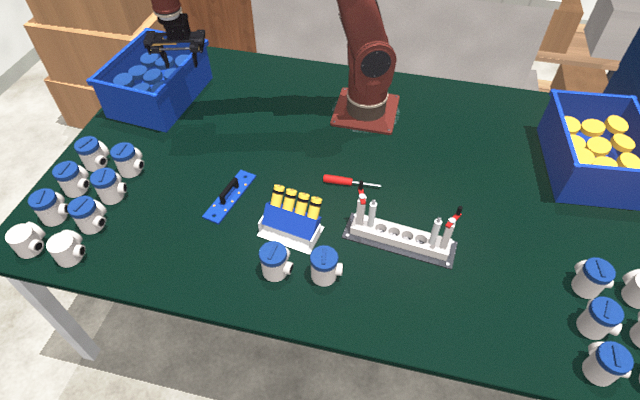

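The top view shows four cells with heads at crop pixels (447,98), (486,104), (525,112) and (565,118). The cups run from (150,97) to (262,108) and the plate holes are at (729,65) and (699,230). The left latch is partly turned, with its knob at (40,100), and the right latch is nearly open.

```bash
cat > h.py <<'E'
from station import *
import numpy as np, cv2
from scipy.spatial.transform import Rotation as R
def cam(name):
    s=read_state(); f=grab_frame(name)
    if name=='wrist':
        T=np.eye(4);T[:3,:3]=s['ee_rot'];T[:3,3]=s['eef_pos'];f['T']=T@f['T_tool_cam']
    return f
def ray(f,uv):
    uv=np.atleast_2d(uv).astype(float)
    d=np.c_[(uv[:,0]-f['cx'])/f['fx'],(uv[:,1]-f['cy'])/f['fy'],np.ones(len(uv))]@f['T'][:3,:3].T
    return f['T'][:3,3],d
def onz(f,uv,z):
    o,d=ray(f,uv); return o+d*((z-o[2])/d[:,2])[:,None]
def proj(f,P):
    P=np.atleast_2d(P); c=(P-f['T'][:3,3])@f['T'][:3,:3]
    return np.c_[f['fx']*c[:,0]/c[:,2]+f['cx'],f['fy']*c[:,1]/c[:,2]+f['cy']]
def row(p,Rm,base=None,q=4):
    """row numbers for target pose from base (default: current state)"""
    if base is None: s=read_state(); base=(s['eef_pos'],s['ee_rot'])
    t=base[1].T@(np.array(p)-base[0])/0.6; r=R.from_matrix(base[1].T@Rm).as_rotvec()/2
    return np.round(np.r_[t,r],q).tolist()
def down(yaw):  # tool down, closing (tool y) along direction (cos yaw, sin yaw)
    y=np.array([np.cos(yaw),np.sin(yaw),0]);z=np.array([0,0,-1.]);return np.c_[np.cross(y,z),y,z]
E
python3 - <<'E'
from h import *
f=cam('top'); c=lambda l:np.array(l)/2.2857+[140,170]
cu=onz(f,c([(150,97),(187,101),(225,105),(262,108)]),.036)
pi=onz(f,c([(97,80),(283,104)]),.152); pl=onz(f,c([(729,65),(699,230)]),.008)
kn=onz(f,c([(40,103),(322,133)]),.181)
he=onz(f,c([(447,98),(486,104),(525,112),(565,118)]),.13)
sd=onz(f,c([(288,285),(463,278)]),.01)
for n in ('cu','pi','pl','kn','he','sd'): print(n,np.round(eval(n),3).tolist())
print(np.linalg.norm(pi[0]-pi[1]),np.linalg.norm(pl[0]-pl[1]),np.linalg.norm(cu[0]-cu[3]))
h=pi.mean(0); print(np.round(read_state()['joint_positions'],3))
tgt=np.r_[cu.mean(0)[:2],.40]
print(row(tgt,down(-.13)), row(np.r_[he.mean(0)[:2],.36],down(-.13)))
E
```

```text
cu [[0.585, 0.26, 0.036], [0.581, 0.22, 0.036], [0.577, 0.179, 0.036], [0.573, 0.14, 0.036]]
pi [[0.588, 0.287, 0.152], [0.564, 0.106, 0.152]]
pl [[0.623, -0.37, 0.008], [0.443, -0.33, 0.008]]
kn [[0.562, 0.333, 0.181], [0.533, 0.066, 0.181]]
he [[0.572, -0.054, 0.13], [0.566, -0.093, 0.13], [0.558, -0.132, 0.13], [0.552, -0.171, 0.13]]
sd [[0.386, 0.112, 0.01], [0.393, -0.075, 0.01]]
0.1830605450351651 0.18411303448481944 0.12079790759175159
[ 1.184  0.333  0.04   1.465 -0.013  1.343 -0.058]
[1.0199, -1.1283, -0.264, -0.0, -0.0, -0.5765] [0.8451, -0.6376, -0.1974, -0.0, -0.0, -0.5765]
```

Emit:
drive_tool(motion=[[0.85,-0.64,-0.15,0,0,-0.6],[0.85,-0.64,-0.15,0,0,-0.6],[0.85,-0.64,-0.15,0,0,-0.6],[0.85,-0.64,-0.15,0,0,-0.6],[0.85,-0.64,-0.15,0,0,-0.6],[0.85,-0.64,-0.15,0,0,-0.6],[0.85,-0.64,-0.15,0,0,-0.6],[0.85,-0.64,-0.15,0,0,-0.6],[0.85,-0.64,-0.15,0,0,-0.6],[0.85,-0.64,-0.15,0,0,-0.6],[0.85,-0.64,-0.15,0,0,-0.6],[0.85,-0.64,-0.15,0,0,-0.6]])

```text
time: 1.65
eef_pos: [0.48, -0.2237, 0.3121]
ee_rot: [[0.083, 0.997, 0.001], [0.997, -0.083, -0.001], [-0.001, 0.001, -1.0]]
contact_force: [0.0, 0.0, 0.2]
grip_width: 0.0871
gripper_force: 0.0
```

Run:
```python
from h import *
s=read_state();f=cam('wrist'); cv2.imwrite('pics/w1.png',f['color'][:,:,::-1])
print(s['eef_pos'],np.round(s['joint_positions'],3))
for d in search_frame('wrist','cell1'): print(np.round(d['box']),round(d['conf'],2))
```

```text
[ 0.47999245 -0.22366208  0.31208041] [ 0.747  0.083 -0.42   1.628  0.034  1.437  0.242]
[368.  71. 418. 110.] 0.98
[381.   0. 434.  36.] 0.85
[374.  25. 423.  74.] 0.81
[364. 111. 417. 142.] 0.71
```

View pics/w1.png

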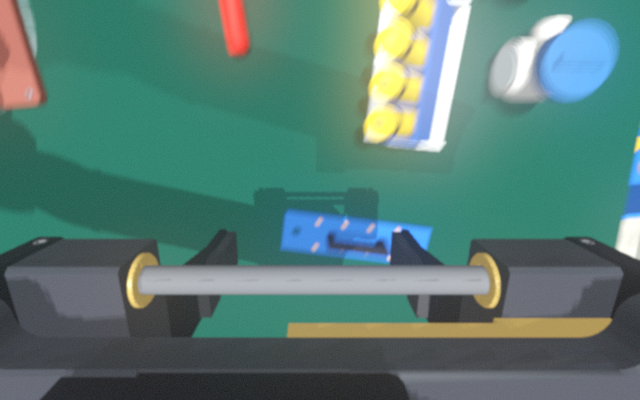

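The wrist view shows the cell heads at about (382,124), (389,83), (394,38) and (402,2), the bin to their right, and the plate at (355,235).

```bash
cat >> h.py <<'E'
def tri(obs):
    A=np.zeros((3,3));b=np.zeros(3)
    for f,uv in obs:
        o,d=ray(f,uv);d=d[0]/np.linalg.norm(d[0]);M=np.eye(3)-np.outer(d,d);A+=M;b+=M@o
    return np.linalg.solve(A,b)
def tilt(psi,a=np.radians(35)): # tool along cell axis in bin with yaw psi, closing dir outward-up
    x=np.array([np.cos(psi),np.sin(psi),0]);k=np.array([0,0,1.])
    z=np.sin(a)*x-np.cos(a)*k; y=np.cos(a)*x+np.sin(a)*k; return np.c_[np.cross(y,z),y,z]
E
python3 - <<'E'
from h import *
f=cam('wrist');g=cam('top');c=lambda l:np.array(l)/2.2857+[140,170]
t=c([(565,118),(525,112),(486,104),(447,98)]);w=[(382,124),(389,83),(394,38),(402,2)]
H=np.array([tri([(f,a),(g,b)]) for a,b in zip(w,t)]);print(np.round(H,4))
d=H[3]-H[0];psi=np.arctan2(-d[0],d[1]);print(psi,np.linalg.norm(d))
Rt=tilt(psi);m=H[:2].mean(0)
print(row(m-Rt[:,2]*.10-Rt[:,0]*0.03,Rt))
E
```

```text
[[ 0.5431 -0.1586  0.2096]
 [ 0.553  -0.1262  0.1846]
 [ 0.5621 -0.0903  0.1675]
 [ 0.5738 -0.0554  0.1397]]
-0.28877605437335413 0.12835049957060204
[0.1163, -0.0015, 0.0543, -0.3041, -0.0317, 0.1011]
```

Run:
```python
from h import *
f=cam('wrist');g=cam('top');sc=cam('scene');c=lambda l:np.array(l)/2.2857+[140,170]
i=sc['color'][175:225,250:340,::-1];cv2.imwrite('pics/sc1.png',cv2.resize(i,(720,400),interpolation=cv2.INTER_CUBIC))
t=c([(565,118),(525,112),(486,104),(447,98)]);s=[(277,188),(291,193),(303,197),(315,202)];w=[(382,124),(389,83),(394,38),(402,2)]
H=np.array([tri([(g,b),(sc,e)]) for a,b,e in zip(w,t,s)]);print(np.round(H,4)); print(proj(f,H))
d=H[3]-H[0];psi=np.arctan2(-d[0],d[1]);print(psi,np.linalg.norm(d))
```

```text
[[ 0.5545 -0.1759  0.1102]
 [ 0.5606 -0.1338  0.106 ]
 [ 0.5687 -0.0947  0.1075]
 [ 0.5756 -0.0563  0.1031]]
[[377.42297522 129.25127172]
 [381.50877508  87.99375337]
 [389.02147536  46.73026897]
 [394.35674379   4.84967948]]
-0.1745253786928656 0.12161588003479992
```

View pics/sc1.png

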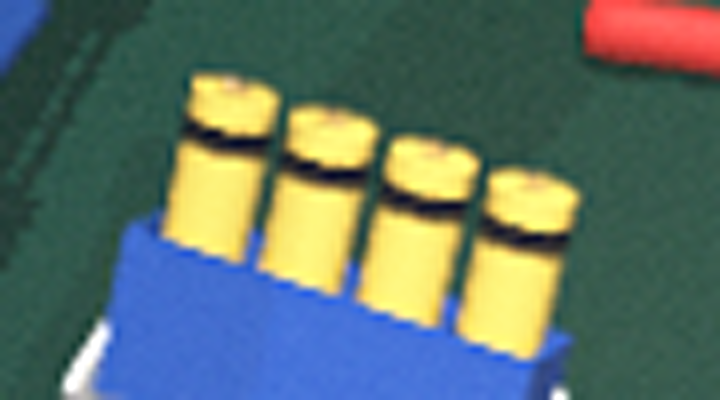

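The scene crop shows the contact centres at (236,84), (333,112), (433,147) and (533,183), scale 8.

Run:
```python
from h import *
f=cam('wrist');g=cam('top');sc=cam('scene');c=lambda l:np.array(l)/2.2857+[140,170]
t=c([(565,118),(525,112),(486,104),(447,98)]);s=np.array([(236,84),(333,112),(433,147),(533,183)])/8+[250,175]
H=np.array([tri([(g,b),(sc,e)]) for b,e in zip(t,s)]);print(np.round(H,4)); print(proj(f,H))
d=H[3]-H[0];psi=np.arctan2(-d[0],d[1]);print(psi,np.linalg.norm(d))
Rt=tilt(psi);m=H[:2].mean(0)
print(row(m-Rt[:,2]*.10-Rt[:,0]*0.03,Rt))
```

```text
[[ 0.5527 -0.1712  0.1212]
 [ 0.5588 -0.1318  0.1223]
 [ 0.5668 -0.0926  0.1222]
 [ 0.5732 -0.0538  0.1198]]
[[379.02196029 122.69437572]
 [384.25051424  81.97607922]
 [391.61058341  38.15368397]
 [397.14941713  -7.311964  ]]
-0.1729491352344326 0.11917025157457611
[0.0941, 0.0181, 0.1792, -0.3054, -0.0134, 0.0425]
```

Emit:
drive_tool(motion=[[0.094,0.018,0.18,-0.305,-0.013,0.043],[0.094,0.018,0.18,-0.305,-0.013,0.043],[0.094,0.018,0.18,-0.305,-0.013,0.043],[0.094,0.018,0.18,-0.305,-0.013,0.043],[0.094,0.018,0.18,-0.305,-0.013,0.043],[0.094,0.018,0.18,-0.305,-0.013,0.043],[0.094,0.018,0.18,-0.305,-0.013,0.043],[0.094,0.018,0.18,-0.305,-0.013,0.043]])

```text
time: 2.82
eef_pos: [0.4943, -0.1704, 0.2037]
ee_rot: [[0.171, 0.808, 0.564], [0.985, -0.141, -0.098], [0.001, 0.572, -0.82]]
contact_force: [0.2, 0.0, 1.5]
grip_width: 0.0868
gripper_force: 0.0
```

Run:
```python
from h import *
s=read_state();print(s['eef_pos'],np.round(s['joint_positions'],3))
f=cam('wrist'); cv2.imwrite('pics/w2.png',f['color'][:,:,::-1])
H=np.array([[.5527,-.1712,.1212],[.5588,-.1318,.1223],[.5668,-.0926,.1222],[.5732,-.0538,.1198]]);print(proj(f,H))
for d in search_frame('wrist','cell1'): print(np.round(d['box']),round(d['conf'],2))
```

```text
[ 0.49429271 -0.17043795  0.20373987] [ 0.721 -0.259 -0.365  2.284 -0.381  0.524  0.441]
[[312.38730984 194.579729  ]
 [312.34614025 145.10898787]
 [313.50021558  90.28326349]
 [311.14780031  31.70606852]]
[291. 161. 328. 212.] 0.94
[289. 118. 328. 165.] 0.79
[285.   6. 331.  71.] 0.65
[288.  69. 330. 113.] 0.57
```

View pics/w2.png

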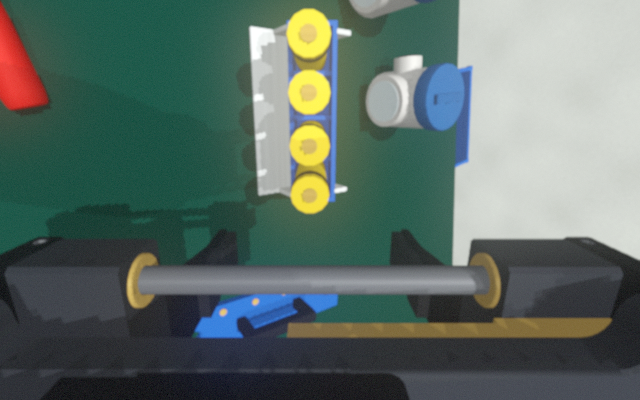

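Predicted and observed head positions agree: I see (309,194), (310,146), (309,92) and (309,33), within about 3 px.

Run:
```python
from h import *
f=cam('wrist')
H=onz(f,[(309,194.5),(310,146),(309.5,92),(309.5,33)],.1215);print(np.round(H,4),np.linalg.norm(np.diff(H,axis=0),axis=1))
d=H[3]-H[0];psi=np.arctan2(-d[0],d[1]);print(psi)
Rt=tilt(psi); yd=np.array([-np.sin(psi),np.cos(psi),0])
m=H.mean(0);Hf=np.array([m+yd*k for k in(-.06,-.02,.02,.06)]);print(np.round(Hf,4));np.savez('bin.npz',H=Hf,psi=psi)
for a in(-.045,.018): print(row(Hf[0]+Rt[:,2]*a,Rt))
```

```text
[[ 0.5514 -0.1703  0.1215]
 [ 0.5591 -0.1323  0.1215]
 [ 0.5656 -0.0933  0.1215]
 [ 0.5725 -0.0546  0.1215]] [0.03871641 0.03956354 0.03933003]
-0.1800106453945977
[[ 0.5514 -0.1716  0.1215]
 [ 0.5586 -0.1323  0.1215]
 [ 0.5657 -0.0929  0.1215]
 [ 0.5729 -0.0536  0.1215]]
[0.0141, -0.0044, 0.0909, -0.0001, -0.003, 0.0034]
[0.0135, -0.0044, 0.1959, -0.0001, -0.003, 0.0034]
```

Emit:
drive_tool(motion=[[0.014,-0.0044,0.05,0,-0.003,0.0034],[0.014,-0.0044,0.09,0,-0.003,0.0034],[0.014,-0.0044,0.12,0,-0.003,0.0034],[0.014,-0.0044,0.15,0,-0.003,0.0034],[0.014,-0.0044,0.175,0,-0.003,0.0034],[0.014,-0.0044,0.196,0,-0.003,0.0034],[0.014,-0.0044,0.196,0,-0.003,0.0034]])

```text
time: 3.55
eef_pos: [0.5615, -0.1726, 0.1036]
ee_rot: [[0.179, 0.808, 0.562], [0.984, -0.148, -0.1], [0.002, 0.571, -0.821]]
contact_force: [-0.4, 0.9, -0.0]
grip_width: 0.0871
gripper_force: 0.0
```

Emit:
drive_tool(motion=[[0,0,0,0,0,0],[0,0,0,0,0,0],[0,0,0,0,0,0],[0,0,0,0,0,0],[0,0,0,0,0,0],[0,0,0,0,0,0]], claw=-0.5, squeeze=25)

```text
time: 4.05
eef_pos: [0.5604, -0.173, 0.1061]
ee_rot: [[0.18, 0.806, 0.564], [0.984, -0.147, -0.103], [-0.0, 0.574, -0.819]]
contact_force: [0.1, -0.3, -0.1]
grip_width: 0.0551
gripper_force: 0.0
```

Run:
```python
from h import *
s=read_state();print(s['eef_pos'],s['contact_force'],s['torque'],s['grip_width'],s['gripper_force'])
f=cam('wrist'); cv2.imwrite('pics/w3.png',f['color'][:,:,::-1])
```

```text
[ 0.5604486  -0.17298436  0.1060884 ] [ 0.06274593 -0.31709294 -0.14346576] [ 0.13983824  0.58464171 -0.03557771] 0.05506344826982839 0.0
```

View pics/w3.png

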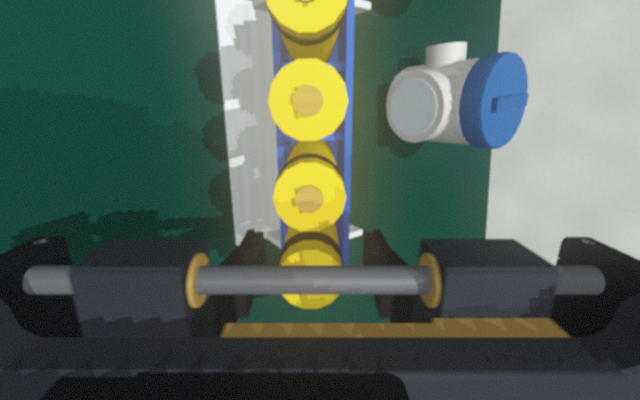

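The cell heads are at (307,99), (310,196) and (311,~270), and the last one sits between the fingers. I'll close fully on it.

Emit:
drive_tool(motion=[[0,0,0,0,0,0],[0,0,0,0,0,0],[0,0,0,0,0,0],[0,0,0,0,0,0],[0,0,0,0,0,0],[0,0,0,0,0,0],[0,0,0,0,0,0],[0,0,0,0,0,0]], claw=-1, squeeze=25)

```text
time: 4.77
eef_pos: [0.5602, -0.1729, 0.1054]
ee_rot: [[0.18, 0.806, 0.564], [0.984, -0.147, -0.103], [0.0, 0.573, -0.82]]
contact_force: [-3.5, 0.2, 3.2]
grip_width: 0.0318
gripper_force: 25.0
```

Run:
```python
from h import *
s=read_state();print(s['eef_pos'],s['contact_force'],s['torque'],s['grip_width'],s['gripper_force'])
f=cam('wrist'); p=s['eef_pos'];Rm=s['ee_rot']
print(proj(f,[p+Rm@[.0395*k,0,-.018] for k in(0,1,2)]), proj(f,p-Rm[:,2]*.018+Rm[:,0]*.016),proj(f,p-Rm[:,2]*.018-Rm[:,0]*.016))
```

```text
[ 0.56022001 -0.17288594  0.10536893] [-3.45657606  0.21636471  3.23692042] [ 0.16582663  0.91618212 -0.01068824] 0.031774947371754514 24.995666365139186
[[311.38701398 284.28401018]
 [311.2063291  200.2878139 ]
 [310.99244281 100.85706209]] [[311.31731442 251.8823046 ]] [[311.45246459 314.71047206]]
```

Emit:
drive_tool(motion=[[0,0,-0.02,0,0,0],[0,0,-0.05,0,0,0],[0,0,-0.09,0,0,0],[0,0,-0.13,0,0,0],[0,0,-0.17,0,0,0],[0,0,-0.17,0,0,0]])

```text
time: 5.32
eef_pos: [0.5026, -0.1627, 0.1926]
ee_rot: [[0.18, 0.804, 0.567], [0.984, -0.146, -0.105], [-0.002, 0.576, -0.817]]
contact_force: [1.8, -1.0, -1.3]
grip_width: 0.0312
gripper_force: 25.0
```

Run:
```python
from h import *
s=read_state();print(s['eef_pos'],s['contact_force'],s['grip_width'],s['gripper_force'])
Rd=down(-.125); print(row([.50,.0,.34],Rd), row([.575,.13,.34],Rd))
```

```text
[ 0.50264185 -0.16268979  0.1925935 ] [ 1.75389176 -0.96238474 -1.30154351] 0.031242130624718954 24.999548653140664
[0.2655, 0.0985, -0.2318, 0.3071, 0.0095, -0.0268] [0.5011, 0.1674, -0.1837, 0.3071, 0.0095, -0.0268]
```

Emit:
drive_tool(motion=[[0.05,0.03,-0.06,0.06,0.002,-0.005],[0.1,0.05,-0.12,0.12,0.004,-0.01],[0.16,0.07,-0.18,0.18,0.006,-0.016],[0.21,0.085,-0.23,0.24,0.008,-0.022],[0.265,0.1,-0.23,0.307,0.0095,-0.027],[0.32,0.12,-0.22,0.307,0.0095,-0.027],[0.38,0.14,-0.21,0.307,0.0095,-0.027],[0.43,0.15,-0.2,0.307,0.0095,-0.027],[0.43,0.15,-0.2,0.307,0.0095,-0.027],[0.43,0.15,-0.2,0.307,0.0095,-0.027]])

```text
time: 6.15
eef_pos: [0.555, 0.0953, 0.3378]
ee_rot: [[0.118, 0.993, -0.004], [0.993, -0.117, 0.007], [0.006, -0.005, -1.0]]
contact_force: [0.2, -1.1, -3.1]
grip_width: 0.0314
gripper_force: 25.0
```

Run:
```python
from h import *
s=read_state();print(s['eef_pos'],s['contact_force'],s['grip_width'],s['gripper_force'],np.round(s['joint_positions'],3))
f=cam('wrist');  cv2.imwrite('pics/w4.png',f['color'][:,:,::-1])
```

```text
[0.55500299 0.09534214 0.33776468] [ 0.15738191 -1.06748462 -3.10871495] 0.03135247082482303 24.99665269162506 [ 0.535  0.228 -0.922  1.486  0.174  1.519 -0.501]
```

View pics/w4.png

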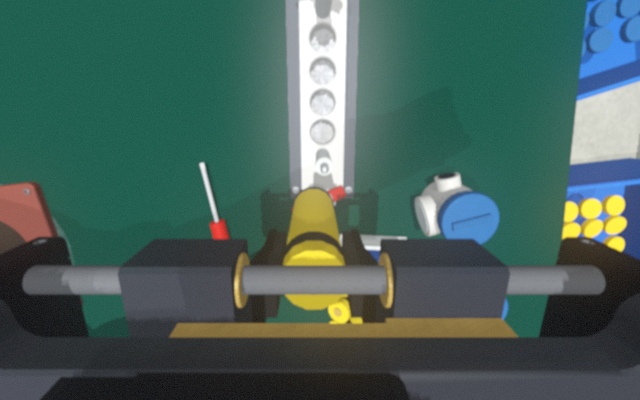

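The cups are at (322,38), (322,71), (322,101) and (322,131), and the right pin is at (323,167). The cell hangs straight in the grip.

Run:
```python
from h import *
s=read_state();f=cam('wrist');p=s['eef_pos'];Rm=s['ee_rot']
C=onz(f,[(322,38),(322,71),(322,101),(322,131.)],.036);P=onz(f,[(323.,167)],.152)
print(np.round(C,4),np.linalg.norm(np.diff(C,axis=0),axis=1),P)
g=cam('top')
print(proj(f,[p+Rm@[0,0,z] for z in(-.018,.102)]))
d=C[0]-C[3];psi=np.arctan2(-d[0],d[1]);print(psi)
i=f['color'];cv2.imwrite('pics/c1.png',cv2.resize(i[0:220,260:400,::-1],(509,800)[::1],interpolation=cv2.INTER_CUBIC)[:600])
np.savez('hold0.npz',C=C,psi=psi)
```

```text
[[0.585  0.2556 0.036 ]
 [0.5805 0.216  0.036 ]
 [0.5762 0.1781 0.036 ]
 [0.5717 0.1382 0.036 ]] [0.03988327 0.03816041 0.04011669] [[0.56698913 0.10830255 0.152     ]]
[[310.54298437 283.2932391 ]
 [311.90454271 204.65244266]]
-0.11301329849251222
```

Run:
```python
from h import *
i=cv2.imread('pics/w4.png')
a=cv2.resize(i[20:180,270:370],None,fx=3.5,fy=3.5,interpolation=cv2.INTER_CUBIC)
b=cv2.resize(i[170:320,260:370],None,fx=3.7,fy=3.7,interpolation=cv2.INTER_CUBIC)
o=np.zeros((560,760,3),np.uint8);o[:a.shape[0],:350]=a;o[:555,352:352+407]=b;cv2.imwrite('pics/c1.png',o)
```

```text
(no output)
```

View pics/c1.png

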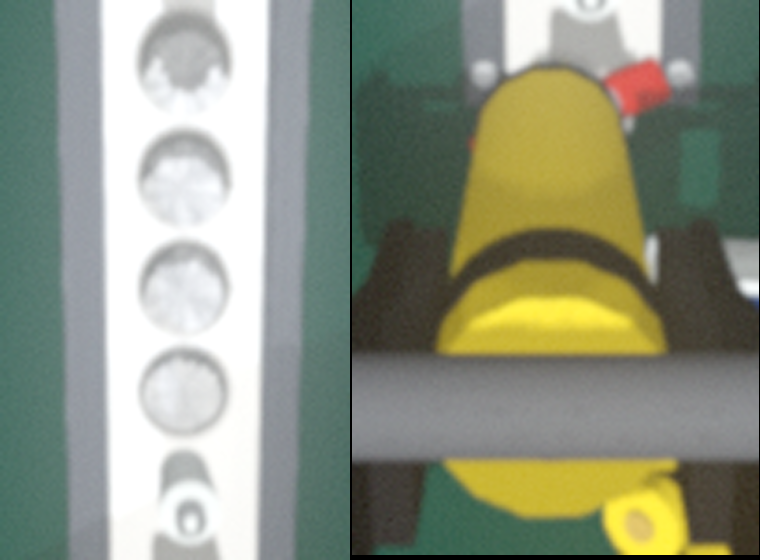

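Rims refined to (322.6,38), (322.6,70.6), (322.6,102) and (322.3,131.7). The held cell appears about 2.4 mm along tool x and 1.7 mm along tool y from the TCP, so I will place it relative to that.

Run:
```python
from h import *
s=read_state();f=cam('wrist')
C=onz(f,[(322.6,38),(322.6,70.6),(322.6,102),(322.3,131.7)],.036)
d=C[0]-C[3];print(np.arctan2(-d[0],d[1]),np.linalg.norm(np.diff(C,axis=0),axis=1))
psi=-.118;yd=np.array([-np.sin(psi),np.cos(psi),0]);m=C.mean(0)
C=np.array([m+yd*k for k in(.06,.02,-.02,-.06)]);print(np.round(C,4));np.savez('hold0.npz',C=C,psi=psi)
Rd=down(psi);off=Rd@[.0024,.00175,0]
for z in(.338,.19,.16): t=C[0]-off;t[2]=z;print(row(t,Rd))
```

```text
-0.12036940875240215 [0.0393765  0.03996701 0.03979301]
[[0.5863 0.2523 0.036 ]
 [0.5816 0.2125 0.036 ]
 [0.5769 0.1728 0.036 ]
 [0.5722 0.1331 0.036 ]]
[0.2722, 0.0162, 0.0009, -0.0022, -0.0008, -0.0039]
[0.2719, 0.0172, 0.2476, -0.0022, -0.0008, -0.0039]
[0.2718, 0.0175, 0.2976, -0.0022, -0.0008, -0.0039]
```

Emit:
drive_tool(motion=[[0.07,0.004,0,0,0,0],[0.14,0.008,0,0,0,0],[0.2,0.012,0,-0.002,0,-0.004],[0.25,0.015,0,-0.002,0,-0.004],[0.275,0.017,0.03,-0.002,0,-0.004],[0.275,0.017,0.09,-0.002,0,-0.004],[0.275,0.017,0.15,-0.002,0,-0.004],[0.275,0.017,0.2,-0.002,0,-0.004],[0.275,0.017,0.24,-0.002,0,-0.004],[0.275,0.017,0.26,-0.002,0,-0.004],[0.275,0.017,0.26,-0.002,0,-0.004],[0.275,0.017,0.26,-0.002,0,-0.004]])

```text
time: 7.35
eef_pos: [0.5846, 0.2525, 0.184]
ee_rot: [[0.117, 0.993, 0.001], [0.993, -0.117, 0.002], [0.002, 0.001, -1.0]]
contact_force: [0.6, 0.6, -1.4]
grip_width: 0.0313
gripper_force: 25.0
```

Emit:
drive_tool(motion=[[0,0,0,0,0,0],[0,0,0,0,0,0],[0,0,0,0,0,0]])

```text
time: 7.6
eef_pos: [0.5848, 0.2537, 0.1849]
ee_rot: [[0.116, 0.993, 0.003], [0.993, -0.116, 0.003], [0.003, 0.002, -1.0]]
contact_force: [-0.6, -0.2, -2.1]
grip_width: 0.0317
gripper_force: 25.0
```

```bash
cat >> h.py <<'E'
import pickle
def snap(n,name='wrist'):
    f=cam(name);s=read_state();pickle.dump((f,s['eef_pos'],s['ee_rot']),open(n+'.pkl','wb'));cv2.imwrite(f'pics/{n}.png',f['color'][:,:,::-1]);return f
def load(n): return pickle.load(open(n+'.pkl','rb'))
E
python3 - <<'E'
from h import *
f=snap('w5');s=read_state();print(s['time'],s['eef_pos'],np.round(s['ee_rot'],3).tolist());p=s['eef_pos'];Rm=s['ee_rot']
print(proj(f,[p+Rm@[0,0,z] for z in(-.018,.102)]))
cv2.imwrite('pics/w5c.png',cv2.resize(f['color'][0:300,200:460,::-1],(693,800))[:600])
E
```

```text
7.65 [0.58460823 0.25366739 0.18457334] [[0.116, 0.993, 0.002], [0.993, -0.116, 0.003], [0.003, 0.002, -1.0]]
[[310.2563472  283.02124115]
 [311.68410046 204.62897953]]
```

View pics/w5c.png

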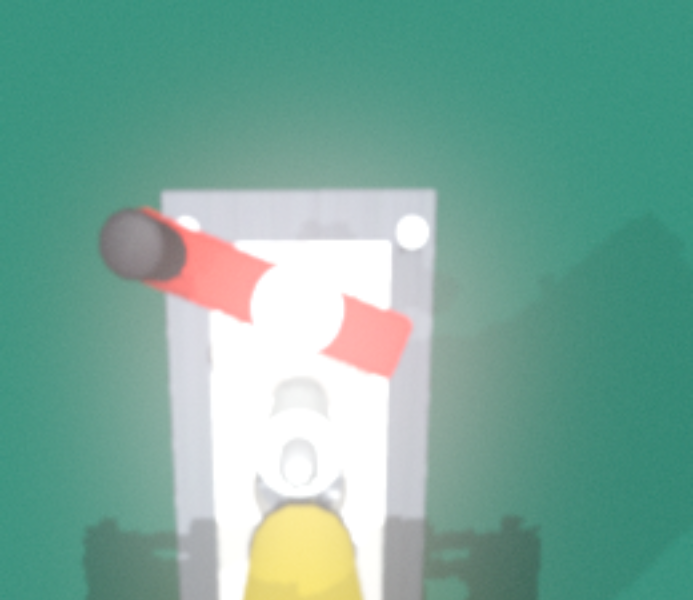

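The post shoulder is centred near (312.5,168) and the pin tip near (312,175.5). The knob top is at (250,91), and the foot's far edge is at y=188.6 with x centre 313.6.

Run:
```python
from h import *
f,p,Rm=load('w5');psi=-.118
S=onz(f,[(312.5,168)],.132)[0];P=onz(f,[(312.1,175.5)],.152)[0];K=onz(f,[(249.9,91.1)],.181)[0]
yd=np.array([-np.sin(psi),np.cos(psi),0])
print('sh',S,'pin',P,'knob',K,'cup from sh',S-yd*.032,'cup from pin',P-yd*.032,'cup0',np.load('hold0.npz')['C'][0])
foot=p+Rm[:,2]*.102
# apparent foot: far edge pixel
for dx in(0,.002,.004): print(dx,proj(f,foot+Rm@[dx+.016,.0,0]))
print(proj(f,foot+Rm@[0,.00175,0]))
c=S-yd*.032
for k in(.0175,-.0175): print('rim',proj(f,np.r_[c[:2],.036]+yd*k))
```

```text
sh [0.59019664 0.29318456 0.132     ] pin [0.58990336 0.29250258 0.152     ] knob [0.5675669  0.33992443 0.181     ] cup from sh [0.5864294  0.26140708 0.132     ] cup from pin [0.58613612 0.26072511 0.152     ] cup0 [0.58630632 0.252262   0.036     ]
0 [[311.64687468 185.77030542]]
0.002 [[311.64212979 183.36653249]]
0.004 [[311.63736408 180.95221348]]
[[313.80637806 204.62830217]]
rim [[312.58939492 164.79454057]]
rim [[312.56906824 200.28993531]]
```

Emit:
drive_tool(motion=[[0.014,0,0,0,0,0],[0.014,0,0.03,0,0,0],[0.014,0,0.057,0,0,0],[0.014,0,0.057,0,0,0],[0.014,0,0.057,0,0,0],[0.014,0,0.057,0,0,0]])

```text
time: 8.15
eef_pos: [0.5854, 0.2625, 0.1501]
ee_rot: [[0.116, 0.993, 0.001], [0.993, -0.116, 0.003], [0.003, 0.001, -1.0]]
contact_force: [0.0, 0.0, -3.0]
grip_width: 0.0314
gripper_force: 25.0
```

Run:
```python
from h import *
f=snap('w6');s=read_state();print(s['time'],s['eef_pos'],s['contact_force']);p=s['eef_pos'];Rm=s['ee_rot']
print(proj(f,[p+Rm@[0,0,z] for z in(-.018,.102)]),proj(f,p+Rm@[.016,0,.102]))
cv2.imwrite('pics/w6c.png',cv2.resize(f['color'][100:320,230:400,::-1],None,fx=2.7,fy=2.7,interpolation=cv2.INTER_CUBIC))
```

```text
8.2 [0.58553137 0.26246448 0.15037027] [ 0.76600603  1.23202552 -1.53241966]
[[310.90422932 283.59465861]
 [312.18938679 204.70307897]] [[312.16382548 185.80198324]]
```

View pics/w6c.png

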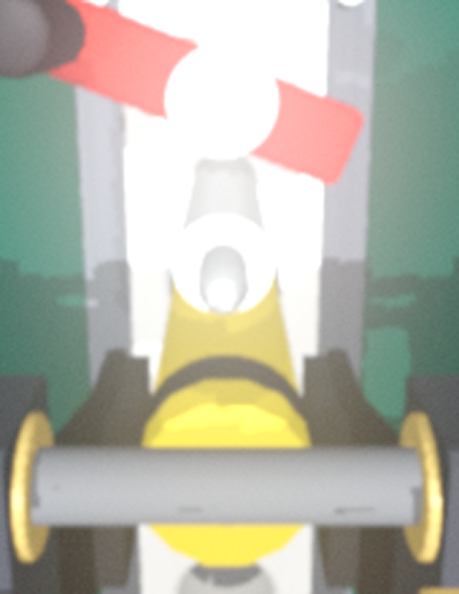

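The cell is over the cup, but the post hides the rim. The pin tip is at (312.2,208.1), the shoulder at (312.2,198), and the cell head centre at x=313.5.

Run:
```python
from h import *
f,p,Rm=load('w6');psi=-.118
yd=np.array([-np.sin(psi),np.cos(psi),0])
S=onz(f,[(312.2,198)],.132)[0];P=onz(f,[(312.2,208.1)],.152)[0]
for n,q in(('S',S),('P',P)): c=q-yd*.032;print(n,q,c,'cup in tool',Rm.T@(np.r_[c[:2],p[2]]-p))
print('head in tool y: ',[(Rm.T@(onz(f,[(313.5,270)],p[2]+h)[0]-p))[1] for h in(.013,.018)])
print('head near edge px for h',[(h,proj(f,p+Rm@[-.016,0,-h])[0,1]) for h in(.010,.014,.018)],'obs',100+566/2.7)
```

```text
S [0.58945769 0.29205192 0.132     ] [0.58569044 0.26027444 0.132     ] cup in tool [-2.15688921e-03  4.11525464e-04 -5.95184776e-06]
P [0.58960638 0.29273272 0.152     ] [0.58583914 0.26095525 0.152     ] cup in tool [-1.46344682e-03  4.80412650e-04 -3.75377415e-06]
head in tool y:  [np.float64(0.0011705016436372884), np.float64(0.0011748486194955317)]
head near edge px for h [(0.01, np.float64(303.6199987476381)), (0.014, np.float64(308.65453999948147)), (0.018, np.float64(313.95557819902933))] obs 309.6296296296296
```

Emit:
drive_tool(motion=[[0.0015,-0.0012,0,0,0,0],[0.0015,-0.0012,0.007,0,0,0],[0.0015,-0.0012,0.014,0,0,0],[0.0015,-0.0012,0.018,0,0,0],[0.0015,-0.0012,0.021,0,0,0],[0.0015,-0.0012,0.021,0,0,0]])

```text
time: 8.7
eef_pos: [0.5843, 0.2625, 0.1358]
ee_rot: [[0.116, 0.993, -0.0], [0.993, -0.116, 0.002], [0.002, -0.0, -1.0]]
contact_force: [-0.8, -0.3, -2.6]
grip_width: 0.0314
gripper_force: 25.0
```

Emit:
drive_tool(motion=[[0,0,0.006,0,0,0],[0,0,0.012,0,0,0],[0,0,0.018,0,0,0],[0,0,0.024,0,0,0],[0,0,0.028,0,0,0],[0,0,0.028,0,0,0]])

```text
time: 9.2
eef_pos: [0.5842, 0.2626, 0.1189]
ee_rot: [[0.116, 0.993, -0.0], [0.993, -0.116, 0.002], [0.002, -0.001, -1.0]]
contact_force: [0.5, -0.6, -3.0]
grip_width: 0.0312
gripper_force: 25.0
```

Emit:
drive_tool(motion=[[0,0,0.004,0,0,0],[0,0,0.008,0,0,0],[0,0,0.011,0,0,0],[0,0,0.013,0,0,0],[0,0,0.013,0,0,0]])

```text
time: 9.62
eef_pos: [0.5844, 0.2628, 0.1116]
ee_rot: [[0.116, 0.993, 0.0], [0.993, -0.116, 0.002], [0.002, -0.0, -1.0]]
contact_force: [0.3, 0.2, -2.0]
grip_width: 0.0314
gripper_force: 25.0
```

Emit:
drive_tool(motion=[[0,0,0.003,0,0,0],[0,0,0.006,0,0,0],[0,0,0.006,0,0,0]])

```text
time: 9.87
eef_pos: [0.5849, 0.2634, 0.1097]
ee_rot: [[0.116, 0.993, 0.002], [0.993, -0.116, 0.002], [0.003, 0.002, -1.0]]
contact_force: [-2.4, -2.6, 9.2]
grip_width: 0.0314
gripper_force: 25.0
```

Contact came at the expected height, with the cell on the cup floor. I'll release and rise.

Emit:
drive_tool(motion=[[0,0,-0.002,0,0,0],[0,0,-0.003,0,0,0],[0,0,-0.003,0,0,0],[0,0,-0.003,0,0,0],[0,0,-0.003,0,0,0]], claw=0.4)

```text
time: 10.28
eef_pos: [0.5845, 0.2629, 0.11]
ee_rot: [[0.116, 0.993, 0.0], [0.993, -0.116, 0.002], [0.002, 0.0, -1.0]]
contact_force: [-1.3, -0.6, 0.5]
grip_width: 0.0562
gripper_force: 0.0
```

Emit:
drive_tool(motion=[[0,0,-0.02,0,0,0],[0,0,-0.06,0,0,0],[0,0,-0.12,0,0,0],[0,0,-0.18,0,0,0],[0,0,-0.25,0,0,0],[0,0,-0.3,0,0,0],[0,0,-0.35,0,0,0],[0,0,-0.35,0,0,0],[0,0,-0.35,0,0,0],[0,0,-0.35,0,0,0]])

```text
time: 11.12
eef_pos: [0.5842, 0.2624, 0.32]
ee_rot: [[0.116, 0.993, 0.0], [0.993, -0.116, 0.002], [0.002, 0.0, -1.0]]
contact_force: [-0.3, -0.6, 0.4]
grip_width: 0.0606
gripper_force: 0.0
```

Run:
```python
from h import *
f=snap('w7');s=read_state();print(s['time'],s['eef_pos'],s['grip_width'],s['contact_force'])
for l in('cell1','cup1','pin_left','latch_left_knob'):
  for d in search_frame('wrist',l): print(l,np.round(d['box'],1),round(d['conf'],2))
```

```text
11.1667 [0.5840553  0.26212163 0.31931436] 0.06084527471897309 [-0.46084296 -0.74976035  0.38105705]
cell1 [300.9 158.8 327.6 195. ] 0.95
cell1 [274.6  87.2 350.7 322.7] 0.36
cup1 [274.5  87.7 353.3 325.3] 0.59
pin_left [276.9  86.3 348.9 323.4] 0.72
```

View pics/w7.png

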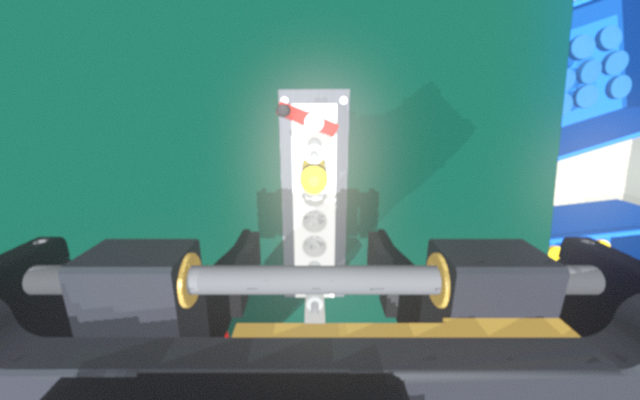

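The first cell stands in the left end cup at (314,180). The other cups below it are free.

```bash
cat >> h.py <<'E'
def yel(f):
    hsv=cv2.cvtColor(f['color'],cv2.COLOR_RGB2HSV);m=cv2.inRange(hsv,(18,110,60),(38,255,255));
    m[:,:285]=0;m[:,345:]=0;m[250:]=0
    n,l,st,c=cv2.connectedComponentsWithStats(m);k=1+np.argmax(st[1:,4]);m=l==k
    ys=np.where(m.any(1))[0];t=ys[0];out=[t]
    for r in(t+18,t+24): xs=np.where(m[r])[0];out+=[xs[0],xs[-1]]
    return out
E
python3 - <<'E'
from h import *
print('ref foot w5',yel(load('w5')[0]))
f,p,Rm=load('w7');hsv=cv2.cvtColor(f['color'],cv2.COLOR_RGB2HSV)
m=cv2.inRange(hsv,(60,90,0),(95,255,255))==0;mid=[]
for r in list(range(95,103))+list(range(128,180)):
    xs=np.where(m[r,230:400])[0]+230
    g=np.split(xs,np.where(np.diff(xs)>1)[0]+1);g=max(g,key=len);mid.append(((g[0]+g[-1])/2,r,len(g)))
mid=np.array(mid);print(mid[::8])
W=onz(f,mid[:,:2],.01);c=np.polyfit(W[:,1],W[:,0],1);print('psi',-np.arctan(c[0]))
b=np.load('bin.npz');psi=-.178;yb=np.array([-np.sin(psi),np.cos(psi),0]);T1=np.array([.5602,-.1729,.1054]);Rt=tilt(psi)
T2=T1+.04*yb;pre=T2-Rt[:,2]*.09
print(T2,pre,row([.50,.0,.34],down(-.118)),row(pre,Rt))
E
```

```text
ref foot w5 [np.int64(198), np.int64(294), np.int64(332), np.int64(293), np.int64(334)]
[[318.5  95.   96. ]
 [319.5 128.  128. ]
 [318.5 136.  132. ]
 [318.5 144.  132. ]
 [318.5 152.  134. ]
 [318.  160.  131. ]
 [317.5 168.  130. ]
 [318.5 176.  126. ]]
psi -0.1169875075428127
[ 0.56728246 -0.13353201  0.1054    ] [ 0.51647622 -0.12439176  0.17912368] [-0.4501, -0.0887, -0.0352, -0.0006, -0.0006, 0.0009] [-0.6532, -0.0371, 0.2326, -0.3059, -0.0101, 0.0298]
```

Emit:
drive_tool(motion=[[-0.06,-0.012,-0.02,0,0,0],[-0.13,-0.026,-0.03,0,0,0],[-0.2,-0.04,-0.035,0,0,0],[-0.27,-0.053,-0.035,0,0,0],[-0.34,-0.067,-0.035,0,0,0],[-0.41,-0.08,0.0,-0.06,-0.002,0.006],[-0.47,-0.08,0.05,-0.12,-0.004,0.012],[-0.53,-0.07,0.1,-0.18,-0.006,0.018],[-0.58,-0.06,0.15,-0.24,-0.008,0.024],[-0.63,-0.045,0.2,-0.306,-0.01,0.03],[-0.653,-0.037,0.233,-0.306,-0.01,0.03],[-0.653,-0.037,0.233,-0.306,-0.01,0.03]], claw=0.6)

```text
time: 12.37
eef_pos: [0.5126, -0.1261, 0.1754]
ee_rot: [[0.181, 0.805, 0.565], [0.984, -0.147, -0.106], [-0.002, 0.575, -0.818]]
contact_force: [-0.6, 0.0, -0.6]
grip_width: 0.0698
gripper_force: 0.0
```

Emit:
drive_tool(motion=[[0,0,0,0,0,0],[0,0,0,0,0,0]])

```text
time: 12.53
eef_pos: [0.5159, -0.124, 0.1778]
ee_rot: [[0.179, 0.807, 0.563], [0.984, -0.148, -0.1], [0.003, 0.572, -0.82]]
contact_force: [0.6, -0.1, -0.6]
grip_width: 0.0694
gripper_force: 0.0
```

Run:
```python
from h import *
psi=-.178;Rt=tilt(psi);T2=np.array([.56728,-.13353,.1054]);s=read_state();print(s['eef_pos'],s['time'])
print(row(T2,Rt))
f=snap('w8')
print(proj(f,[T2-Rt[:,2]*.016+Rt[:,0]*k for k in(-.0,.04,.08)]))
hsv=cv2.cvtColor(f['color'],cv2.COLOR_RGB2HSV);m=cv2.inRange(hsv,(22,150,150),(35,255,255));m[262:]=0
n,l,st,c=cv2.connectedComponentsWithStats(m)
for k in range(1,n):
    if st[k,4]>150: print(st[k],np.round(c[k],1))
```

```text
[ 0.51589411 -0.12402982  0.1778269 ] 12.5333
[-0.0006, 0.0024, 0.1488, -0.001, -0.0006, -0.0015]
[[314.14190613 217.06953401]
 [314.00065836 162.92401252]
 [313.84435757 103.00810963]]
[ 292   81   44   46 1353] [313.6 103.8]
[ 293  133   43   94 2636] [314.7 179.9]
```

Emit:
drive_tool(motion=[[0,0.002,0.04,-0.001,0,-0.0015],[0,0.002,0.08,-0.001,0,-0.0015],[0,0.002,0.115,-0.001,0,-0.0015],[0,0.002,0.138,-0.001,0,-0.0015],[0,0.002,0.148,-0.001,0,-0.0015],[0,0.002,0.148,-0.001,0,-0.0015]])

```text
time: 13.08
eef_pos: [0.5696, -0.1321, 0.1079]
ee_rot: [[0.174, 0.805, 0.568], [0.985, -0.142, -0.1], [0.0, 0.577, -0.817]]
contact_force: [-0.6, 0.4, -0.2]
grip_width: 0.0698
gripper_force: 0.0
```

Emit:
drive_tool(motion=[[0,0,0,0,0,0],[0,0,0,0,0,0],[0,0,0,0,0,0],[0,0,0,0,0,0],[0,0,0,0,0,0],[0,0,0,0,0,0],[0,0,0,0,0,0],[0,0,0,0,0,0],[0,0,0,0,0,0]], claw=-1, squeeze=25)

```text
time: 13.83
eef_pos: [0.5679, -0.1332, 0.1074]
ee_rot: [[0.175, 0.805, 0.567], [0.985, -0.143, -0.102], [-0.001, 0.576, -0.817]]
contact_force: [-4.7, -0.2, 4.8]
grip_width: 0.0316
gripper_force: 24.9
```

Emit:
drive_tool(motion=[[0,0,-0.02,0,0,0],[0,0,-0.05,0,0,0],[0,0,-0.09,0,0,0],[0,0,-0.13,0,0,0],[0,0,-0.17,0,0,0],[0,0,-0.17,0,0,0],[0,0,-0.17,0,0,0]])

```text
time: 14.42
eef_pos: [0.5105, -0.1229, 0.192]
ee_rot: [[0.175, 0.803, 0.569], [0.985, -0.142, -0.103], [-0.002, 0.578, -0.816]]
contact_force: [-0.7, 0.5, -1.6]
grip_width: 0.0312
gripper_force: 24.8
```

Run:
```python
from h import *
s=read_state();print(s['eef_pos'],s['grip_width'],s['gripper_force'],s['contact_force'])
psi=-.117;yd=np.array([-np.sin(psi),np.cos(psi),0]);Rd=down(psi);c1=np.array([.5844,.2627,0]);c2=c1-.04*yd;print(c2)
for q in([.50,.0,.34],[.545,.09,.34],np.r_[c2[:2],.32]): print(row(q,Rd))
```

```text
[ 0.51054138 -0.12289858  0.19203514] 0.03120364268716925 24.801028724759817 [-0.67189164  0.5437764  -1.55665792]
[0.57973067 0.22297347 0.        ]
[0.198, 0.0995, -0.2323, 0.3082, 0.0103, -0.0282]
[0.3588, 0.1386, -0.2052, 0.3082, 0.0103, -0.0282]
[0.5872, 0.1344, -0.1679, 0.3082, 0.0103, -0.0282]
```

Emit:
drive_tool(motion=[[0.04,0.025,-0.06,0.06,0.002,-0.005],[0.08,0.05,-0.12,0.12,0.004,-0.01],[0.13,0.075,-0.18,0.18,0.006,-0.016],[0.18,0.095,-0.225,0.24,0.008,-0.022],[0.24,0.11,-0.225,0.308,0.01,-0.028],[0.3,0.125,-0.215,0.308,0.01,-0.028],[0.36,0.138,-0.205,0.308,0.01,-0.028],[0.43,0.138,-0.195,0.308,0.01,-0.028],[0.5,0.137,-0.18,0.308,0.01,-0.028],[0.56,0.136,-0.17,0.308,0.01,-0.028],[0.587,0.134,-0.168,0.308,0.01,-0.028],[0.587,0.134,-0.168,0.308,0.01,-0.028]])

```text
time: 15.42
eef_pos: [0.5775, 0.2337, 0.3155]
ee_rot: [[0.105, 0.994, -0.007], [0.994, -0.105, 0.008], [0.008, -0.008, -1.0]]
contact_force: [-2.8, 1.9, -1.1]
grip_width: 0.0315
gripper_force: 24.9
```

Emit:
drive_tool(motion=[[0,0,0.05,0,0,0],[0,0,0.11,0,0,0],[0,0,0.17,0,0,0],[0,0,0.21,0,0,0],[0,0,0.23,0,0,0],[0,0,0.23,0,0,0],[0,0,0.23,0,0,0]])

```text
time: 16.0
eef_pos: [0.5796, 0.2234, 0.1813]
ee_rot: [[0.117, 0.993, -0.002], [0.993, -0.117, 0.003], [0.003, -0.003, -1.0]]
contact_force: [-0.0, -0.1, -0.9]
grip_width: 0.0314
gripper_force: 24.9
```

Run:
```python
from h import *
s=read_state();print(s['eef_pos'],np.round(s['ee_rot'],3).tolist(),s['contact_force'])
f=snap('w9');
try: print(yel(f))
except Exception as e: print(e)
psi=-.117;Rd=down(psi)
for z in(.155,.135,.112): print(row([.5797,.2230,z],Rd))
```

```text
[0.57957564 0.22338127 0.18130006] [[0.117, 0.993, -0.002], [0.993, -0.117, 0.003], [0.003, -0.003, -1.0]] [-0.0303394  -0.14118573 -0.85915753]
[np.int64(147), np.int64(292), np.int64(336), np.int64(293), np.int64(335)]
[-0.0014, -0.0003, 0.0458, -0.0004, -0.0016, -0.0003]
[-0.0015, -0.0003, 0.0792, -0.0004, -0.0016, -0.0003]
[-0.0016, -0.0003, 0.1175, -0.0004, -0.0016, -0.0003]
```

Emit:
drive_tool(motion=[[-0.0015,0,0.025,0,-0.0016,0],[-0.0015,0,0.045,0,-0.0016,0],[-0.0015,0,0.06,0,-0.0016,0],[-0.0015,0,0.07,0,-0.0016,0],[-0.0015,0,0.077,0,-0.0016,0],[-0.0015,0,0.077,0,-0.0016,0]])

```text
time: 16.55
eef_pos: [0.5809, 0.2242, 0.1376]
ee_rot: [[0.117, 0.993, 0.003], [0.993, -0.117, 0.002], [0.002, 0.003, -1.0]]
contact_force: [0.5, 0.8, 14.5]
grip_width: 0.0316
gripper_force: 24.9
```

Run:
```python
from h import *
s=read_state();print(s['time'],s['eef_pos'],s['contact_force'],s['torque'],np.round(s['ee_rot'].T@s['torque'],3))
```

```text
16.55 [0.58093387 0.22420018 0.13764841] [ 0.45764053  0.80787573 14.50540987] [ 0.18445344 -0.09505073 -0.12686775] [-0.073  0.194  0.127]
```

Emit:
drive_tool(motion=[[0,0,-0.01,0,0,0],[0,0,-0.01,0,0,0],[0,0,-0.01,0,0,0]])

```text
time: 16.8
eef_pos: [0.579, 0.2222, 0.141]
ee_rot: [[0.117, 0.993, -0.002], [0.993, -0.117, -0.002], [-0.002, -0.002, -1.0]]
contact_force: [-0.3, -0.2, -1.3]
grip_width: 0.0317
gripper_force: 24.7
```

Run:
```python
from h import *
s=read_state();print(s['time'],s['eef_pos'],s['contact_force'],s['torque'],np.round(s['ee_rot'].T@s['torque'],3))
f=snap('w10')
cv2.imwrite('pics/w10c.png',cv2.resize(f['color'][120:320,250:380,::-1],None,fx=3,fy=3,interpolation=cv2.INTER_CUBIC))
p=s['eef_pos'];Rm=s['ee_rot'];print(proj(f,[p+Rm@[0,0,z] for z in(-.016,.104)]),proj(f,p+Rm@[.04,0,p[2]-.126]),proj(f,[np.r_[.5844,.2627,.126]]))
```

```text
16.8 [0.57897986 0.22215544 0.14098712] [-0.32402549 -0.16730974 -1.26043294] [-0.0103129  -0.12055622 -0.02237977] [-0.121  0.004  0.023]
[[310.58202994 280.94001528]
 [311.91636713 203.93435348]] [[310.91772449 180.84607823]] [[312.18207425 179.1304629 ]]
```

View pics/w10c.png

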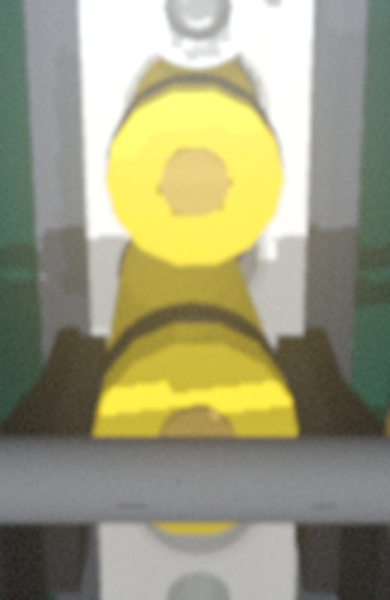

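Run:
```python
from h import *
def ext(f,rows,lo):
    hsv=cv2.cvtColor(f['color'],cv2.COLOR_RGB2HSV);m=cv2.inRange(hsv,lo,(38,255,255))
    for r in rows:
        xs=np.where(m[r,270:360])[0]+270; print(r,(xs[0],xs[-1],(xs[0]+xs[-1])/2) if len(xs) else None,end='; ')
    print()
ext(load('w10')[0],range(206,264,4),(16,80,40))
ext(load('w10')[0],range(290,306,2),(16,80,40))
print('w6');ext(load('w6')[0],range(206,264,6),(16,80,40));ext(load('w6')[0],range(290,316,2),(16,80,40))
print('w8');ext(load('w8')[0],range(76,262,6),(22,150,150))
```

```text
206 (np.int64(291), np.int64(328), np.float64(309.5)); 210 (np.int64(290), np.int64(329), np.float64(309.5)); 214 (np.int64(290), np.int64(331), np.float64(310.5)); 218 (np.int64(289), np.int64(332), np.float64(310.5)); 222 (np.int64(289), np.int64(334), np.float64(311.5)); 226 (np.int64(288), np.int64(335), np.float64(311.5)); 230 (np.int64(272), np.int64(356), np.float64(314.0)); 234 (np.int64(270), np.int64(358), np.float64(314.0)); 238 (np.int64(270), np.int64(359), np.float64(314.5)); 242 (np.int64(270), np.int64(359), np.float64(314.5)); 246 (np.int64(270), np.int64(359), np.float64(314.5)); 250 (np.int64(270), np.int64(359), np.float64(314.5)); 254 (np.int64(271), np.int64(359), np.float64(315.0)); 258 (np.int64(270), np.int64(357), np.float64(313.5)); 262 (np.int64(275), np.int64(350), np.float64(312.5)); 
290 None; 292 None; 294 (np.int64(302), np.int64(327), np.float64(314.5)); 296 (np.int64(304), np.int64(325), np.float64(314.5)); 298 None; 300 None; 302 None; 304 None; 
w6
206 (np.int64(331), np.int64(331), np.float64(331.0)); 212 (np.int64(294), np.int64(332), np.float64
[... 1630 characters left out ...]
nt64(293), np.int64(335), np.float64(314.0)); 166 (np.int64(294), np.int64(334), np.float64(314.0)); 172 (np.int64(296), np.int64(333), np.float64(314.5)); 178 (np.int64(300), np.int64(328), np.float64(314.0)); 184 (np.int64(302), np.int64(328), np.float64(315.0)); 190 (np.int64(301), np.int64(329), np.float64(315.0)); 196 (np.int64(297), np.int64(333), np.float64(315.0)); 202 (np.int64(295), np.int64(334), np.float64(314.5)); 208 (np.int64(295), np.int64(334), np.float64(314.5)); 214 (np.int64(297), np.int64(333), np.float64(315.0)); 220 (np.int64(301), np.int64(330), np.float64(315.5)); 226 (np.int64(311), np.int64(319), np.float64(315.0)); 232 None; 238 None; 244 None; 250 None; 256 None;
```

The placed cell is upright at (315,179). The held cell leans in the grip: its head is about 6 mm off along tool x, because it had swung in its pocket. I'll tilt the tool to make the cell vertical and shift to suit.

Run:
```python
from h import *
Rd=down(-.117)@R.from_rotvec([0,.061,0]).as_matrix()
for z in(.147,.135,.115): print(row([.5789,.2159,z],Rd))
```

```text
[-0.0101, 0.0013, -0.0105, -0.0012, 0.0316, -0.0003]
[-0.0101, 0.0013, 0.0095, -0.0012, 0.0316, -0.0003]
[-0.01, 0.0014, 0.0428, -0.0012, 0.0316, -0.0003]
```

Emit:
drive_tool(motion=[[-0.005,0.001,-0.01,-0.001,0.015,0],[-0.01,0.0013,-0.01,-0.001,0.0316,0],[-0.01,0.0013,-0.01,-0.001,0.0316,0],[-0.01,0.0013,-0.003,-0.001,0.0316,0],[-0.01,0.0013,0.003,-0.001,0.0316,0],[-0.01,0.0013,0.009,-0.001,0.0316,0],[-0.01,0.0013,0.009,-0.001,0.0316,0]])

```text
time: 17.43
eef_pos: [0.5801, 0.2187, 0.1377]
ee_rot: [[0.116, 0.993, 0.01], [0.991, -0.116, 0.063], [0.064, 0.003, -0.998]]
contact_force: [-0.9, -0.5, 15.4]
grip_width: 0.0318
gripper_force: 25.1
```

Run:
```python
from h import *
s=read_state();print(s['eef_pos'],s['contact_force'],np.round(s['torque'],3),s['grip_width'])
```

```text
[0.58005204 0.21865644 0.13773828] [-0.86914768 -0.48937832 15.3720774 ] [ 0.103  0.462 -0.041] 0.031849637785920454
```

Emit:
drive_tool(motion=[[0,0,-0.015,0,0,0],[0,0,-0.015,0,0,0],[0,0,-0.015,0,0,0]])

```text
time: 17.68
eef_pos: [0.5789, 0.216, 0.1446]
ee_rot: [[0.116, 0.993, 0.007], [0.991, -0.117, 0.061], [0.061, 0.0, -0.998]]
contact_force: [-0.2, -0.4, -2.6]
grip_width: 0.0316
gripper_force: 24.7
```

Run:
```python
from h import *
s=read_state();print(s['eef_pos'],np.round(s['ee_rot'],3).tolist(),s['contact_force'],np.round(s['torque'],3))
f=snap('w11');hsv=cv2.cvtColor(f['color'],cv2.COLOR_RGB2HSV);m=cv2.inRange(hsv,(16,80,40),(38,255,255))
for r in list(range(200,264,6))+list(range(286,312,2)):
    xs=np.where(m[r,265:365])[0]+265;print(r,(xs[0],xs[-1]) if len(xs) else '-',end=' ')
Rd=down(-.117)@R.from_rotvec([0,.061,0]).as_matrix()@R.from_rotvec([-.027,0,0]).as_matrix()
for z in(.146,.137,.13): print(row([.5785,.2160,z],Rd))
```

```text
[0.57891109 0.21600067 0.14462517] [[0.116, 0.993, 0.007], [0.991, -0.117, 0.061], [0.061, 0.0, -0.998]] [-0.16791174 -0.44839269 -2.60717104] [-0.184 -0.036 -0.041]
200 (np.int64(295), np.int64(323)) 206 (np.int64(291), np.int64(327)) 212 (np.int64(290), np.int64(330)) 218 (np.int64(289), np.int64(331)) 224 (np.int64(288), np.int64(334)) 230 (np.int64(287), np.int64(336)) 236 (np.int64(285), np.int64(355)) 242 (np.int64(285), np.int64(358)) 248 (np.int64(282), np.int64(359)) 254 (np.int64(282), np.int64(362)) 260 (np.int64(280), np.int64(350)) 286 - 288 - 290 - 292 - 294 (np.int64(302), np.int64(327)) 296 (np.int64(304), np.int64(325)) 298 - 300 - 302 - 304 - 306 - 308 - 310 - [0.0006, -0.0005, -0.0029, -0.0137, 0.0001, -0.0001]
[-0.0004, -0.0005, 0.0121, -0.0137, 0.0001, -0.0001]
[-0.0011, -0.0005, 0.0237, -0.0137, 0.0001, -0.0001]
```

Emit:
drive_tool(motion=[[0,0,-0.003,-0.015,0,0],[0,0,-0.003,-0.015,0,0],[0,0,0.006,-0.015,0,0],[-0.0005,0,0.012,-0.015,0,0],[-0.001,0,0.018,-0.015,0,0],[-0.001,0,0.018,-0.015,0,0]])

```text
time: 18.23
eef_pos: [0.5804, 0.2192, 0.1368]
ee_rot: [[0.115, 0.992, 0.041], [0.991, -0.118, 0.062], [0.067, 0.033, -0.997]]
contact_force: [-2.7, 4.2, 21.3]
grip_width: 0.0314
gripper_force: 25.2
```

Run:
```python
from h import *
s=read_state();print(s['eef_pos'],np.round(s['ee_rot'],3).tolist(),s['contact_force'],np.round(s['torque'],3),s['grip_width'])
f=snap('w12');hsv=cv2.cvtColor(f['color'],cv2.COLOR_RGB2HSV);m=cv2.inRange(hsv,(16,80,40),(38,255,255))
for r in list(range(200,234,6)):
    xs=np.where(m[r,265:365])[0]+265;print(r,(xs[0],xs[-1]) if len(xs) else '-',end=' ')
```

```text
[0.58040587 0.21921228 0.13682305] [[0.115, 0.992, 0.041], [0.991, -0.118, 0.062], [0.067, 0.033, -0.997]] [-2.74777061  4.20774109 21.29711883] [0.957 0.823 0.139] 0.031381194134228844
200 (np.int64(292), np.int64(328)) 206 (np.int64(293), np.int64(323)) 212 (np.int64(290), np.int64(327)) 218 (np.int64(289), np.int64(329)) 224 (np.int64(288), np.int64(333)) 230 (np.int64(287), np.int64(335))
```

Emit:
drive_tool(motion=[[0.001,0,-0.002,0,0,0],[0.002,0,-0.002,0,0,0],[0.003,0,-0.002,0,0,0],[0.004,0,-0.002,0,0,0],[0.005,0,-0.002,0,0,0],[0.005,0,-0.002,0,0,0]])

```text
time: 18.78
eef_pos: [0.5803, 0.2202, 0.1369]
ee_rot: [[0.116, 0.992, 0.039], [0.991, -0.119, 0.06], [0.064, 0.032, -0.997]]
contact_force: [-2.0, 1.1, 13.2]
grip_width: 0.0315
gripper_force: 25.0
```

Run:
```python
from h import *
s=read_state();print(s['eef_pos'],s['contact_force'],np.round(s['torque'],3),s['grip_width'])
```

```text
[0.58029976 0.22023641 0.13688182] [-1.97795263  1.06097488 13.21171538] [0.252 0.454 0.024] 0.03154834201322107
```

Emit:
drive_tool(motion=[[0.0005,-0.0008,0,0,0,0],[0.001,-0.0016,0,0,0,0],[0.0015,-0.0024,0,0,0,0],[0.002,-0.003,0,0,0,0],[0.002,-0.003,0,0,0,0]])

```text
time: 19.2
eef_pos: [0.5793, 0.221, 0.1368]
ee_rot: [[0.117, 0.992, 0.04], [0.991, -0.119, 0.059], [0.064, 0.033, -0.997]]
contact_force: [0.7, 0.3, 10.4]
grip_width: 0.0316
gripper_force: 24.8
```

Run:
```python
from h import *
s=read_state();print(s['eef_pos'],s['contact_force'],np.round(s['torque'],3),s['grip_width'])
f=snap('w13')
b=f['color'][100:330,230:400,::-1];b=cv2.resize(b,None,fx=2.6,fy=2.6,interpolation=cv2.INTER_CUBIC)
sc=snap('s13','scene')['color'][180:270,340:470,::-1];sc=cv2.resize(sc,None,fx=2.6,fy=2.6,interpolation=cv2.INTER_CUBIC)
o=np.zeros((600,790,3),np.uint8);o[:b.shape[0],:b.shape[1]]=b;o[:sc.shape[0],450:450+sc.shape[1]]=sc[:,:340];cv2.imwrite('pics/c13.png',o)
```

```text
[0.57925081 0.22099297 0.13678122] [ 0.70925187  0.32087699 10.4385445 ] [ 0.028 -0.249  0.02 ] 0.03158345101596279
```

View pics/c13.png

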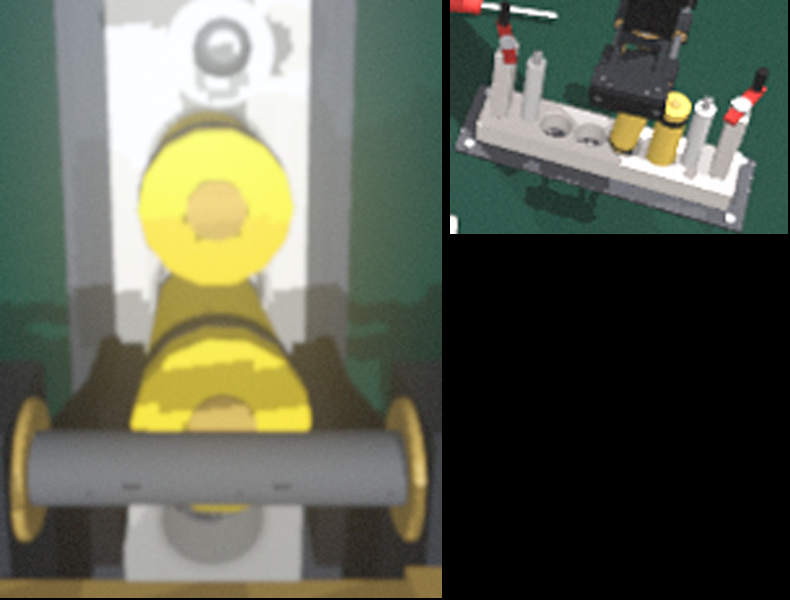

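The scene crop shows the held cell resting at its cup rim with dark cup visible to its right. Cell 1 stands properly. I'll measure the difference in pixels.

Run:
```python
from h import *
f,p,Rm=load('s13');hsv=cv2.cvtColor(f['color'],cv2.COLOR_RGB2HSV);m=cv2.inRange(hsv,(15,90,40),(40,255,255))
for r in range(216,246):
    xs=np.where(m[r,395:445])[0]+395;print(r,[(int(g[0]),int(g[-1])) for g in np.split(xs,np.where(np.diff(xs)>1)[0]+1) if len(g)>1])
psi=-.117;yd=np.array([-np.sin(psi),np.cos(psi),0])
c1=np.array([.5858,.2605,0]);
for z in(.036,.08,.126): print(z,proj(f,[c1+[0,0,z],c1-.04*yd+[0,0,z]]).round(1).tolist())
for z in(.036,): print([proj(f,p+Rm@[dx,dy,.104]).round(1).tolist() for dx,dy in((0,0),(.005,0),(0,.005))], proj(f,p+Rm@[0,0,-.016]).round(1))
```

```text
216 [(424, 429)]
217 [(423, 430)]
218 [(423, 431)]
219 [(423, 432)]
220 [(423, 432)]
221 [(423, 432)]
222 [(422, 432)]
223 [(404, 408), (422, 432)]
224 [(404, 413), (422, 431)]
225 [(404, 415), (422, 430)]
226 [(404, 415), (419, 420), (423, 429)]
227 [(403, 415), (419, 421)]
228 [(403, 414), (418, 423), (429, 430)]
229 [(403, 413), (418, 429)]
230 [(402, 413), (419, 429)]
231 [(402, 412), (418, 429)]
232 [(401, 412), (418, 428)]
233 [(401, 411), (418, 428)]
234 [(402, 411), (417, 427)]
235 [(402, 411), (417, 427)]
236 [(403, 410), (417, 427)]
237 [(403, 409), (416, 426)]
238 [(404, 405), (416, 426)]
239 [(416, 426)]
240 [(416, 426)]
241 [(416, 425)]
242 [(417, 425)]
243 [(420, 423)]
244 []
245 []
0.036 [[420.5, 238.8], [407.0, 235.0]]
0.08 [[423.0, 229.7], [409.2, 225.8]]
0.126 [[425.9, 219.6], [411.6, 215.7]]
[[[408.9, 236.6]], [[410.6, 237.0]], [[408.6, 237.9]]] [[412.9 208.9]]
```

Emit:
drive_tool(motion=[[0,0,-0.02,0,0,0],[0,0,-0.08,0,0,0],[0,0,-0.14,0,0,0],[0,0,-0.2,0,0,0],[0,0,-0.25,0,0,0],[0,0,-0.27,0,0,0],[0,0,-0.27,0,0,0],[0,0,-0.27,0,0,0]])

```text
time: 19.97
eef_pos: [0.5716, 0.2103, 0.296]
ee_rot: [[0.117, 0.992, 0.036], [0.991, -0.119, 0.057], [0.061, 0.029, -0.998]]
contact_force: [0.0, -0.4, -1.8]
grip_width: 0.032
gripper_force: 24.7
```

```bash
cat >> h.py <<'E'
def ext(f,rows,lo=(16,80,40),c0=265,c1=365):
    hsv=cv2.cvtColor(f['color'],cv2.COLOR_RGB2HSV);m=cv2.inRange(hsv,lo,(38,255,255));o=[]
    for r in rows:
        xs=np.where(m[r,c0:c1])[0]+c0
        o.append((r,[(int(g[0]),int(g[-1])) for g in np.split(xs,np.where(np.diff(xs)>1)[0]+1) if len(g)>2]))
    return o
E
python3 - <<'E'
from h import *
f=snap('w14');s=read_state();print(s['eef_pos'],np.round(s['ee_rot'],3).tolist());p=s['eef_pos'];Rm=s['ee_rot']
for e in ext(f,list(range(140,250,3))+list(range(288,314,2))): print(*e,end='; ')
print();print('w4');
for e in ext(cv2.imread('pics/w4.png') is None or {'color':cv2.imread('pics/w4.png')[:,:,::-1].copy()},list(range(184,250,6))+list(range(288,314,2))): print(*e,end='; ')
print(proj(f,[p+Rm@[.016,0,.104],p+Rm@[0,0,.104]]),proj(f,[[.5858,.2605,.126]]))
E
```

```text
[0.57127659 0.21007093 0.29496609] [[0.117, 0.992, 0.035], [0.991, -0.119, 0.056], [0.06, 0.028, -0.998]]
140 [(300, 311), (319, 328)]; 143 [(300, 309), (320, 328)]; 146 [(300, 310), (314, 328)]; 149 [(301, 327)]; 152 [(302, 325)]; 155 [(305, 324)]; 158 [(310, 318)]; 161 []; 164 []; 167 []; 170 []; 173 []; 176 []; 179 []; 182 []; 185 []; 188 []; 191 []; 194 []; 197 []; 200 [(301, 318)]; 203 [(297, 323)]; 206 [(294, 325)]; 209 [(292, 327)]; 212 [(291, 328)]; 215 [(291, 329)]; 218 [(290, 331)]; 221 [(289, 332)]; 224 [(289, 301), (327, 334)]; 227 [(288, 295), (304, 326), (332, 336)]; 230 [(287, 291), (296, 331), (335, 337)]; 233 [(287, 289), (293, 337)]; 236 [(289, 339)]; 239 [(286, 342)]; 242 [(284, 344)]; 245 [(283, 346), (355, 360)]; 248 [(282, 348), (355, 364)]; 288 []; 290 []; 292 []; 294 [(303, 325)]; 296 [(302, 322)]; 298 []; 300 []; 302 []; 304 []; 306 []; 308 []; 310 []; 312 []; 
w4
184 []; 190 [(305, 322)]; 196 [(297, 328)]; 202 [(294, 331)]; 208 [(293, 333)]; 214 [(291, 335)]; 220 [(290, 336)]; 226 [(289, 337)]; 232 [(288, 338)]; 238 [(287, 295), (332, 338)]; 244 [(285, 289), (293, 334), (337, 339)]; 288 []; 290 []; 292 []; 294 [(285, 347)]; 296 [(285, 348)]; 298 [(287, 348)]; 300 [(289, 350)]; 302 [(291, 351)]; 304 [(293, 351)]; 306 [(297, 350)]; 308 [(302, 325), (327, 351)]; 310 [(327, 351)]; 312 [(328, 352)]; [[311.24943431 185.38749748]
 [311.29408394 204.06767295]] [[315.23148467 144.71471406]]
```

The numbers are clear. Cell 2 leans about 0.123 rad relative to cell 1's grip, with an axis offset of +3.9 mm at the TCP.

Run:
```python
from h import *
Rd=down(-.117)@R.from_rotvec([0,.124,0]).as_matrix()@R.from_rotvec([-.024,0,0]).as_matrix()
for z in(.25,.15,.136,.125): print(row([.5789,.2191,z],Rd))
```

```text
[0.0119, 0.0087, 0.0761, 0.002, 0.0319, 0.0004]
[0.0019, 0.0041, 0.2424, 0.002, 0.0319, 0.0004]
[0.0005, 0.0034, 0.2657, 0.002, 0.0319, 0.0004]
[-0.0006, 0.0029, 0.2839, 0.002, 0.0319, 0.0004]
```

Emit:
drive_tool(motion=[[0.012,0.009,0.03,0.001,0.02,0],[0.012,0.0087,0.076,0.002,0.032,0],[0.008,0.007,0.14,0.002,0.032,0],[0.004,0.005,0.2,0.002,0.032,0],[0.002,0.004,0.235,0.002,0.032,0],[0.002,0.004,0.242,0.002,0.032,0],[0.002,0.004,0.242,0.002,0.032,0],[0.0015,0.0038,0.25,0.002,0.032,0],[0.001,0.0036,0.258,0.002,0.032,0],[0.0005,0.0034,0.266,0.002,0.032,0],[0.0005,0.0034,0.266,0.002,0.032,0],[0.0005,0.0034,0.266,0.002,0.032,0]])

```text
time: 21.02
eef_pos: [0.58, 0.2201, 0.1384]
ee_rot: [[0.114, 0.993, 0.042], [0.985, -0.119, 0.121], [0.125, 0.027, -0.992]]
contact_force: [0.2, -0.2, -1.0]
grip_width: 0.0319
gripper_force: 24.8
```

Run:
```python
from h import *
s=read_state();print(s['eef_pos'],np.round(s['ee_rot'],3).tolist(),s['contact_force'],np.round(s['torque'],3),s['grip_width'])
```

```text
[0.58004524 0.2201298  0.13836465] [[0.114, 0.993, 0.042], [0.985, -0.119, 0.121], [0.125, 0.027, -0.992]] [ 0.2224154  -0.15055089 -0.98943184] [-0.205 -0.043  0.003] 0.03189220313920377
```

Emit:
drive_tool(motion=[[-0.001,-0.0005,0.005,0,0,0],[-0.002,-0.001,0.01,0,0,0],[-0.003,-0.001,0.015,0,0,0],[-0.0035,-0.001,0.02,0,0,0],[-0.0035,-0.001,0.02,0,0,0]])

```text
time: 21.43
eef_pos: [0.5809, 0.2222, 0.1306]
ee_rot: [[0.113, 0.992, 0.046], [0.985, -0.118, 0.124], [0.129, 0.031, -0.991]]
contact_force: [-9.7, -3.6, 34.7]
grip_width: 0.0314
gripper_force: 25.2
```

Emit:
drive_tool(motion=[[0,0,-0.007,0,0,0],[0,0,-0.007,0,0,0],[0,0,-0.007,0,0,0]])

```text
time: 21.68
eef_pos: [0.5794, 0.2186, 0.1299]
ee_rot: [[0.115, 0.993, 0.041], [0.986, -0.119, 0.121], [0.125, 0.027, -0.992]]
contact_force: [0.4, 0.3, -1.5]
grip_width: 0.0314
gripper_force: 24.8
```

Run:
```python
from h import *
s=read_state();print(s['eef_pos'],np.round(s['ee_rot'],3).tolist(),s['contact_force'],np.round(s['torque'],3),s['grip_width'])
f=snap('w15')
print(ext(f,list(range(290,314,2)))); print(ext(f,range(206,250,6)))
```

```text
[0.57939685 0.21863465 0.12985187] [[0.115, 0.993, 0.041], [0.986, -0.119, 0.121], [0.125, 0.027, -0.992]] [ 0.42229464  0.28017979 -1.51570284] [-0.175 -0.082 -0.022] 0.03140176035634499
[(290, []), (292, []), (294, [(290, 338)]), (296, [(291, 337)]), (298, [(293, 335)]), (300, [(295, 332)]), (302, [(298, 328)]), (304, [(303, 325)]), (306, []), (308, []), (310, []), (312, [])]
[(206, [(299, 326)]), (212, [(294, 329)]), (218, [(292, 331)]), (224, [(291, 333)]), (230, [(289, 300), (302, 336)]), (236, [(288, 338), (354, 358)]), (242, [(287, 341), (349, 356)]), (248, [(282, 347), (359, 361)])]
```

Run:
```python
from h import *
f=snap('s15','scene')
print(ext(f,range(220,246),(15,90,40),395,445))
```

```text
[(220, [(420, 432)]), (221, [(420, 432)]), (222, [(420, 432)]), (223, [(420, 432)]), (224, [(420, 431)]), (225, [(405, 408), (421, 430)]), (226, [(404, 414), (423, 429)]), (227, [(404, 414), (419, 421)]), (228, [(404, 414), (418, 424)]), (229, [(403, 414), (418, 429)]), (230, [(403, 413), (419, 429)]), (231, [(403, 413), (418, 429)]), (232, [(402, 413), (418, 428)]), (233, [(402, 412), (418, 428)]), (234, [(402, 412), (417, 427)]), (235, [(403, 412), (417, 427)]), (236, [(403, 412), (417, 427)]), (237, [(404, 411), (416, 426)]), (238, [(406, 410), (416, 426)]), (239, [(416, 426)]), (240, [(416, 426)]), (241, [(416, 425)]), (242, [(417, 425)]), (243, [(420, 423)]), (244, []), (245, [])]
```

Silhouette now matches cell 1's shifted by one cup spacing, so the cell is vertical and over the cup. I'll lower it gently.

Emit:
drive_tool(motion=[[-0.0004,0,0.003,0,0,0],[-0.0008,0,0.006,0,0,0],[-0.0012,0,0.009,0,0,0],[-0.0012,0,0.009,0,0,0],[-0.0012,0,0.009,0,0,0]])

```text
time: 22.2
eef_pos: [0.5792, 0.2188, 0.124]
ee_rot: [[0.115, 0.993, 0.04], [0.986, -0.119, 0.121], [0.125, 0.026, -0.992]]
contact_force: [-0.1, -0.5, -1.8]
grip_width: 0.0316
gripper_force: 24.8
```

Run:
```python
from h import *
s=read_state();print(s['eef_pos'],s['contact_force'],np.round(s['torque'],3),s['grip_width'])
```

```text
[0.57918384 0.21878372 0.12401938] [-0.13811405 -0.50354605 -1.82103776] [-0.203 -0.022  0.011] 0.03164638407257437
```

Emit:
drive_tool(motion=[[-0.0004,0,0.003,0,0,0],[-0.0008,0,0.006,0,0,0],[-0.0012,0,0.009,0,0,0],[-0.0016,-0.0003,0.012,0,0,0],[-0.0016,-0.0003,0.012,0,0,0],[-0.0016,-0.0003,0.012,0,0,0]])

```text
time: 22.7
eef_pos: [0.5792, 0.2188, 0.1169]
ee_rot: [[0.115, 0.993, 0.04], [0.986, -0.119, 0.121], [0.125, 0.026, -0.992]]
contact_force: [0.0, -0.6, -2.2]
grip_width: 0.0313
gripper_force: 24.8
```

Emit:
drive_tool(motion=[[-0.0004,0,0.003,0,0,0],[-0.0008,0,0.006,0,0,0],[-0.001,0,0.008,0,0,0],[-0.001,-0.0003,0.008,0,0,0],[-0.001,-0.0003,0.008,0,0,0]])

```text
time: 23.12
eef_pos: [0.5792, 0.2188, 0.1121]
ee_rot: [[0.114, 0.993, 0.04], [0.986, -0.119, 0.121], [0.125, 0.026, -0.992]]
contact_force: [0.0, 0.0, -1.8]
grip_width: 0.0315
gripper_force: 24.8
```

Emit:
drive_tool(motion=[[-0.0004,0,0.003,0,0,0],[-0.0007,0,0.0055,0,0,0],[-0.0007,0,0.0055,0,0,0],[-0.0007,0,0.0055,0,0,0]])

```text
time: 23.45
eef_pos: [0.5793, 0.2188, 0.1088]
ee_rot: [[0.114, 0.993, 0.04], [0.986, -0.119, 0.121], [0.125, 0.026, -0.992]]
contact_force: [0.3, -0.3, -1.8]
grip_width: 0.0318
gripper_force: 24.8
```

Emit:
drive_tool(motion=[[-0.0003,0,0.0025,0,0,0],[-0.0006,0,0.005,0,0,0],[-0.0006,0,0.005,0,0,0],[-0.0006,0,0.005,0,0,0]])

```text
time: 23.78
eef_pos: [0.5794, 0.2187, 0.1058]
ee_rot: [[0.115, 0.993, 0.04], [0.986, -0.119, 0.121], [0.125, 0.026, -0.992]]
contact_force: [0.7, -0.0, -0.9]
grip_width: 0.0316
gripper_force: 24.8
```

Emit:
drive_tool(motion=[[-0.0002,0,0.002,0,0,0],[-0.0004,0,0.004,0,0,0],[-0.0004,0,0.004,0,0,0],[-0.0004,0,0.004,0,0,0]])

```text
time: 24.12
eef_pos: [0.5795, 0.2188, 0.1034]
ee_rot: [[0.115, 0.993, 0.04], [0.986, -0.119, 0.121], [0.125, 0.026, -0.992]]
contact_force: [-0.1, -0.7, -0.7]
grip_width: 0.0314
gripper_force: 24.8
```

Emit:
drive_tool(motion=[[-0.0002,0,0.002,0,0,0],[-0.0004,0,0.004,0,0,0],[-0.0004,0,0.004,0,0,0],[-0.0004,0,0.004,0,0,0]])

```text
time: 24.45
eef_pos: [0.5797, 0.219, 0.1013]
ee_rot: [[0.114, 0.993, 0.041], [0.986, -0.119, 0.121], [0.125, 0.026, -0.992]]
contact_force: [-0.7, -0.4, 1.7]
grip_width: 0.0313
gripper_force: 24.9
```

Emit:
drive_tool(motion=[[-0.0002,0,0.002,0,0,0],[-0.0003,0,0.003,0,0,0],[-0.0003,0,0.003,0,0,0]])

```text
time: 24.7
eef_pos: [0.5801, 0.2198, 0.1011]
ee_rot: [[0.114, 0.993, 0.042], [0.985, -0.118, 0.122], [0.126, 0.027, -0.992]]
contact_force: [-6.6, -3.1, 16.6]
grip_width: 0.0314
gripper_force: 25.0
```

Emit:
drive_tool(motion=[[0,0,0,0,0,0],[0,0,0,0,0,0],[0,0,0,0,0,0],[0,0,0,0,0,0],[0,0,0,0,0,0],[0,0,0,0,0,0]], claw=0.4)

```text
time: 25.2
eef_pos: [0.5796, 0.2189, 0.0991]
ee_rot: [[0.115, 0.993, 0.04], [0.986, -0.119, 0.121], [0.125, 0.026, -0.992]]
contact_force: [0.4, 0.3, 0.3]
grip_width: 0.059
gripper_force: 0.0
```

Emit:
drive_tool(motion=[[-0.001,0,-0.02,0,0,0],[0,0,-0.06,0,0,0],[0,0,-0.12,0,0,0],[0,0,-0.18,0,0,0],[0,0,-0.25,0,0,0],[0,0,-0.3,0,0,0],[0,0,-0.35,0,0,0],[0,0,-0.35,0,0,0],[0,0,-0.35,0,0,0]])

```text
time: 25.95
eef_pos: [0.5717, 0.1938, 0.31]
ee_rot: [[0.114, 0.992, 0.044], [0.985, -0.119, 0.122], [0.126, 0.03, -0.992]]
contact_force: [0.2, -0.3, -0.3]
grip_width: 0.0607
gripper_force: 0.0
```

Run:
```python
from h import *
s=read_state();print(s['eef_pos'],s['contact_force'],s['grip_width'])
f=snap('w16');g=snap('s16','scene')
print(ext(g,range(206,246,2),(15,90,40),395,445))
t=snap('t16','top');hsv=cv2.cvtColor(t['color'],cv2.COLOR_RGB2HSV);m=cv2.inRange(hsv,(18,120,120),(38,255,255))
n,l,st,c=cv2.connectedComponentsWithStats(m)
for k in range(1,n):
    if st[k,4]>20: print(st[k],np.round(c[k],1))
print(proj(t,[[.5858,.2605,.126],[.5811,.2208,.126]]))
psi=-.178;Rt=tilt(psi);T=np.array([.5602,-.1729,.1054]);yb=np.array([-np.sin(psi),np.cos(psi),0])
pre=T+.08*yb-Rt[:,2]*.09-yb*.02
print(row([.50,.0,.34],down(-.118)),row(pre,Rt))
```

```text
[0.57166297 0.1937533  0.30999315] [ 0.2215083  -0.27311073 -0.32320461] 0.06067211379029479
[(206, []), (208, []), (210, []), (212, [(408, 414)]), (214, [(406, 416)]), (216, [(405, 417), (422, 429)]), (218, [(405, 417), (421, 431)]), (220, [(405, 416), (420, 432)]), (222, [(407, 415), (420, 432)]), (224, [(404, 407), (420, 431)]), (226, [(404, 415), (423, 429)]), (228, [(404, 414), (418, 423)]), (230, [(403, 413), (419, 429)]), (232, [(403, 412), (418, 428)]), (234, [(402, 412), (417, 427)]), (236, [(402, 412), (417, 426)]), (238, [(404, 411), (416, 426)]), (240, [(416, 426)]), (242, [(417, 425)]), (244, [])]
[373   0  19  27 375] [382.3  13.3]
[394   0  36  26 636] [412.1  12.7]
[328 195  15  26 283] [335.3 207.5]
[345 198  15  25 290] [351.7 210.2]
[[197.05669163 207.48595735]
 [214.44546303 209.49329159]]
[-0.3241, -0.0773, -0.0985, 0.0125, -0.0624, 0.0004] [-0.5256, -0.0302, 0.1477, -0.2943, -0.07, 0.0102]
```

Both cells are seated, with head tops 4 rows apart as expected. Now I'll fetch cell 3.

Emit:
drive_tool(motion=[[-0.06,-0.02,-0.05,0.002,-0.015,0],[-0.12,-0.035,-0.08,0.005,-0.03,0],[-0.19,-0.05,-0.1,0.008,-0.045,0],[-0.26,-0.065,-0.1,0.0125,-0.062,0],[-0.32,-0.077,-0.09,-0.04,-0.063,0.002],[-0.37,-0.07,-0.04,-0.1,-0.064,0.004],[-0.42,-0.06,0.02,-0.16,-0.066,0.006],[-0.47,-0.045,0.08,-0.22,-0.068,0.008],[-0.51,-0.035,0.12,-0.28,-0.07,0.01],[-0.526,-0.03,0.148,-0.294,-0.07,0.01],[-0.526,-0.03,0.148,-0.294,-0.07,0.01]], claw=0.6)

```text
time: 27.02
eef_pos: [0.5179, -0.1061, 0.1773]
ee_rot: [[0.18, 0.804, 0.567], [0.984, -0.145, -0.106], [-0.003, 0.577, -0.817]]
contact_force: [1.0, 0.5, -0.2]
grip_width: 0.0692
gripper_force: 0.0
```

Emit:
drive_tool(motion=[[0,0,0,0,0,0],[0,0,0,0,0,0],[0,0,0,0,0,0]])

```text
time: 27.27
eef_pos: [0.521, -0.1038, 0.1797]
ee_rot: [[0.176, 0.807, 0.564], [0.984, -0.145, -0.1], [0.002, 0.573, -0.819]]
contact_force: [0.4, -0.0, 0.2]
grip_width: 0.07
gripper_force: 0.0
```

Run:
```python
from h import *
s=read_state();print(s['eef_pos'],np.round(s['ee_rot'],3).tolist())
f=snap('w17');p=s['eef_pos'];Rm=s['ee_rot']
psi=-.178;Rt=tilt(psi);T=np.array([.5602,-.1729,.1054]);yb=np.array([-np.sin(psi),np.cos(psi),0])
for k in(.08,.12):
  Hc=T+k*yb-Rt[:,2]*.016
  a=np.linspace(0,2*np.pi,60);c=proj(f,Hc+.016*(np.outer(np.cos(a),Rt[:,0])+np.outer(np.sin(a),Rt[:,1])))
  print(k,proj(f,Hc),c.min(0),c.max(0))
print(ext(f,range(80,240,4),(22,150,150),280,350))
```

```text
[ 0.52100039 -0.1038336   0.17972078] [[0.176, 0.807, 0.564], [0.984, -0.145, -0.1], [0.002, 0.573, -0.819]]
0.08 [[310.84828681 191.54042751]] [288.59957496 169.56847244] [333.10290769 212.63861766]
0.12 [[310.71193349 134.91251767]] [287.31774676 110.59316356] [334.11265356 158.21743146]
[(80, []), (84, []), (88, []), (92, []), (96, []), (100, []), (104, []), (108, []), (112, []), (116, [(299, 321)]), (120, [(294, 325)]), (124, [(291, 328)]), (128, [(290, 305), (314, 330)]), (132, [(289, 301), (318, 331)]), (136, [(289, 300), (319, 331)]), (140, [(290, 301), (318, 331)]), (144, [(291, 305), (315, 330)]), (148, [(293, 327)]), (152, [(296, 323)]), (156, [(300, 322)]), (160, [(303, 305), (307, 324)]), (164, [(318, 325)]), (168, [(306, 318)]), (172, [(298, 325)]), (176, [(294, 328)]), (180, [(292, 330)]), (184, [(291, 305), (316, 331)]), (188, [(291, 302), (319, 331)]), (192, [(291, 302), (319, 331)]), (196, [(292, 303), (317, 330)]), (200, [(294, 328)]), (204, [(297, 324)]), (208, [(304, 318)]), (212, []), (216, []), (220, []), (224, []), (228, []), (232, []), (236, [])]
```

Run:
```python
from h import *
psi=-.178;Rt=tilt(psi);T=np.array([.5602,-.1729,.1054]);yb=np.array([-np.sin(psi),np.cos(psi),0])
g=T+.0815*yb+Rt[:,2]*.001
print(g,row(g-Rt[:,2]*.06,Rt),row(g,Rt))
```

```text
[ 0.57519503 -0.09278928  0.10458085] [0.0338, -0.0036, 0.0524, 0.0006, -0.0008, 0.0004] [0.0337, -0.0037, 0.1524, 0.0006, -0.0008, 0.0004]
```

Emit:
drive_tool(motion=[[0.034,-0.0036,0.02,0,0,0],[0.034,-0.0036,0.05,0,0,0],[0.034,-0.0036,0.08,0,0,0],[0.034,-0.0036,0.11,0,0,0],[0.034,-0.0036,0.135,0,0,0],[0.034,-0.0036,0.152,0,0,0],[0.034,-0.0036,0.152,0,0,0],[0.034,-0.0036,0.152,0,0,0]])

```text
time: 27.98
eef_pos: [0.5761, -0.0941, 0.1045]
ee_rot: [[0.178, 0.805, 0.567], [0.984, -0.146, -0.102], [0.001, 0.576, -0.818]]
contact_force: [-0.0, 1.0, -0.3]
grip_width: 0.0697
gripper_force: 0.0
```

Emit:
drive_tool(motion=[[0,0,0,0,0,0],[0,0,0,0,0,0],[0,0,0,0,0,0],[0,0,0,0,0,0],[0,0,0,0,0,0],[0,0,0,0,0,0],[0,0,0,0,0,0],[0,0,0,0,0,0],[0,0,0,0,0,0]], claw=-1, squeeze=25)

```text
time: 28.73
eef_pos: [0.5741, -0.0938, 0.1038]
ee_rot: [[0.177, 0.806, 0.565], [0.984, -0.145, -0.102], [0.0, 0.574, -0.819]]
contact_force: [-6.1, 0.0, 6.7]
grip_width: 0.0315
gripper_force: 25.0
```

Run:
```python
from h import *
s=read_state();print(s['eef_pos'],s['contact_force'],s['grip_width'])
f=snap('w18');print(ext(f,list(range(150,250,6))+list(range(290,314,3)),(16,120,60)))
```

```text
[ 0.5741115  -0.09378746  0.10383035] [-6.09786961  0.01803261  6.74469677] 0.03150582433351897
[(150, [(295, 331)]), (156, [(292, 302), (320, 333)]), (162, [(298, 326), (333, 336)]), (168, [(289, 336)]), (174, [(284, 341)]), (180, [(280, 344)]), (186, [(278, 346)]), (192, [(277, 347)]), (198, [(276, 348)]), (204, [(277, 347)]), (210, [(278, 345)]), (216, [(281, 344)]), (222, [(286, 339)]), (228, [(290, 336)]), (234, [(289, 337), (343, 345), (353, 355)]), (240, [(288, 291), (300, 333), (335, 339)]), (246, [(291, 339)]), (290, []), (293, []), (296, [(287, 340)]), (299, [(289, 337)]), (302, [(292, 335)]), (305, [(298, 328)]), (308, [(305, 321)]), (311, [])]
```

Emit:
drive_tool(motion=[[0,0,-0.015,0,0,0],[0,0,-0.04,0,0,0],[0,0,-0.07,0,0,0],[0,0,-0.1,0,0,0],[0,0,-0.13,0,0,0],[0,0,-0.165,0,0,0],[0,0,-0.17,0,0,0],[0,0,-0.17,0,0,0],[0,0,-0.17,0,0,0]])

```text
time: 29.53
eef_pos: [0.5164, -0.0828, 0.1877]
ee_rot: [[0.176, 0.805, 0.566], [0.984, -0.143, -0.102], [-0.001, 0.575, -0.818]]
contact_force: [0.0, 0.7, -2.2]
grip_width: 0.0317
gripper_force: 24.7
```

Run:
```python
from h import *
s=read_state();print(s['eef_pos'],s['contact_force'],s['grip_width'])
f=snap('w19');print(ext(f,list(range(180,250,3))+list(range(290,314,2))))
psi=-.117;yd=np.array([-np.sin(psi),np.cos(psi),0]);Rd=down(psi);c1=np.array([.5844,.2627,0]);c3=c1-.08*yd;print(c3)
for q in([.50,.0,.34],[.545,.09,.34],np.r_[c3[:2],.30]): print(row(q,Rd))
```

```text
[ 0.51643794 -0.08283966  0.18765939] [ 0.02419273  0.70320378 -2.20520538] 0.03171303579522152
[(180, [(304, 321)]), (183, [(312, 317)]), (186, [(308, 326)]), (189, [(304, 331)]), (192, [(301, 332)]), (195, [(299, 334)]), (198, [(298, 335)]), (201, [(298, 336)]), (204, [(297, 336)]), (207, [(297, 337)]), (210, [(296, 337)]), (213, [(296, 338)]), (216, [(295, 339)]), (219, [(294, 339)]), (222, [(293, 339)]), (225, [(292, 339)]), (228, [(291, 340)]), (231, [(291, 340)]), (234, [(290, 299), (326, 341)]), (237, [(289, 293), (331, 341)]), (240, [(288, 290), (302, 323), (334, 342)]), (243, [(295, 330), (338, 342)]), (246, [(290, 335), (340, 342)]), (249, [(288, 337)]), (290, []), (292, []), (294, [(284, 341)]), (296, [(284, 341)]), (298, [(286, 339)]), (300, [(288, 336)]), (302, [(289, 334)]), (304, [(292, 332)]), (306, [(296, 328)]), (308, [(301, 323)]), (310, []), (312, [])]
[0.57506134 0.18324694 0.        ]
[0.1311, 0.105, -0.2387, 0.3053, 0.0094, -0.029]
[0.292, 0.1439, -0.2116, 0.3053, 0.0094, -0.029]
[0.4538, 0.1237, -0.1445, 0.3053, 0.0094, -0.029]
```

Emit:
drive_tool(motion=[[0.02,0.025,-0.06,0.06,0.002,-0.005],[0.05,0.05,-0.12,0.12,0.004,-0.01],[0.08,0.075,-0.18,0.18,0.006,-0.016],[0.12,0.1,-0.235,0.24,0.008,-0.022],[0.17,0.115,-0.23,0.305,0.009,-0.029],[0.23,0.13,-0.22,0.305,0.009,-0.029],[0.29,0.144,-0.21,0.305,0.009,-0.029],[0.36,0.135,-0.19,0.305,0.009,-0.029],[0.42,0.125,-0.16,0.305,0.009,-0.029],[0.454,0.124,-0.145,0.305,0.009,-0.029],[0.454,0.124,-0.145,0.305,0.009,-0.029],[0.454,0.124,-0.145,0.305,0.009,-0.029]])

```text
time: 30.58
eef_pos: [0.575, 0.1891, 0.2974]
ee_rot: [[0.111, 0.994, -0.003], [0.994, -0.111, 0.006], [0.005, -0.004, -1.0]]
contact_force: [-1.6, -0.3, -2.4]
grip_width: 0.0314
gripper_force: 24.8
```

Emit:
drive_tool(motion=[[0,0,0,0,0,0],[0,0,0,0,0,0],[0,0,0,0,0,0]])

```text
time: 30.83
eef_pos: [0.5761, 0.1811, 0.3009]
ee_rot: [[0.12, 0.993, 0.001], [0.993, -0.12, 0.0], [0.0, 0.001, -1.0]]
contact_force: [-0.6, 0.4, -1.7]
grip_width: 0.0308
gripper_force: 24.8
```

Run:
```python
from h import *
s=read_state();print(s['eef_pos'],np.round(s['ee_rot'],3).tolist(),s['contact_force'],s['torque'])
f=snap('w20');print(ext(f,list(range(170,250,3))+list(range(290,314,2))))
psi=-.117;Rd=down(psi)
for z in(.155,.136): print(row([.5751,.1832,z],Rd))
```

```text
[0.57609138 0.18113261 0.30094928] [[0.12, 0.993, 0.001], [0.993, -0.12, 0.0], [0.0, 0.001, -1.0]] [-0.6157007   0.44039753 -1.70688313] [-0.02610812 -0.05284148  0.03183882]
[(170, []), (173, []), (176, []), (179, []), (182, []), (185, [(310, 323)]), (188, [(305, 328)]), (191, [(301, 331)]), (194, [(299, 333)]), (197, [(298, 335)]), (200, [(297, 335)]), (203, [(297, 336)]), (206, [(297, 336)]), (209, [(296, 337)]), (212, [(295, 337)]), (215, [(295, 337)]), (218, [(294, 338)]), (221, [(292, 338)]), (224, [(291, 339)]), (227, [(290, 339)]), (230, [(290, 339)]), (233, [(289, 302), (322, 340)]), (236, [(288, 296), (330, 341)]), (239, [(287, 292), (303, 322), (334, 342)]), (242, [(287, 289), (296, 328), (337, 342)]), (245, [(291, 335), (339, 342)]), (248, [(288, 337)]), (290, []), (292, []), (294, [(284, 340)]), (296, [(284, 338)]), (298, [(285, 336)]), (300, [(287, 334)]), (302, [(289, 332)]), (304, [(290, 330)]), (306, [(296, 328)]), (308, [(302, 323)]), (310, []), (312, [])]
[0.0034, -0.0024, 0.2437, 0.0008, -0.0001, -0.0021]
[0.0034, -0.0025, 0.2753, 0.0008, -0.0001, -0.0021]
```

Relative to cell 1's grip, cell 3's foot is off by (+3.9, +3.1) mm. I'll compensate with small tool tilts.

Run:
```python
from h import *
Rd=down(-.117)@R.from_rotvec([0,-.033,0]).as_matrix()@R.from_rotvec([.03,0,0]).as_matrix()
for z in(.25,.155,.136,.122): print(row([.5750,.1827,z],Rd))
```

```text
[0.0026, -0.0022, 0.0853, 0.0158, -0.0166, -0.0018]
[0.0026, -0.0025, 0.2437, 0.0158, -0.0166, -0.0018]
[0.0026, -0.0026, 0.2753, 0.0158, -0.0166, -0.0018]
[0.0026, -0.0026, 0.2987, 0.0158, -0.0166, -0.0018]
```

Emit:
drive_tool(motion=[[0.0026,-0.0022,0.03,0.008,-0.008,-0.001],[0.0026,-0.0022,0.085,0.0158,-0.0166,-0.0018],[0.0026,-0.0023,0.145,0.0158,-0.0166,-0.0018],[0.0026,-0.0024,0.2,0.0158,-0.0166,-0.0018],[0.0026,-0.0025,0.235,0.0158,-0.0166,-0.0018],[0.0026,-0.0025,0.244,0.0158,-0.0166,-0.0018],[0.0026,-0.0025,0.244,0.0158,-0.0166,-0.0018],[0.0026,-0.0026,0.252,0.0158,-0.0166,-0.0018],[0.0026,-0.0026,0.26,0.0158,-0.0166,-0.0018],[0.0026,-0.0026,0.268,0.0158,-0.0166,-0.0018],[0.0026,-0.0026,0.275,0.0158,-0.0166,-0.0018],[0.0026,-0.0026,0.275,0.0158,-0.0166,-0.0018]])

```text
time: 31.88
eef_pos: [0.5763, 0.1848, 0.1383]
ee_rot: [[0.115, 0.993, -0.029], [0.993, -0.115, -0.029], [-0.032, -0.026, -0.999]]
contact_force: [1.5, -2.4, 10.0]
grip_width: 0.0311
gripper_force: 25.0
```

Emit:
drive_tool(motion=[[0,0,0.001,0,0,0],[0,0,0.002,0,0,0],[0,0,0.003,0,0,0]])

```text
time: 32.13
eef_pos: [0.5766, 0.1851, 0.1381]
ee_rot: [[0.115, 0.993, -0.028], [0.993, -0.116, -0.029], [-0.032, -0.025, -0.999]]
contact_force: [-0.9, -4.1, 25.0]
grip_width: 0.0308
gripper_force: 25.0
```

Run:
```python
from h import *
s=read_state();print(s['eef_pos'],s['contact_force'],np.round(s['torque'],3))
```

```text
[0.57661666 0.18509896 0.13807793] [-0.87775705 -4.11485255 24.99017707] [-1.039  0.552  0.032]
```

Emit:
drive_tool(motion=[[0,0,-0.01,0,0,0],[0,0,-0.01,0,0,0],[0,0,-0.01,0,0,0],[0,0,-0.01,0,0,0]])

```text
time: 32.47
eef_pos: [0.5742, 0.1847, 0.14]
ee_rot: [[0.113, 0.993, -0.034], [0.993, -0.114, -0.029], [-0.033, -0.031, -0.999]]
contact_force: [0.7, 0.6, -2.6]
grip_width: 0.0313
gripper_force: 25.0
```

Run:
```python
from h import *
s=read_state();print(s['eef_pos'],s['contact_force'],np.round(s['torque'],3))
f=snap('w21');print(ext(f,list(range(200,250,4))+list(range(296,314,2))))
g=snap('s21','scene');print(ext(g,range(212,246,2),(15,90,40),380,445))
```

```text
[0.57421364 0.18472558 0.14004928] [ 0.65040689  0.61144966 -2.64891768] [ 0.028 -0.169 -0.004]
[(200, [(294, 345)]), (204, [(295, 342)]), (208, [(294, 338)]), (212, [(293, 335)]), (216, [(292, 335)]), (220, [(291, 336)]), (224, [(291, 336)]), (228, [(290, 337)]), (232, [(289, 338), (352, 356)]), (236, [(269, 271), (289, 339), (344, 350), (352, 358)]), (240, [(278, 280), (287, 293), (295, 340), (344, 359)]), (244, [(281, 347), (352, 360)]), (248, [(282, 345), (347, 351), (357, 362)]), (296, [(284, 341)]), (298, [(286, 339)]), (300, [(290, 337)]), (302, [(291, 335)]), (304, [(295, 333)]), (306, [(299, 328)]), (308, [(304, 323)]), (310, []), (312, [])]
[(212, []), (214, [(413, 416)]), (216, [(412, 417), (422, 429)]), (218, [(411, 417), (421, 431)]), (220, [(410, 416), (420, 432)]), (222, [(392, 400), (410, 415), (420, 432)]), (224, [(391, 402), (404, 406), (420, 431)]), (226, [(391, 401), (404, 415), (423, 430)]), (228, [(391, 400), (404, 414), (418, 423)]), (230, [(391, 400), (403, 413), (419, 429)]), (232, [(392, 399), (403, 413), (418, 428)]), (234, [(395, 397), (402, 412), (417, 427)]), (236, [(402, 412), (417, 427)]), (238, [(404, 411), (416, 426)]), (240, [(416, 426)]), (242, [(417, 425)]), (244, [])]
```

Emit:
drive_tool(motion=[[-0.0033,0.001,0,0,0,0],[-0.0033,0.001,0,0,0,0],[-0.0033,0.001,0,0,0,0],[-0.0033,0.001,0,0,0,0]])

```text
time: 32.9
eef_pos: [0.5748, 0.1827, 0.1404]
ee_rot: [[0.114, 0.993, -0.034], [0.993, -0.115, -0.029], [-0.033, -0.031, -0.999]]
contact_force: [-0.1, -0.5, -1.6]
grip_width: 0.0316
gripper_force: 25.0
```

Emit:
drive_tool(motion=[[0,0,0.004,0,0,0],[0,0,0.008,0,0,0],[0,0,0.011,0,0,0],[0,0,0.013,0,0,0],[0,0,0.013,0,0,0]])

```text
time: 33.32
eef_pos: [0.5773, 0.1835, 0.1369]
ee_rot: [[0.115, 0.993, -0.027], [0.993, -0.116, -0.028], [-0.031, -0.024, -0.999]]
contact_force: [-0.1, -3.4, 27.4]
grip_width: 0.0318
gripper_force: 25.1
```

Run:
```python
from h import *
s=read_state();print(s['eef_pos'],s['contact_force'],np.round(s['torque'],3))
g=snap('s22','scene');print(ext(g,range(222,240,2),(15,90,40),380,415))
```

```text
[0.57733655 0.18345317 0.13687384] [-0.05423765 -3.4268084  27.36008409] [-0.955  0.442 -0.014]
[(222, [(391, 394), (410, 414)]), (224, [(391, 401)]), (226, [(391, 400), (404, 414)]), (228, [(390, 400), (404, 414)]), (230, [(390, 400), (403, 413)]), (232, [(391, 399), (403, 413)]), (234, [(402, 412)]), (236, [(402, 412)]), (238, [(404, 411)])]
```

Emit:
drive_tool(motion=[[0,0,-0.01,0,0,0],[-0.003,-0.001,-0.011,0,0,0],[-0.003,-0.001,-0.011,0,0,0],[-0.003,-0.001,-0.011,0,0,0]])

```text
time: 33.7
eef_pos: [0.5736, 0.1806, 0.1387]
ee_rot: [[0.114, 0.993, -0.035], [0.993, -0.115, -0.03], [-0.033, -0.031, -0.999]]
contact_force: [0.5, 0.2, -1.8]
grip_width: 0.0315
gripper_force: 24.8
```

Run:
```python
from h import *
s=read_state();print(s['eef_pos'],s['contact_force'],np.round(s['torque'],3))
f=snap('w22');print(ext(f,list(range(206,236,4))+list(range(296,314,2))))
g=snap('s23','scene');print(ext(g,range(222,240,2),(15,90,40),380,415))
```

```text
[0.57358418 0.18062774 0.13868505] [ 0.47056885  0.18539245 -1.77727092] [-0.006 -0.133  0.018]
[(206, [(292, 332)]), (210, [(291, 332)]), (214, [(290, 333)]), (218, [(290, 333)]), (222, [(289, 334)]), (226, [(289, 335)]), (230, [(289, 336)]), (234, [(269, 271), (273, 276), (288, 337), (349, 356)]), (296, [(284, 342)]), (298, [(286, 340)]), (300, [(290, 338)]), (302, [(292, 336)]), (304, [(294, 334)]), (306, [(298, 330)]), (308, [(303, 326)]), (310, [(307, 315)]), (312, [])]
[(222, [(390, 398), (409, 414)]), (224, [(390, 400)]), (226, [(390, 399), (404, 414)]), (228, [(389, 399), (404, 414)]), (230, [(390, 399), (403, 413)]), (232, [(392, 396), (403, 413)]), (234, [(402, 412)]), (236, [(402, 412)]), (238, [(404, 411)])]
```

Emit:
drive_tool(motion=[[0,0,0.004,0,0,0],[0,0,0.008,0,0,0],[0,0,0.009,0,0,0],[0,0,0.009,0,0,0]])

```text
time: 34.13
eef_pos: [0.575, 0.1821, 0.1369]
ee_rot: [[0.114, 0.993, -0.03], [0.993, -0.114, -0.028], [-0.031, -0.027, -0.999]]
contact_force: [-2.7, -1.4, 22.5]
grip_width: 0.0315
gripper_force: 25.2
```

Emit:
drive_tool(motion=[[0,0,-0.008,0,0,0],[0,0,-0.011,-0.0165,0,0],[0,0,-0.011,-0.0165,0,0],[0,0,-0.011,-0.0165,0,0]])

```text
time: 34.47
eef_pos: [0.5735, 0.1811, 0.1403]
ee_rot: [[0.113, 0.994, -0.002], [0.993, -0.113, -0.033], [-0.033, 0.002, -0.999]]
contact_force: [-0.2, 0.5, -2.4]
grip_width: 0.0315
gripper_force: 24.7
```

Run:
```python
from h import *
s=read_state();print(s['eef_pos'],np.round(s['ee_rot'],3).tolist(),s['contact_force'],np.round(s['torque'],3))
f=snap('w23');print(ext(f,list(range(206,236,4))+list(range(300,314,2))))
g=snap('s24','scene');print(ext(g,range(220,240,2),(15,90,40),380,415))
print(row([.5750,.1812,.1425],s['ee_rot']))
```

```text
[0.57350896 0.18105054 0.14030508] [[0.113, 0.994, -0.002], [0.993, -0.113, -0.033], [-0.033, 0.002, -0.999]] [-0.23122044  0.45785957 -2.37301604] [ 0.004 -0.092  0.046]
[(206, [(291, 331)]), (210, [(291, 331)]), (214, [(290, 332)]), (218, [(289, 333)]), (222, [(289, 334)]), (226, [(289, 335)]), (230, [(288, 336)]), (234, [(288, 318), (320, 337), (344, 346), (351, 359)]), (300, [(290, 338)]), (302, [(292, 337)]), (304, [(293, 335)]), (306, [(298, 331)]), (308, [(302, 327)]), (310, [(306, 322)]), (312, [])]
[(220, [(390, 397), (409, 414)]), (222, [(390, 401), (409, 414)]), (224, [(390, 400), (404, 407)]), (226, [(390, 399), (404, 414)]), (228, [(389, 399), (404, 414)]), (230, [(390, 399), (403, 413)]), (232, [(391, 397), (403, 413)]), (234, [(402, 412)]), (236, [(402, 412)]), (238, [(404, 411)])]
[0.0008, 0.0018, -0.004, -0.0002, -0.0001, -0.0004]
```

Emit:
drive_tool(motion=[[0.0005,0.0018,0,-0.008,0,0],[0.0005,0.0018,0,-0.008,0,0],[0.0005,0.0018,0,-0.008,0,0],[0.0005,0.0018,0.003,-0.008,0,0],[0.0005,0.0018,0.006,-0.008,0,0],[0.0005,0.0018,0.006,-0.008,0,0]])

```text
time: 35.07
eef_pos: [0.575, 0.1809, 0.1364]
ee_rot: [[0.114, 0.993, 0.014], [0.993, -0.113, -0.035], [-0.033, 0.018, -0.999]]
contact_force: [0.5, -0.3, -1.6]
grip_width: 0.0312
gripper_force: 24.7
```

Emit:
drive_tool(motion=[[0,0,0.002,0,0,0],[0,0,0.004,0,0,0],[0,0,0.006,0,0,0],[0,0,0.006,0,0,0]])

```text
time: 35.4
eef_pos: [0.575, 0.1809, 0.133]
ee_rot: [[0.114, 0.993, 0.014], [0.993, -0.113, -0.035], [-0.033, 0.018, -0.999]]
contact_force: [-0.3, -0.3, -2.6]
grip_width: 0.0314
gripper_force: 24.7
```

Clear of the rim now. I'll keep lowering.

Emit:
drive_tool(motion=[[0,0,0.003,0,0,0],[0,0,0.006,0,0,0],[0,0,0.009,0,0,0],[0,0,0.012,0,0,0],[0,0,0.012,0,0,0]])

```text
time: 35.82
eef_pos: [0.5751, 0.1806, 0.1257]
ee_rot: [[0.114, 0.993, 0.014], [0.993, -0.113, -0.035], [-0.033, 0.018, -0.999]]
contact_force: [-0.6, -0.5, -2.4]
grip_width: 0.0317
gripper_force: 24.7
```

Emit:
drive_tool(motion=[[0,0,0.003,0,0,0],[0,0,0.006,0,0,0],[0,0,0.009,0,0,0],[0,0,0.009,0,0,0]])

```text
time: 36.15
eef_pos: [0.5752, 0.1804, 0.1203]
ee_rot: [[0.114, 0.993, 0.014], [0.993, -0.113, -0.035], [-0.033, 0.018, -0.999]]
contact_force: [-0.2, -0.5, -2.4]
grip_width: 0.0319
gripper_force: 24.7
```

Emit:
drive_tool(motion=[[0,0,0.003,0,0,0],[0,0,0.006,0,0,0],[0,0,0.009,0,0,0],[0,0,0.011,0,0,0],[0,0,0.011,0,0,0]])

```text
time: 36.57
eef_pos: [0.5753, 0.1802, 0.1138]
ee_rot: [[0.114, 0.993, 0.014], [0.993, -0.113, -0.035], [-0.033, 0.018, -0.999]]
contact_force: [0.9, 0.0, -2.8]
grip_width: 0.0314
gripper_force: 24.7
```

Emit:
drive_tool(motion=[[0,0,0.002,0,0,0],[0,0,0.004,0,0,0],[0,0,0.004,0,0,0]])

```text
time: 36.82
eef_pos: [0.5754, 0.1802, 0.1116]
ee_rot: [[0.114, 0.993, 0.015], [0.993, -0.113, -0.035], [-0.033, 0.018, -0.999]]
contact_force: [-0.2, 0.0, -1.8]
grip_width: 0.0314
gripper_force: 24.7
```

Emit:
drive_tool(motion=[[0,0,0.002,0,0,0],[0,0,0.004,0,0,0],[0,0,0.005,0,0,0],[0,0,0.005,0,0,0]])

```text
time: 37.15
eef_pos: [0.5755, 0.1801, 0.1086]
ee_rot: [[0.114, 0.993, 0.015], [0.993, -0.113, -0.035], [-0.033, 0.018, -0.999]]
contact_force: [-0.1, 0.5, -2.2]
grip_width: 0.0311
gripper_force: 24.7
```

Emit:
drive_tool(motion=[[0,0,0.001,0,0,0],[0,0,0.002,0,0,0],[0,0,0.002,0,0,0]])

```text
time: 37.4
eef_pos: [0.5757, 0.1803, 0.108]
ee_rot: [[0.114, 0.993, 0.015], [0.993, -0.113, -0.035], [-0.033, 0.019, -0.999]]
contact_force: [-1.7, -1.1, 2.7]
grip_width: 0.0314
gripper_force: 24.8
```

Emit:
drive_tool(motion=[[0,0,0,0,0,0],[0,0,0,0,0,0],[0,0,0,0,0,0],[0,0,0,0,0,0],[0,0,0,0,0,0],[0,0,0,0,0,0]], claw=0.4)

```text
time: 37.9
eef_pos: [0.5755, 0.18, 0.1075]
ee_rot: [[0.114, 0.993, 0.015], [0.993, -0.113, -0.035], [-0.033, 0.019, -0.999]]
contact_force: [0.4, -0.3, -0.6]
grip_width: 0.0589
gripper_force: 0.0
```

Emit:
drive_tool(motion=[[0,0,-0.02,0,0,0],[0,0,-0.06,0,0,0],[0,0,-0.12,0,0,0],[0,0,-0.18,0,0,0],[0,0,-0.25,0,0,0],[0,0,-0.3,0,0,0],[0,0,-0.35,0,0,0],[0,0,-0.35,0,0,0],[0,0,-0.35,0,0,0]])

```text
time: 38.65
eef_pos: [0.5728, 0.1883, 0.32]
ee_rot: [[0.113, 0.993, 0.018], [0.993, -0.112, -0.034], [-0.031, 0.022, -0.999]]
contact_force: [-0.5, -0.2, 0.1]
grip_width: 0.0612
gripper_force: 0.0
```

Run:
```python
from h import *
s=read_state();print(s['eef_pos'],s['contact_force'],s['grip_width'])
g=snap('s25','scene');print(ext(g,range(200,246,2),(15,90,40),380,445))
psi=-.178;Rt=tilt(psi);T=np.array([.5602,-.1729,.1054]);yb=np.array([-np.sin(psi),np.cos(psi),0])
pre=T+.12*yb-Rt[:,2]*.09-yb*.02
print(row([.50,.0,.33],down(-.118)),row(pre,Rt))
```

```text
[0.57275207 0.18834319 0.31996661] [-0.50268076 -0.17620316  0.09334937] 0.061232954727495195
[(200, []), (202, []), (204, []), (206, []), (208, [(394, 400)]), (210, [(392, 402)]), (212, [(391, 403), (408, 414)]), (214, [(391, 403), (406, 416)]), (216, [(391, 402), (406, 417), (422, 429)]), (218, [(394, 401), (405, 417), (421, 431)]), (220, [(390, 394), (406, 416), (420, 432)]), (222, [(390, 400), (407, 415), (420, 432)]), (224, [(390, 400), (404, 407), (420, 431)]), (226, [(389, 399), (404, 415), (423, 429)]), (228, [(389, 399), (404, 414), (418, 423)]), (230, [(389, 398), (403, 413), (419, 429)]), (232, [(388, 398), (403, 413), (418, 428)]), (234, [(390, 397), (402, 412), (417, 427)]), (236, [(402, 412), (417, 427)]), (238, [(404, 411), (416, 426)]), (240, [(416, 426)]), (242, [(417, 425)]), (244, [])]
[-0.325, -0.0842, -0.0107, 0.0099, 0.0163, 0.0023] [-0.4198, -0.032, 0.2451, -0.2949, 0.0056, 0.0362]
```

Three cells are seated evenly, with head tops at rows 208, 212 and 216. I'll fetch the last cell.

Emit:
drive_tool(motion=[[-0.06,-0.02,-0.02,0.002,0.003,0],[-0.12,-0.04,-0.02,0.004,0.006,0],[-0.19,-0.06,-0.015,0.007,0.01,0],[-0.25,-0.08,-0.01,-0.05,0.012,0.004],[-0.3,-0.08,0.03,-0.11,0.01,0.01],[-0.34,-0.07,0.09,-0.17,0.008,0.018],[-0.38,-0.055,0.15,-0.23,0.006,0.026],[-0.41,-0.04,0.21,-0.29,0.0056,0.034],[-0.42,-0.032,0.245,-0.295,0.0056,0.036],[-0.42,-0.032,0.245,-0.295,0.0056,0.036]], claw=0.6)

```text
time: 39.53
eef_pos: [0.5243, -0.0612, 0.1875]
ee_rot: [[0.179, 0.809, 0.56], [0.984, -0.145, -0.105], [-0.004, 0.569, -0.822]]
contact_force: [2.5, 0.7, -1.0]
grip_width: 0.0696
gripper_force: 0.0
```

Emit:
drive_tool(motion=[[0,0,0,0,0,0],[0,0,0,0,0,0],[0,0,0,0,0,0]])

```text
time: 39.78
eef_pos: [0.5263, -0.0579, 0.1888]
ee_rot: [[0.174, 0.814, 0.555], [0.985, -0.144, -0.097], [0.001, 0.563, -0.826]]
contact_force: [0.5, -0.1, 1.2]
grip_width: 0.0697
gripper_force: 0.0
```

Run:
```python
from h import *
s=read_state();print(s['eef_pos'])
f=snap('w26');p=s['eef_pos'];Rm=s['ee_rot']
psi=-.178;Rt=tilt(psi);T=np.array([.5602,-.1729,.1054]);yb=np.array([-np.sin(psi),np.cos(psi),0])
Hc=T+.12*yb-Rt[:,2]*.016
a=np.linspace(0,2*np.pi,60);c=proj(f,Hc+.016*(np.outer(np.cos(a),Rt[:,0])+np.outer(np.sin(a),Rt[:,1])))
print(proj(f,Hc),c.min(0),c.max(0))
e=[x for x in ext(f,range(120,250,2),(22,150,150),280,350)];print([x for x in e if x[1]])
g=T+.12*yb+Rt[:,2]*.001;print(row(g,Rt))
q=g-Rt[:,2]*.102
psi=-.117;yd=np.array([-np.sin(psi),np.cos(psi),0]);Rd=down(psi);c1=np.array([.5844,.2627,0]);c4=c1-.12*yd;print(c4)
for t in([.50,.02,.34],[.54,.10,.34],np.r_[c4[:2],.30]): print(row(t,Rd,(q,Rt)))
```

```text
[ 0.52626667 -0.0578599   0.18883157]
[[308.59520564 196.40784971]] [287.37102182 175.53655414] [329.85680127 216.49242465]
[(164, [(306, 322)]), (166, [(308, 323)]), (168, [(312, 324)]), (170, [(318, 324)]), (172, [(321, 324)]), (174, [(303, 316)]), (176, [(300, 320)]), (178, [(296, 322)]), (180, [(294, 324)]), (182, [(293, 325)]), (184, [(291, 326)]), (186, [(291, 327)]), (188, [(290, 305), (311, 328)]), (190, [(290, 301), (315, 328)]), (192, [(290, 300), (316, 328)]), (194, [(290, 299), (317, 328)]), (196, [(290, 299), (317, 328)]), (198, [(290, 299), (316, 327)]), (200, [(291, 300), (315, 327)]), (202, [(291, 303), (314, 326)]), (204, [(293, 325)]), (206, [(295, 323)]), (208, [(296, 322)]), (210, [(299, 319)]), (212, [(303, 315)])]
[0.0202, -0.0071, 0.1678, -0.0052, -0.0013, 0.0013]
[0.57039201 0.1435204  0.        ]
[0.0987, 0.0967, -0.2412, 0.3053, 0.0093, -0.0295]
[0.2417, 0.1312, -0.2172, 0.3053, 0.0093, -0.0295]
[0.322, 0.1232, -0.1413, 0.3053, 0.0093, -0.0295]
```

Emit:
drive_tool(motion=[[0.0227,-0.007,0.03,-0.005,-0.001,0.001],[0.0227,-0.007,0.065,-0.005,-0.001,0.001],[0.0227,-0.007,0.1,-0.005,-0.001,0.001],[0.0227,-0.007,0.13,-0.005,-0.001,0.001],[0.0227,-0.007,0.155,-0.005,-0.001,0.001],[0.0227,-0.007,0.168,-0.005,-0.001,0.001],[0.0227,-0.007,0.168,-0.005,-0.001,0.001],[0.0227,-0.007,0.168,-0.005,-0.001,0.001]])

```text
time: 40.5
eef_pos: [0.5841, -0.0557, 0.1048]
ee_rot: [[0.181, 0.804, 0.566], [0.984, -0.148, -0.104], [0.0, 0.576, -0.818]]
contact_force: [-0.5, -0.3, -0.1]
grip_width: 0.0696
gripper_force: 0.0
```

Emit:
drive_tool(motion=[[0,0,0,0,0,0],[0,0,0,0,0,0],[0,0,0,0,0,0],[0,0,0,0,0,0],[0,0,0,0,0,0],[0,0,0,0,0,0],[0,0,0,0,0,0],[0,0,0,0,0,0],[0,0,0,0,0,0],[0,0,0,0,0,0]], claw=-1, squeeze=40)

```text
time: 41.33
eef_pos: [0.5811, -0.055, 0.1032]
ee_rot: [[0.178, 0.806, 0.564], [0.984, -0.145, -0.103], [-0.001, 0.573, -0.819]]
contact_force: [-5.4, -0.6, 7.8]
grip_width: 0.0313
gripper_force: 40.0
```

Emit:
drive_tool(motion=[[0,0,-0.015,0,0,0],[0,0,-0.04,0,0,0],[0,0,-0.07,0,0,0],[0,0,-0.1,0,0,0],[0,0,-0.13,0,0,0],[0,0,-0.165,0,0,0],[0,0,-0.17,0,0,0],[0,0,-0.17,0,0,0]])

```text
time: 42.0
eef_pos: [0.524, -0.043, 0.1907]
ee_rot: [[0.176, 0.803, 0.569], [0.984, -0.143, -0.102], [-0.0, 0.578, -0.816]]
contact_force: [1.2, 1.0, -0.7]
grip_width: 0.031
gripper_force: 39.8
```

Emit:
drive_tool(motion=[[0.01,0.025,-0.06,0.06,0.002,-0.005],[0.03,0.05,-0.12,0.12,0.004,-0.01],[0.05,0.075,-0.18,0.18,0.006,-0.016],[0.08,0.095,-0.24,0.24,0.008,-0.022],[0.13,0.105,-0.235,0.305,0.009,-0.0295],[0.19,0.12,-0.225,0.305,0.009,-0.0295],[0.24,0.131,-0.21,0.305,0.009,-0.0295],[0.29,0.127,-0.17,0.305,0.009,-0.0295],[0.32,0.123,-0.141,0.305,0.009,-0.0295],[0.32,0.123,-0.141,0.305,0.009,-0.0295],[0.32,0.123,-0.141,0.305,0.009,-0.0295]])

```text
time: 42.92
eef_pos: [0.569, 0.145, 0.2951]
ee_rot: [[0.113, 0.994, -0.005], [0.994, -0.113, 0.002], [0.001, -0.005, -1.0]]
contact_force: [0.3, 0.6, -1.7]
grip_width: 0.0312
gripper_force: 39.8
```

Emit:
drive_tool(motion=[[0,0,0,0,0,0],[0,0,0,0,0,0],[0,0,0,0,0,0],[0,0,0,0,0,0]])

```text
time: 43.25
eef_pos: [0.5697, 0.1412, 0.2987]
ee_rot: [[0.12, 0.993, 0.001], [0.993, -0.12, -0.002], [-0.002, 0.001, -1.0]]
contact_force: [-0.8, -0.1, -1.6]
grip_width: 0.0312
gripper_force: 39.8
```

Run:
```python
from h import *
s=read_state();print(s['eef_pos'],np.round(s['ee_rot'],3).tolist(),s['contact_force'],s['grip_width'],s['gripper_force'])
f=snap('w27');print(ext(f,list(range(176,212,3))+list(range(244,252,4))+list(range(296,314,2))))
```

```text
[0.56971482 0.14122365 0.29874516] [[0.12, 0.993, 0.001], [0.993, -0.12, -0.002], [-0.002, 0.001, -1.0]] [-0.82931303 -0.13267169 -1.61080361] 0.031226125954542848 39.77808604482561
[(176, []), (179, []), (182, []), (185, []), (188, [(308, 324)]), (191, [(303, 328)]), (194, [(300, 331)]), (197, [(298, 333)]), (200, [(297, 334)]), (203, [(297, 335)]), (206, [(296, 335)]), (209, [(296, 336)]), (244, [(290, 334), (339, 342)]), (248, [(288, 337)]), (296, [(284, 339)]), (298, [(286, 336)]), (300, [(288, 334)]), (302, [(289, 332)]), (304, [(293, 330)]), (306, [(297, 328)]), (308, [(302, 323)]), (310, []), (312, [])]
```

Emit:
drive_tool(motion=[[0.0026,0.0009,0.03,0.006,-0.0035,0],[0.0026,0.0009,0.09,0.0125,-0.007,0],[0.0026,0.0009,0.15,0.0125,-0.007,0],[0.0026,0.0009,0.205,0.0125,-0.007,0],[0.0026,0.0009,0.24,0.0125,-0.007,0],[0.0026,0.0009,0.248,0.0125,-0.007,0],[0.0026,0.0009,0.248,0.0125,-0.007,0],[0.0026,0.0009,0.248,0.0125,-0.007,0],[0.0026,0.0009,0.248,0.0125,-0.007,0],[0.0026,0.0009,0.248,0.0125,-0.007,0]])

```text
time: 44.13
eef_pos: [0.571, 0.1444, 0.1508]
ee_rot: [[0.118, 0.993, -0.025], [0.993, -0.118, -0.011], [-0.014, -0.023, -1.0]]
contact_force: [-0.5, -0.2, -2.3]
grip_width: 0.0316
gripper_force: 39.8
```

Run:
```python
from h import *
s=read_state();print(s['eef_pos'],np.round(s['ee_rot'],3).tolist(),s['contact_force'],np.round(s['torque'],3))
g=snap('s28','scene');print(ext(g,range(212,240,2),(15,90,40),368,420))
for z in(.150,.135,.124,.112): print(row([.5704,.1430,z],s['ee_rot']))
```

```text
[0.57095724 0.14443336 0.15075554] [[0.118, 0.993, -0.025], [0.993, -0.118, -0.011], [-0.014, -0.023, -1.0]] [-0.50136791 -0.20165555 -2.27448273] [ 0.029 -0.17  -0.018]
[(212, [(395, 403), (408, 414)]), (214, [(395, 403), (406, 416)]), (216, [(378, 387), (394, 402), (406, 417)]), (218, [(378, 391), (394, 401), (405, 417)]), (220, [(378, 388), (390, 394), (406, 416)]), (222, [(378, 387), (390, 400), (407, 415)]), (224, [(378, 387), (390, 400), (404, 407)]), (226, [(379, 386), (389, 399), (404, 415)]), (228, [(389, 399), (404, 414)]), (230, [(389, 398), (403, 413)]), (232, [(388, 398), (403, 413)]), (234, [(390, 397), (402, 412), (417, 419)]), (236, [(402, 412), (417, 419)]), (238, [(404, 411), (416, 419)])]
[-0.0024, -0.0004, 0.001, -0.0001, 0.0001, 0.0001]
[-0.002, 0.0002, 0.0259, -0.0001, 0.0001, 0.0001]
[-0.0018, 0.0006, 0.0443, -0.0001, 0.0001, 0.0001]
[-0.0015, 0.0011, 0.0643, -0.0001, 0.0001, 0.0001]
```

Emit:
drive_tool(motion=[[-0.0053,0.0005,0,0,0,0],[-0.0053,0.0005,0.004,0,0,0],[-0.0052,0.0006,0.008,0,0,0],[-0.0052,0.0007,0.012,0,0,0],[-0.0051,0.0008,0.016,0,0,0],[-0.005,0.001,0.02,0,0,0],[-0.0049,0.0011,0.0225,0,0,0],[-0.0049,0.0011,0.0235,0,0,0],[-0.0049,0.0011,0.0235,0,0,0],[-0.0049,0.0011,0.0235,0,0,0]])

```text
time: 45.02
eef_pos: [0.5701, 0.1409, 0.135]
ee_rot: [[0.117, 0.993, -0.027], [0.993, -0.118, -0.012], [-0.015, -0.025, -1.0]]
contact_force: [1.7, 0.1, -3.5]
grip_width: 0.0312
gripper_force: 39.8
```

Run:
```python
from h import *
s=read_state();print(s['eef_pos'],np.round(s['ee_rot'],3).tolist(),s['contact_force'],np.round(s['torque'],3))
g=snap('s29','scene');print(ext(g,range(216,236,2),(15,90,40),368,402))
```

```text
[0.57012142 0.14088096 0.13496405] [[0.117, 0.993, -0.027], [0.993, -0.118, -0.012], [-0.015, -0.025, -1.0]] [ 1.72673089  0.1014855  -3.48014295] [-0.02  -0.508 -0.018]
[(216, [(393, 401)]), (218, [(377, 381), (394, 401)]), (220, [(377, 386), (392, 394)]), (222, [(377, 386), (390, 401)]), (224, [(376, 386), (390, 400)]), (226, [(376, 386), (389, 399)]), (228, [(377, 385), (389, 399)]), (230, [(378, 384), (389, 398)]), (232, [(388, 398)]), (234, [(390, 398)])]
```

Emit:
drive_tool(motion=[[0,0.0008,0.003,0,0,0],[0,0.001,0.006,0,0,0],[0,0.0011,0.009,0,0,0],[0,0.0012,0.012,0,0,0],[0,0.0012,0.012,0,0,0],[0,0.0012,0.012,0,0,0]])

```text
time: 45.57
eef_pos: [0.5704, 0.1407, 0.1276]
ee_rot: [[0.117, 0.993, -0.027], [0.993, -0.118, -0.012], [-0.015, -0.026, -1.0]]
contact_force: [0.1, 0.1, -1.0]
grip_width: 0.0316
gripper_force: 39.8
```

Emit:
drive_tool(motion=[[0.0001,0.0001,0.004,0,0,0],[0.0001,0.0002,0.008,0,0,0],[0.0002,0.0003,0.012,0,0,0],[0.0003,0.0005,0.016,0,0,0],[0.0003,0.0006,0.02,0,0,0],[0.0004,0.0007,0.024,0,0,0],[0.0004,0.0007,0.027,0,0,0],[0.0004,0.0007,0.027,0,0,0]])

```text
time: 46.23
eef_pos: [0.5704, 0.1406, 0.1111]
ee_rot: [[0.117, 0.993, -0.027], [0.993, -0.118, -0.012], [-0.015, -0.026, -1.0]]
contact_force: [-0.1, 0.3, -1.2]
grip_width: 0.0314
gripper_force: 39.8
```

Emit:
drive_tool(motion=[[0,0,0.0015,0,0,0],[0,0,0.003,0,0,0],[0,0,0.004,0,0,0],[0,0,0.004,0,0,0]])

```text
time: 46.57
eef_pos: [0.5704, 0.1407, 0.1091]
ee_rot: [[0.117, 0.993, -0.027], [0.993, -0.118, -0.012], [-0.015, -0.026, -1.0]]
contact_force: [-0.0, 0.3, -1.9]
grip_width: 0.0313
gripper_force: 39.8
```

Run:
```python
from h import *
s=read_state();print(s['eef_pos'],s['contact_force'])
def H(a,side): # knob world for latch angle
    xd=np.array([.9933,-.1157]);yd=np.array([.1157,.9933]);pv=np.array([.5842,.2603])+(.066 if side>0 else -.186)*yd
    return pv+.03*(-np.cos(a)*xd+side*np.sin(a)*yd)
for sd in(1,-1): print(sd,[H(a,sd).round(4).tolist() for a in(-.03,.2,.37)])
t=snap('t30','top');hsv=cv2.cvtColor(t['color'],cv2.COLOR_RGB2HSV)
m=cv2.inRange(hsv,(100,120,120),(118,255,255));n,l,st,c=cv2.connectedComponentsWithStats(m)
for k in range(1,n):
    if st[k,4]>300 and st[k,0]>400 and 150<st[k,1]<330:
        cn,_=cv2.findContours((l==k).astype(np.uint8),cv2.RETR_EXTERNAL,cv2.CHAIN_APPROX_NONE);b=cv2.boxPoints(cv2.minAreaRect(max(cn,key=len)))
        print(st[k],np.round(onz(t,b,.008),4).tolist(),onz(t,[b.mean(0)],.008))
```

```text
[0.57039258 0.14069655 0.10910631] [-0.01374369  0.31100996 -1.85798626]
1 [[0.5619, 0.3284], [0.5633, 0.3352], [0.5653, 0.3399]]
-1 [[0.533, 0.0799], [0.5328, 0.073], [0.5336, 0.068]]
[602 177  33  32 831] [[0.6767, -0.7342, 0.008], [0.6765, -0.8151, 0.008], [0.5975, -0.8079, 0.008], [0.5977, -0.7277, 0.008]] [[ 0.63693009 -0.77121595  0.008     ]]
[ 423  192   41   95 2020] [[0.4166, -0.2696, 0.008], [0.6411, -0.3183, 0.008], [0.6289, -0.3834, 0.008], [0.405, -0.3332, 0.008]] [[ 0.52147385 -0.32583335  0.008     ]]
[606 228  33  33 861] [[0.5474, -0.7335, 0.008], [0.5472, -0.8132, 0.008], [0.468, -0.8058, 0.008], [0.4682, -0.7268, 0.008]] [[ 0.50750726 -0.76980681  0.008     ]]
```

Emit:
drive_tool(motion=[[0,0,0.0015,0,0,0],[0,0,0.003,0,0,0],[0,0,0.0035,0,0,0],[0,0,0.0035,0,0,0]])

```text
time: 46.95
eef_pos: [0.5706, 0.1409, 0.1077]
ee_rot: [[0.117, 0.993, -0.026], [0.993, -0.118, -0.012], [-0.015, -0.025, -1.0]]
contact_force: [-1.3, -1.5, 3.9]
grip_width: 0.031
gripper_force: 39.8
```

Emit:
drive_tool(motion=[[0,0,0,0,0,0],[0,0,0,0,0,0],[0,0,0,0,0,0],[0,0,0,0,0,0],[0,0,0,0,0,0],[0,0,0,0,0,0]], claw=0.2)

```text
time: 47.45
eef_pos: [0.5704, 0.1407, 0.107]
ee_rot: [[0.117, 0.993, -0.027], [0.993, -0.118, -0.012], [-0.015, -0.026, -1.0]]
contact_force: [0.2, -0.9, 0.1]
grip_width: 0.0516
gripper_force: 0.0
```

Emit:
drive_tool(motion=[[0,0,-0.02,0,0,0],[0,0,-0.06,0,0,0],[0,0,-0.12,0,0,0],[0,0,-0.18,0,0,0],[0,0,-0.25,0,0,0],[0,0,-0.3,0,0,0],[0,0,-0.35,0,0,0],[0,0,-0.35,0,0,0]])

```text
time: 48.12
eef_pos: [0.5775, 0.1448, 0.3241]
ee_rot: [[0.117, 0.993, -0.019], [0.993, -0.117, -0.009], [-0.012, -0.018, -1.0]]
contact_force: [-0.7, 0.8, 0.4]
grip_width: 0.0524
gripper_force: 0.0
```

Emit:
drive_tool(motion=[[-0.05,-0.02,0.02,-0.006,0.003,0],[-0.1,-0.04,0.06,-0.0125,0.007,0],[-0.13,-0.0525,0.11,-0.0125,0.007,0],[-0.13,-0.0525,0.134,-0.0125,0.007,0],[-0.13,-0.0525,0.134,-0.0125,0.007,0],[-0.13,-0.0525,0.134,-0.0125,0.007,0],[-0.13,-0.0525,0.134,-0.0125,0.007,0]])

```text
time: 48.7
eef_pos: [0.5342, 0.0697, 0.2402]
ee_rot: [[0.116, 0.993, 0.001], [0.993, -0.116, 0.0], [0.0, 0.001, -1.0]]
contact_force: [0.2, 0.5, -0.0]
grip_width: 0.052
gripper_force: 0.0
```

```bash
cat >> h.py <<'E'
def H(a,side,z):
    xd=np.array([.9933,-.1157]);yd=np.array([.1157,.9933]);pv=np.array([.5842,.2603])+(.066 if side>0 else -.186)*yd
    return np.r_[pv+.03*(-np.cos(a)*xd+side*np.sin(a)*yd),z]
E
python3 - <<'E'
from h import *
s=read_state();print(s['eef_pos'],s['contact_force'],s['grip_width'])
g=snap('s31','scene');print(ext(g,range(202,240,2),(15,90,40),368,420))
f=snap('w31')
Rd=down(-.116);b=(s['eef_pos'],s['ee_rot']);B=lambda p:(np.array(p),Rd)
print('R down',row(H(.37,-1,.176),Rd,b));p=H(.37,-1,.176)
print('R arc',[row(H(a,-1,.176),Rd,B(p)) for a in(.25,.12,-.04)]);p=H(-.04,-1,.176);q=p+[0,0,.07];print('to L',row(H(.36,1,.246),Rd,B(q)))
p=H(.36,1,.176);print('L arc',[row(H(a,1,.176),Rd,B(p)) for a in(.25,.12,-.04)])
E
```

```text
[0.53420855 0.06974003 0.24024778] [ 0.19302465  0.53776743 -0.01106455] 0.05203570197115636
[(202, []), (204, [(380, 386)]), (206, [(378, 388)]), (208, [(378, 389), (393, 400)]), (210, [(378, 389), (392, 402)]), (212, [(378, 388), (391, 403), (408, 414)]), (214, [(380, 387), (391, 403), (406, 416)]), (216, [(377, 380), (391, 402), (406, 417)]), (218, [(377, 387), (394, 401), (405, 417)]), (220, [(377, 387), (390, 394), (406, 416)]), (222, [(377, 386), (390, 401), (407, 415)]), (224, [(376, 386), (390, 400), (404, 408)]), (226, [(376, 385), (389, 399), (404, 415)]), (228, [(376, 385), (389, 399), (404, 414)]), (230, [(377, 385), (389, 398), (403, 413)]), (232, [(389, 398), (403, 413)]), (234, [(390, 397), (402, 412), (417, 419)]), (236, [(402, 412), (417, 419)]), (238, [(404, 411), (416, 419)])]
R down [-0.003, -0.0007, 0.1071, 0.0006, -0.0001, -0.0002]
R arc [[0.0057, -0.0018, 0.0, 0.0, 0.0, 0.0], [0.0121, -0.003, 0.0, 0.0, 0.0, 0.0], [0.0201, -0.0033, 0.0, 0.0, 0.0, 0.0]]
to L [0.4356, 0.0031, 0.0, 0.0, 0.0, 0.0]
L arc [[-0.0052, -0.0017, 0.0, 0.0, 0.0, 0.0], [-0.0116, -0.0028, 0.0, 0.0, 0.0, 0.0], [-0.0196, -0.0032, 0.0, 0.0, 0.0, 0.0]]
```

All four cells are seated, with head tops at rows 204, 208, 212 and 216. Next I'll turn both latches clear, then go above the plate, which has been knocked and is now near (0.521, -0.326).

Emit:
drive_tool(motion=[[-0.003,-0.0007,0.04,0,0,0],[-0.003,-0.0007,0.08,0,0,0],[-0.003,-0.0007,0.107,0,0,0],[-0.003,-0.0007,0.107,0,0,0],[-0.003,-0.0007,0.107,0,0,0]])

```text
time: 49.22
eef_pos: [0.533, 0.0676, 0.1749]
ee_rot: [[0.116, 0.993, -0.001], [0.993, -0.116, 0.0], [-0.0, -0.001, -1.0]]
contact_force: [0.5, -0.6, 0.4]
grip_width: 0.0525
gripper_force: 0.0
```

Emit:
drive_tool(motion=[[0,0,0,0,0,0],[0,0,0,0,0,0],[0,0,0,0,0,0],[0,0,0,0,0,0],[0,0,0,0,0,0],[0,0,0,0,0,0],[0,0,0,0,0,0],[0,0,0,0,0,0]], claw=-1, squeeze=8)

```text
time: 49.88
eef_pos: [0.5347, 0.0671, 0.1749]
ee_rot: [[0.118, 0.993, 0.004], [0.993, -0.118, 0.001], [0.001, 0.004, -1.0]]
contact_force: [10.3, 2.7, -5.9]
grip_width: 0.0118
gripper_force: 8.0
```

Emit:
drive_tool(motion=[[0.003,-0.001,0,0,0,0],[0.0057,-0.0018,0,0,0,0],[0.009,-0.0024,0,0,0,0],[0.0121,-0.003,0,0,0,0],[0.016,-0.0032,0,0,0,0],[0.0201,-0.0033,0,0,0,0],[0.0201,-0.0033,0,0,0,0],[0.0201,-0.0033,0,0,0,0]])

```text
time: 50.55
eef_pos: [0.5337, 0.077, 0.1747]
ee_rot: [[0.12, 0.993, 0.002], [0.993, -0.12, -0.003], [-0.003, 0.002, -1.0]]
contact_force: [5.1, -4.6, -0.4]
grip_width: 0.0117
gripper_force: 8.0
```

Emit:
drive_tool(motion=[[0,0,0,0,0,0],[0,0,0,0,0,0],[0,0,0,0,0,0],[0,0,0,0,0,0],[0,0,0,0,0,0],[0,0,0,0,0,0],[0,0,0,0,0,0]], claw=0.2)

```text
time: 51.13
eef_pos: [0.5322, 0.079, 0.1744]
ee_rot: [[0.117, 0.993, -0.001], [0.993, -0.117, -0.001], [-0.001, -0.001, -1.0]]
contact_force: [0.8, -0.7, 0.1]
grip_width: 0.048
gripper_force: 0.0
```

Emit:
drive_tool(motion=[[0,0,-0.04,0,0,0],[0,0,-0.08,0,0,0],[0,0,-0.117,0,0,0],[0.06,0,-0.117,0,0,0],[0.12,0.001,-0.117,0,0,0],[0.19,0.001,-0.117,0,0,0],[0.26,0.002,-0.117,0,0,0],[0.33,0.002,-0.117,0,0,0],[0.4,0.003,-0.117,0,0,0],[0.4356,0.0031,-0.117,0,0,0],[0.4356,0.0031,-0.117,0,0,0],[0.4356,0.0031,-0.117,0,0,0]])

```text
time: 52.13
eef_pos: [0.5639, 0.3403, 0.2439]
ee_rot: [[0.114, 0.993, -0.002], [0.993, -0.114, -0.0], [-0.0, -0.002, -1.0]]
contact_force: [-0.4, -0.2, -0.5]
grip_width: 0.0521
gripper_force: 0.0
```

Emit:
drive_tool(motion=[[0,0,0.04,0,0,0],[0,0,0.08,0,0,0],[0,0,0.117,0,0,0],[0,0,0.117,0,0,0],[0,0,0.117,0,0,0]])

```text
time: 52.55
eef_pos: [0.5653, 0.3363, 0.1737]
ee_rot: [[0.12, 0.993, -0.001], [0.993, -0.12, -0.002], [-0.002, -0.001, -1.0]]
contact_force: [-0.6, -0.0, 0.3]
grip_width: 0.0523
gripper_force: 0.0
```

Emit:
drive_tool(motion=[[0,0,0,0,0,0],[0,0,0,0,0,0],[0,0,0,0,0,0],[0,0,0,0,0,0],[0,0,0,0,0,0],[0,0,0,0,0,0],[0,0,0,0,0,0],[0,0,0,0,0,0]], claw=-1, squeeze=8)

```text
time: 53.22
eef_pos: [0.5653, 0.338, 0.1743]
ee_rot: [[0.118, 0.993, 0.0], [0.993, -0.118, -0.001], [-0.001, 0.0, -1.0]]
contact_force: [1.9, -0.6, -0.4]
grip_width: 0.0116
gripper_force: 8.0
```

Emit:
drive_tool(motion=[[-0.003,-0.001,0,0,0,0],[-0.0055,-0.0017,0,0,0,0],[-0.0085,-0.0024,0,0,0,0],[-0.0116,-0.0028,0,0,0,0],[-0.0155,-0.003,0,0,0,0],[-0.0196,-0.0032,0,0,0,0],[-0.0196,-0.0032,0,0,0,0],[-0.0196,-0.0032,0,0,0,0]])

```text
time: 53.88
eef_pos: [0.562, 0.3272, 0.1744]
ee_rot: [[0.118, 0.993, 0.001], [0.993, -0.118, 0.001], [0.001, 0.0, -1.0]]
contact_force: [4.4, 3.1, -1.9]
grip_width: 0.0115
gripper_force: 8.0
```

Emit:
drive_tool(motion=[[0,0,0,0,0,0],[0,0,0,0,0,0],[0,0,0,0,0,0],[0,0,0,0,0,0],[0,0,0,0,0,0],[0,0,0,0,0,0],[0,0,0,0,0,0]], claw=0.2)

```text
time: 54.47
eef_pos: [0.5615, 0.3267, 0.1741]
ee_rot: [[0.118, 0.993, -0.001], [0.993, -0.118, -0.001], [-0.001, -0.001, -1.0]]
contact_force: [-0.0, 0.3, 0.6]
grip_width: 0.0485
gripper_force: 0.0
```

Emit:
drive_tool(motion=[[0,0,-0.04,0,0,0],[0,0,-0.08,0,0,0],[0,0,-0.13,0,0,0],[-0.06,0.006,-0.17,0,0,0.02],[-0.12,0.012,-0.2,0,0,0.05],[-0.19,0.018,-0.207,0,0,0.08],[-0.26,0.022,-0.207,0,0,0.11],[-0.33,0.028,-0.207,0,0,0.14],[-0.4,0.034,-0.207,0,0,0.17],[-0.47,0.04,-0.207,0,0,0.2],[-0.53,0.0436,-0.207,0,0,0.2],[-0.547,0.0436,-0.207,0,0,0.2]])

```text
time: 55.47
eef_pos: [0.5489, -0.01, 0.2983]
ee_rot: [[0.503, 0.864, -0.001], [0.864, -0.503, -0.004], [-0.004, 0.001, -1.0]]
contact_force: [0.6, -0.4, -0.8]
grip_width: 0.0522
gripper_force: 0.0
```

Emit:
drive_tool(motion=[[-0.04,0.02,0,0,0,0.055],[-0.1,0.045,0,0,0,0.115],[-0.16,0.07,0.01,0,0,0.175],[-0.22,0.1,0.02,0,0,0.235],[-0.28,0.13,0.03,0,0,0.295],[-0.34,0.155,0.04,0,0,0.355],[-0.4,0.18,0.05,0,0,0.415],[-0.45,0.205,0.05,0,0,0.475],[-0.496,0.2266,0.05,0,0,0.535],[-0.496,0.2266,0.05,0,0,0.595],[-0.496,0.2266,0.05,0,0,0.634],[-0.496,0.2266,0.05,0,0,0.634]])

```text
time: 56.47
eef_pos: [0.5198, -0.3282, 0.2687]
ee_rot: [[0.976, -0.218, -0.001], [-0.218, -0.976, -0.0], [-0.001, 0.0, -1.0]]
contact_force: [0.1, 0.8, 0.5]
grip_width: 0.052
gripper_force: 0.0
```

Emit:
drive_tool(motion=[[0,0,0,0,0,0],[0,0,0,0,0,0],[0,0,0,0,0,0]])

```text
time: 56.72
eef_pos: [0.52, -0.3275, 0.269]
ee_rot: [[0.978, -0.21, -0.0], [-0.21, -0.978, -0.001], [-0.0, 0.001, -1.0]]
contact_force: [0.3, -0.4, 0.4]
grip_width: 0.0519
gripper_force: 0.0
```

Run:
```python
from h import *
s=read_state();print(s['time'],s['eef_pos'],np.round(s['ee_rot'],3).tolist(),np.round(s['joint_positions'],2))
t=snap('t32','top');g0=cv2.cvtColor(t['color'],cv2.COLOR_RGB2GRAY);sc=snap('s32','scene');g1=cv2.cvtColor(sc['color'],cv2.COLOR_RGB2GRAY)
for sd in(1,-1):
  for ff,gg in((t,g0),(sc,g1)):
    A=np.arange(-.3,1,.1);v=[int(np.mean([gg[int(round(y)),int(round(x))] for x,y in proj(ff,[H(a,sd,z) for z in(.16,.17,.18)])])) for a in A];print(sd,v)
f=snap('w32')
for ff,lo,zz in((t,(100,120,120),.008),(f,(98,110,70),.008)):
  hsv=cv2.cvtColor(ff['color'],cv2.COLOR_RGB2HSV);m=cv2.inRange(hsv,lo,(120,255,255));
  if ff is f: m[236:]=0
  else: m[:,:420]=0;m[:,500:]=0
  n,l,st,c=cv2.connectedComponentsWithStats(m);k=1+np.argmax(st[1:,4])
  cn,_=cv2.findContours((l==k).astype(np.uint8),cv2.RETR_EXTERNAL,cv2.CHAIN_APPROX_NONE);b=cv2.boxPoints(cv2.minAreaRect(max(cn,key=len)))
  print(st[k],np.round(b).tolist(),np.round(onz(ff,b,zz),4).tolist(),onz(ff,[b.mean(0)],zz))
cv2.imwrite('pics/w32c.png',f['color'][:,:,::-1])
```

```text
56.7167 [ 0.52001393 -0.32746175  0.26904279] [[0.978, -0.21, -0.0], [-0.21, -0.978, -0.001], [-0.0, 0.001, -1.0]] [ 1.02  0.32 -0.67  1.49  0.2   1.4  -1.44]
1 [44, 25, 29, 46, 59, 63, 66, 63, 65, 66, 69, 67, 65]
1 [73, 55, 45, 45, 43, 62, 77, 75, 77, 76, 77, 79, 76]
-1 [252, 219, 99, 60, 63, 180, 255, 255, 255, 255, 255, 250, 229]
-1 [123, 60, 40, 41, 46, 116, 128, 129, 130, 76, 87, 128, 126]
[ 420    0   48   53 1332] [[420.0, 0.0], [467.0, 0.0], [467.0, 52.0], [420.0, 52.0]] [[1.1573, -0.2895, 0.008], [1.157, -0.4146, 0.008], [1.0109, -0.408, 0.008], [1.0113, -0.2848, 0.008]] [[ 1.083572   -0.34920057  0.008     ]]
[  23  100  173   72 9215] [[22.0, 105.0], [193.0, 99.0], [196.0, 167.0], [24.0, 172.0]] [[0.6754, 0.0097, 0.008], [0.6369, -0.2007, 0.008], [0.5561, -0.1771, 0.008], [0.5965, 0.0461, 0.008]] [[ 0.61733561 -0.08116668  0.008     ]]
```

View pics/w32c.png

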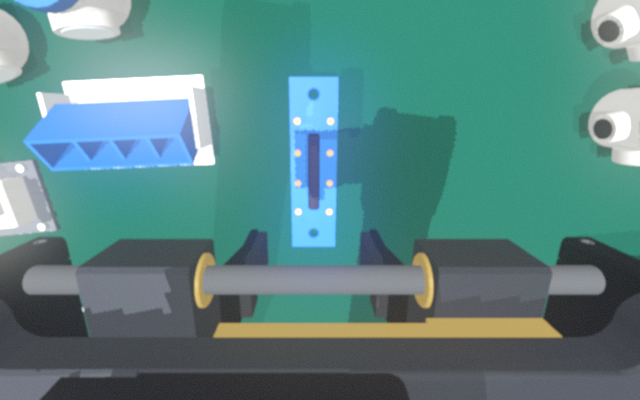

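Both latches now read about 0 rad. The plate holes are at (313.5,93) and (313.5,233), measured 184.8 mm apart, which puts the plate centre 5.5 mm ahead along tool x.

Emit:
drive_tool(motion=[[0.0092,0,0.06,0,0,0],[0.0092,0,0.12,0,0,0],[0.0092,0,0.18,0,0,0],[0.0092,0,0.24,0,0,0],[0.0092,0,0.29,0,0,0],[0.0092,0,0.33,0,0,0],[0.0092,0,0.36,0,0,0],[0.0092,0,0.378,0,0,0],[0.0092,0,0.378,0,0,0],[0.0092,0,0.378,0,0,0],[0.0092,0,0.378,0,0,0]])

```text
time: 57.78
eef_pos: [0.526, -0.3298, 0.0437]
ee_rot: [[0.977, -0.213, 0.001], [-0.213, -0.977, -0.002], [0.002, 0.002, -1.0]]
contact_force: [0.8, -0.3, -0.1]
grip_width: 0.0523
gripper_force: 0.0
```

Emit:
drive_tool(motion=[[0,0,0,0,0,0],[0,0,0,0,0,0],[0,0,0,0,0,0],[0,0,0,0,0,0],[0,0,0,0,0,0],[0,0,0,0,0,0],[0,0,0,0,0,0],[0,0,0,0,0,0],[0,0,0,0,0,0]], claw=-1, squeeze=45)

```text
time: 58.53
eef_pos: [0.5251, -0.3293, 0.0422]
ee_rot: [[0.977, -0.213, -0.0], [-0.213, -0.977, -0.001], [-0.0, 0.001, -1.0]]
contact_force: [-0.1, 0.0, 1.4]
grip_width: 0.0136
gripper_force: 45.0
```

Emit:
drive_tool(motion=[[0,0,-0.02,0,0,0],[0,0,-0.05,0,0,0],[0,0,-0.1,0,0,0],[0,0,-0.16,0,0,0],[0,0,-0.22,0,0,0],[0,0,-0.28,0,0,0],[0,0,-0.34,0,0,0],[0,0,-0.4,0,0,0],[0,0,-0.43,0,0,0],[0,0,-0.43,0,0,0]])

```text
time: 59.37
eef_pos: [0.5267, -0.3294, 0.3058]
ee_rot: [[0.977, -0.213, 0.006], [-0.213, -0.977, -0.005], [0.006, 0.004, -1.0]]
contact_force: [1.0, -0.6, -1.9]
grip_width: 0.0136
gripper_force: 45.0
```

Emit:
drive_tool(motion=[[-0.005,-0.04,0,0,0,-0.04],[-0.012,-0.09,0,0,0,-0.09],[-0.02,-0.14,0,0,0,-0.14],[-0.027,-0.19,0,0,0,-0.19],[-0.034,-0.25,0,0,0,-0.24],[-0.041,-0.31,0,0,0,-0.29],[-0.048,-0.37,0,0,0,-0.34],[-0.055,-0.43,0,0,0,-0.39],[-0.061,-0.47,0,0,0,-0.43],[-0.0645,-0.4955,0,0,0,-0.45],[-0.0645,-0.4955,0,0,0,-0.45]])

```text
time: 60.28
eef_pos: [0.5502, -0.0263, 0.2992]
ee_rot: [[0.77, 0.638, -0.002], [0.638, -0.77, 0.0], [-0.001, -0.001, -1.0]]
contact_force: [-0.0, 1.0, -3.1]
grip_width: 0.0133
gripper_force: 45.0
```

Emit:
drive_tool(motion=[[0.03,-0.03,0,0,0,-0.045],[0.07,-0.07,0,0,0,-0.09],[0.11,-0.11,0,0,0,-0.14],[0.15,-0.15,0.01,0,0,-0.19],[0.19,-0.185,0.03,0,0,-0.24],[0.22,-0.215,0.05,0,0,-0.29],[0.25,-0.24,0.07,0,0,-0.34],[0.27,-0.26,0.08,0,0,-0.37],[0.28,-0.2685,0.083,0,0,-0.383],[0.28,-0.2685,0.083,0,0,-0.383],[0.28,-0.2685,0.083,0,0,-0.383],[0.28,-0.2685,0.083,0,0,-0.383]])

```text
time: 61.28
eef_pos: [0.5798, 0.1985, 0.2501]
ee_rot: [[0.124, 0.992, -0.0], [0.992, -0.124, -0.002], [-0.002, 0.0, -1.0]]
contact_force: [0.1, -1.0, -3.2]
grip_width: 0.0131
gripper_force: 45.0
```

Run:
```python
from h import *
s=read_state();print(s['time'],s['eef_pos'],np.round(s['ee_rot'],3).tolist(),s['contact_force'],np.round(s['torque'],3),s['grip_width'],s['gripper_force'])
Rd=down(-.116)
for z in(.25,.202,.19): print(row([.5774,.2012,z],Rd))
f=snap('w33');hsv=cv2.cvtColor(f['color'],cv2.COLOR_RGB2HSV);m=cv2.inRange(hsv,(98,110,60),(120,255,255));m[236:]=0;m[:,:250]=0;m[:,380:]=0
n,l,st,c=cv2.connectedComponentsWithStats(m);k=1+np.argmax(st[1:,4]);print(st[k],c[k])
mm=(l==k).astype(np.uint8);print([(r,int(np.where(mm[r])[0][0]),int(np.where(mm[r])[0][-1])) for r in range(st[k,1],st[k,1]+st[k,3],12)])
cn,h=cv2.findContours(mm,cv2.RETR_CCOMP,cv2.CHAIN_APPROX_NONE)
print([(np.round(cv2.minEnclosingCircle(q)[0],1).tolist(),cv2.contourArea(q)) for q,hh in zip(cn,h[0]) if hh[3]>=0 and cv2.contourArea(q)>15])
```

```text
61.2833 [0.57975202 0.19849902 0.2501124 ] [[0.124, 0.992, -0.0], [0.992, -0.124, -0.002], [-0.002, 0.0, -1.0]] [ 0.13436249 -0.95591077 -3.22667719] [-0.021 -0.038 -0.033] 0.01314194598618307 44.999432768672705
[0.004, -0.0044, 0.0002, 0.0, 0.0009, -0.0042]
[0.0041, -0.0045, 0.0802, 0.0, 0.0009, -0.0042]
[0.0042, -0.0045, 0.1002, 0.0, 0.0009, -0.0042]
[  250    36   130   200 19210] [316.61998959 146.7594482 ]
[(36, 369, 372), (48, 254, 378), (60, 250, 379), (72, 250, 379), (84, 250, 379), (96, 250, 379), (108, 250, 379), (120, 250, 379), (132, 250, 379), (144, 250, 379), (156, 251, 379), (168, 256, 379), (180, 260, 377), (192, 250, 379), (204, 250, 379), (216, 253, 379), (228, 263, 373)]
[([348.5, 213.0], 200.0), ([278.0, 213.4], 199.0), ([350.5, 145.6], 272.0), ([275.7, 145.7], 278.5), ([313.3, 85.8], 484.0)]
```

Emit:
drive_tool(motion=[[0.0073,-0.0049,0.02,0,0.001,-0.0042],[0.0073,-0.0049,0.04,0,0.001,-0.0042],[0.0073,-0.0049,0.06,0,0.001,-0.0042],[0.0073,-0.0049,0.075,0,0.001,-0.0042],[0.0073,-0.0049,0.085,0,0.001,-0.0042],[0.0073,-0.0049,0.085,0,0.001,-0.0042],[0.0073,-0.0049,0.085,0,0.001,-0.0042],[0.0073,-0.0049,0.085,0,0.001,-0.0042],[0.0073,-0.0049,0.085,0,0.001,-0.0042]])

```text
time: 62.08
eef_pos: [0.5769, 0.2055, 0.1995]
ee_rot: [[0.111, 0.994, 0.001], [0.994, -0.111, 0.002], [0.002, 0.0, -1.0]]
contact_force: [-0.4, 0.1, -3.7]
grip_width: 0.0135
gripper_force: 45.0
```

Run:
```python
from h import *
s=read_state();print(s['eef_pos'],np.round(s['ee_rot'],3).tolist(),s['contact_force'])
f=snap('w34');p=s['eef_pos'];Rm=s['ee_rot']
g=cv2.cvtColor(f['color'],cv2.COLOR_RGB2HSV)
print('hue');
for r in range(70,104,2): print(r,''.join('#' if 95<g[r,c,0]<122 and g[r,c,1]>90 else ('o' if g[r,c,2]>150 else ('.' if g[r,c,2]<60 else '-')) for c in range(294,334)))
print(' '.join(str(v) for v in g[86,296:332,2]))
print('exp hole',proj(f,[p+Rm@[.092,0,.034],p+Rm@[.092,0,.042]]),'pin app',proj(f,[[.5896,.2927,.152],[.5880,.2920,.152]]))
```

```text
[0.5769081  0.20547808 0.19951839] [[0.111, 0.994, 0.001], [0.994, -0.111, 0.002], [0.002, 0.0, -1.0]] [-0.4374045   0.09568387 -3.7010809 ]
hue
70 ########################################
72 ########################################
74 ########################################
76 ##############oooooooooooo##############
78 ############oooooooooooooooo############
80 ##########ooooooooooooooooooo###########
82 #########ooooooooooooooooooooo##########
84 #########ooooooooooooooooooooo##########
86 ########oooooooooooooooooooooo##########
88 ########oooooooooooooooooooooo##########
90 #########oooooooooooooooooooo###########
92 ##########oooooooooooooooooo############
94 ###########oooooooooooooooo#############
96 ############oooooooooooo################
98 ########################################
100 ########################################
102 ########################################
255 255 255 255 255 255 255 255 255 255 255 255 252 244 245 253 255 255 255 255 255 255 255 255 252 240 230 232 249 255 255 255 255 255 255 255
exp hole [[310.96074362  77.45119845]
 [311.07649821  78.82544816]] pin app [[316.17235879  87.07896015]
 [313.55559507  88.67892934]]
```

Run:
```python
from h import *
f,p,Rm=load('w34');c=f['color']
for r in range(74,100): print(r,' '.join('%3d'%v for v in c[r,300:327,0]))
```

```text
74 156 152 144 131 123 119 115 118 116 129 136 141 148 149 150 144 130 123 122 119 115 117 125 132 143 150 153
75 152 144 136 121 116 113 115 123 142 166 181 188 194 197 196 190 178 163 143 128 117 116 117 122 131 143 150
76 146 140 122 117 113 111 123 155 187 209 217 221 223 226 224 223 217 208 191 161 138 119 119 120 122 133 144
77 140 127 116 112 114 125 153 191 219 230 235 236 236 237 236 236 234 231 222 203 181 148 121 114 117 124 140
78 133 117 112 114 123 154 194 221 235 239 240 239 239 239 240 239 239 238 236 233 226 198 149 118 115 119 130
79 127 114 110 120 153 195 223 236 241 241 242 242 241 240 237 237 236 238 242 247 250 231 183 133 115 112 126
80 119 112 115 135 185 217 236 242 242 242 242 240 238 233 228 223 221 228 238 248 254 245 213 164 122 114 120
81 115 111 123 162 207 232 241 242 242 242 239 234 226 217 209 206 203 210 220 230 239 244 230 194 142 115 114
82 110 111 138 187 223 237 240 240 241 239 233 223 209 203 203 206 205 208 209 212 218 229 232 205 155 116 112
83 111 116 151 202 230 239 239 239 238 233 220 212 206 210 220 224 224 223 220 216 211 211 219 206 16
[... 1085 characters left out ...]
11 201 188 170 140 116 110 118 126
94 138 125 107 114 153 220 255 255 255 249 198 180 182 188 196 200 201 199 192 186 171 146 120 109 108 121 132
95 140 133 118 110 124 176 234 255 255 248 208 183 176 179 185 188 188 185 179 163 144 123 109 108 114 132 138
96 141 139 128 118 108 126 173 219 238 225 206 188 171 166 170 173 172 162 154 134 118 109 107 117 126 136 140
97 143 143 137 127 118 109 120 150 172 178 180 170 152 148 150 149 144 137 124 115 110 108 116 123 134 140 143
98 142 144 145 137 133 118 115 111 117 126 132 130 125 121 125 121 117 113 111 108 111 121 127 136 137 139 142
99 140 141 141 141 138 130 122 116 112 107 112 111 108 108 108 110 110 107 115 115 123 132 137 138 142 139 141
```

The hole is centred at (312.7,86.2) and the pin tip at (315.3,87.3). The plate needs about +0.7 mm in tool x and +1 mm in tool y, plus a small yaw correction.

Emit:
drive_tool(motion=[[0.0012,0.0018,0,0,0,0.0025],[0.0012,0.0018,0,0,0,0.0025],[0.0012,0.0018,0,0,0,0.0025],[0.0012,0.0018,0.004,0,0,0.0025],[0.0012,0.0018,0.007,0,0,0.0025],[0.0012,0.0018,0.01,0,0,0.0025],[0.0012,0.0018,0.012,0,0,0.0025],[0.0012,0.0018,0.014,0,0,0.0025],[0.0012,0.0018,0.014,0,0,0.0025],[0.0012,0.0018,0.014,0,0,0.0025]])

```text
time: 62.97
eef_pos: [0.5777, 0.2058, 0.1904]
ee_rot: [[0.116, 0.993, -0.0], [0.993, -0.116, 0.001], [0.001, -0.001, -1.0]]
contact_force: [0.0, 0.4, -3.3]
grip_width: 0.0135
gripper_force: 45.0
```

Run:
```python
from h import *
s=read_state();print(s['eef_pos'],np.round(s['ee_rot'],3).tolist(),s['contact_force'],np.round(s['torque'],3))
f=snap('w35');c=f['color']
for r in range(73,101,2): print(r,' '.join('%3d'%v for v in c[r,300:329,0]))
```

```text
[0.57773783 0.20575075 0.19043634] [[0.116, 0.993, -0.0], [0.993, -0.116, 0.001], [0.001, -0.001, -1.0]] [ 0.03248014  0.43694811 -3.31713223] [ 0.014 -0.046  0.011]
73 157 156 154 147 142 132 125 123 122 122 121 122 128 124 124 125 121 123 121 125 125 131 141 148 153 156 159 157 158
75 155 150 137 123 121 118 121 125 145 168 180 189 194 198 196 191 178 167 156 133 123 118 123 128 137 142 152 157 157
77 142 129 120 116 115 130 157 194 221 233 236 236 238 237 238 237 236 239 238 222 191 153 125 118 120 127 140 151 154
79 130 119 116 122 154 194 224 237 241 242 240 238 236 231 233 239 245 252 255 255 252 225 177 131 118 119 126 141 150
81 120 114 125 162 205 233 239 240 236 228 223 223 222 224 225 226 225 227 230 241 251 251 231 191 140 117 120 136 143
83 115 118 156 202 230 238 237 230 222 221 226 231 235 236 236 235 233 227 221 214 218 226 231 213 169 122 114 123 136
85 113 124 171 215 236 236 228 220 223 230 235 239 240 239 240 239 239 236 228 218 211 211 227 229 190 134 113 117 134
87 113 125 181 224 237 231 219 213 221 231 238 241 241 240 240 240 240 239 234 221 207 205 213 221 187 134 113 121 136
89 111 119 160 208 230 230 218 211 215 224 234 239 240 240 239 240 239 239 232 217 200 193 202 206 173 126 113 123 139
91 117 111 134 188 226 238 229 211 205 212 223 231 237 240 239 239 236 230 217 201 189 185 185 182 145 115 119 133 142
93 135 115 116 138 193 238 251 224 193 195 200 207 212 217 217 216 210 200 195 186 173 159 141 125 112 116 133 143 145
95 145 133 122 112 130 171 195 191 183 179 182 189 188 189 189 186 185 178 171 156 137 115 111 114 118 130 140 141 145
97 142 143 139 131 118 110 115 123 131 134 142 149 154 155 154 147 142 133 125 114 114 114 118 125 136 142 143 143 146
99 143 142 143 144 139 133 126 120 114 111 108 110 109 109 112 109 114 112 113 118 126 133 139 141 142 142 142 142 149
```

Emit:
drive_tool(motion=[[0,0.0005,0.002,0,0,0],[0,0.0005,0.004,0,0,0],[0,0.0005,0.006,0,0,0],[0,0.0005,0.008,0,0,0],[0,0.0005,0.01,0,0,0],[0,0.0005,0.01,0,0,0],[0,0.0005,0.01,0,0,0]])

```text
time: 63.6
eef_pos: [0.5781, 0.2056, 0.1843]
ee_rot: [[0.116, 0.993, -0.0], [0.993, -0.116, 0.001], [0.001, -0.001, -1.0]]
contact_force: [0.4, -0.6, -3.7]
grip_width: 0.0136
gripper_force: 45.0
```

Emit:
drive_tool(motion=[[0,0,0.002,0,0,0],[0,0,0.004,0,0,0],[0,0,0.006,0,0,0],[0,0,0.008,0,0,0],[0,0,0.01,0,0,0],[0,0,0.012,0,0,0],[0,0,0.0135,0,0,0],[0,0,0.0135,0,0,0],[0,0,0.0135,0,0,0]])

```text
time: 64.35
eef_pos: [0.578, 0.2056, 0.1763]
ee_rot: [[0.116, 0.993, -0.0], [0.993, -0.116, 0.001], [0.001, -0.001, -1.0]]
contact_force: [0.7, -1.2, -3.1]
grip_width: 0.0134
gripper_force: 45.0
```

Emit:
drive_tool(motion=[[0,0,0.001,0,0,0],[0,0,0.002,0,0,0],[0,0,0.003,0,0,0],[0,0,0.0037,0,0,0],[0,0,0.0037,0,0,0],[0,0,0.0037,0,0,0]])

```text
time: 64.85
eef_pos: [0.5781, 0.2057, 0.1742]
ee_rot: [[0.116, 0.993, -0.0], [0.993, -0.116, 0.001], [0.001, -0.0, -1.0]]
contact_force: [0.5, -1.2, -2.9]
grip_width: 0.0134
gripper_force: 45.0
```

Emit:
drive_tool(motion=[[0,0,0.001,0,0,0],[0,0,0.002,0,0,0],[0,0,0.003,0,0,0],[0,0,0.003,0,0,0],[0,0,0.003,0,0,0]])

```text
time: 65.27
eef_pos: [0.5783, 0.2057, 0.1741]
ee_rot: [[0.117, 0.993, 0.001], [0.993, -0.117, 0.0], [0.001, 0.001, -1.0]]
contact_force: [-5.4, -5.4, 13.4]
grip_width: 0.0136
gripper_force: 45.0
```

Emit:
drive_tool(motion=[[0,0,0,0,0,0],[0,0,0,0,0,0],[0,0,0,0,0,0],[0,0,0,0,0,0],[0,0,0,0,0,0],[0,0,0,0,0,0],[0,0,0,0,0,0],[0,0,0,0,0,0]], claw=0.2)

```text
time: 65.93
eef_pos: [0.578, 0.2058, 0.1723]
ee_rot: [[0.116, 0.993, -0.0], [0.993, -0.116, 0.001], [0.001, -0.001, -1.0]]
contact_force: [-0.1, -0.5, 0.7]
grip_width: 0.0505
gripper_force: 0.0
```

Emit:
drive_tool(motion=[[0,0,-0.03,0,0,0],[0,0,-0.07,0,0,0],[0,0,-0.11,0,0,0],[0,0,-0.1225,0,0,0],[0.05,-0.012,-0.1225,0,0,0],[0.1,-0.025,-0.1225,0,0,0],[0.15,-0.038,-0.1225,0,0,0],[0.19,-0.047,-0.1225,0,0,0],[0.2016,-0.0504,-0.1225,0,0,0],[0.2016,-0.0504,-0.1225,0,0,0],[0.2016,-0.0504,-0.1225,0,0,0]])

```text
time: 66.85
eef_pos: [0.5622, 0.3288, 0.2455]
ee_rot: [[0.116, 0.993, -0.001], [0.993, -0.116, 0.0], [0.0, -0.001, -1.0]]
contact_force: [-0.0, -0.4, -0.6]
grip_width: 0.0525
gripper_force: 0.0
```

Emit:
drive_tool(motion=[[0,0,0.04,0,0,0],[0,0,0.08,0,0,0],[0,0,0.117,0,0,0],[0,0,0.117,0,0,0],[0,0,0.117,0,0,0]])

```text
time: 67.27
eef_pos: [0.5627, 0.3272, 0.1754]
ee_rot: [[0.119, 0.993, -0.002], [0.993, -0.119, -0.0], [-0.0, -0.002, -1.0]]
contact_force: [0.3, -0.2, 0.0]
grip_width: 0.0521
gripper_force: 0.0
```

Emit:
drive_tool(motion=[[0,0,0,0,0,0],[0,0,0,0,0,0],[0,0,0,0,0,0],[0,0,0,0,0,0],[0,0,0,0,0,0],[0,0,0,0,0,0],[0,0,0,0,0,0],[0,0,0,0,0,0]], claw=-1, squeeze=8)

```text
time: 67.93
eef_pos: [0.5623, 0.3295, 0.1759]
ee_rot: [[0.116, 0.993, 0.0], [0.993, -0.116, 0.001], [0.001, -0.0, -1.0]]
contact_force: [1.4, -0.6, 0.2]
grip_width: 0.012
gripper_force: 8.0
```

Emit:
drive_tool(motion=[[0.0065,0.0004,0,0,0,0],[0.0129,0.0017,0,0,0,0],[0.019,0.0038,0,0,0,0],[0.0249,0.0066,0,0,0,0],[0.0303,0.0102,0,0,0,0],[0.0352,0.0145,0,0,0,0],[0.0398,0.0197,0,0,0,0],[0.0434,0.0251,0,0,0,0],[0.0462,0.031,0,0,0,0],[0.0483,0.0371,0,0,0,0],[0.0496,0.0435,0,0,0,0],[0.05,0.0525,0,0,0,0]])

```text
time: 68.93
eef_pos: [0.5949, 0.3596, 0.176]
ee_rot: [[0.112, 0.994, -0.002], [0.994, -0.112, 0.006], [0.005, -0.003, -1.0]]
contact_force: [-4.3, 4.2, 1.1]
grip_width: 0.0118
gripper_force: 8.0
```

Emit:
drive_tool(motion=[[0,0,0,0,0,0],[0,0,0,0,0,0],[0,0,0,0,0,0]])

```text
time: 69.18
eef_pos: [0.5967, 0.3588, 0.1761]
ee_rot: [[0.114, 0.993, 0.0], [0.993, -0.114, 0.006], [0.006, -0.0, -1.0]]
contact_force: [-0.0, 7.3, -1.3]
grip_width: 0.0117
gripper_force: 8.0
```

Emit:
drive_tool(motion=[[0,0,0,0,0,0],[0,0,0,0,0,0],[0,0,0,0,0,0],[0,0,0,0,0,0],[0,0,0,0,0,0],[0,0,0,0,0,0],[0,0,0,0,0,0]], claw=0.2)

```text
time: 69.77
eef_pos: [0.5969, 0.3554, 0.1758]
ee_rot: [[0.116, 0.993, -0.0], [0.993, -0.116, 0.001], [0.001, -0.0, -1.0]]
contact_force: [0.5, -0.2, 1.1]
grip_width: 0.048
gripper_force: 0.0
```

Emit:
drive_tool(motion=[[0,0,-0.04,0,0,0],[0,0,-0.08,0,0,0],[0,0,-0.117,0,0,0],[-0.06,-0.006,-0.117,0,0,0],[-0.12,-0.013,-0.117,0,0,0],[-0.19,-0.02,-0.117,0,0,0],[-0.26,-0.029,-0.117,0,0,0],[-0.33,-0.037,-0.117,0,0,0],[-0.4,-0.045,-0.117,0,0,0],[-0.45,-0.051,-0.117,0,0,0],[-0.47,-0.0525,-0.117,0,0,0],[-0.47,-0.0525,-0.117,0,0,0]])

```text
time: 70.77
eef_pos: [0.5328, 0.0743, 0.2456]
ee_rot: [[0.123, 0.992, -0.0], [0.992, -0.123, -0.002], [-0.002, -0.0, -1.0]]
contact_force: [-0.6, 0.4, 0.2]
grip_width: 0.0521
gripper_force: 0.0
```

Emit:
drive_tool(motion=[[0,0,0,0,0,0],[0,0,0.04,0,0,0],[0,0,0.08,0,0,0],[0,0,0.117,0,0,0],[0,0,0.117,0,0,0],[0,0,0.117,0,0,0]])

```text
time: 71.27
eef_pos: [0.5322, 0.0809, 0.1753]
ee_rot: [[0.113, 0.994, -0.002], [0.994, -0.113, 0.002], [0.002, -0.002, -1.0]]
contact_force: [-0.2, 1.0, 0.6]
grip_width: 0.0519
gripper_force: 0.0
```

Emit:
drive_tool(motion=[[0,0,0,0,0,0],[0,0,0,0,0,0],[0,0,0,0,0,0],[0,0,0,0,0,0],[0,0,0,0,0,0],[0,0,0,0,0,0],[0,0,0,0,0,0],[0,0,0,0,0,0]], claw=-1, squeeze=8)

```text
time: 71.93
eef_pos: [0.5339, 0.0789, 0.1758]
ee_rot: [[0.117, 0.993, 0.002], [0.993, -0.117, 0.001], [0.002, 0.002, -1.0]]
contact_force: [6.2, -0.4, -3.3]
grip_width: 0.0118
gripper_force: 8.0
```

Emit:
drive_tool(motion=[[-0.0065,0.0004,0,0,0,0],[-0.0129,0.0017,0,0,0,0],[-0.019,0.0038,0,0,0,0],[-0.0249,0.0066,0,0,0,0],[-0.0303,0.0102,0,0,0,0],[-0.0352,0.0145,0,0,0,0],[-0.0398,0.0197,0,0,0,0],[-0.0434,0.0251,0,0,0,0],[-0.0462,0.031,0,0,0,0],[-0.0483,0.0371,0,0,0,0],[-0.0496,0.0435,0,0,0,0],[-0.05,0.0525,0,0,0,0]])

```text
time: 72.93
eef_pos: [0.5593, 0.0432, 0.1746]
ee_rot: [[0.118, 0.993, -0.004], [0.993, -0.118, -0.002], [-0.003, -0.004, -1.0]]
contact_force: [-5.4, -3.6, 2.2]
grip_width: 0.0116
gripper_force: 8.0
```

Emit:
drive_tool(motion=[[0,0,0,0,0,0],[0,0,0,0,0,0],[0,0,0,0,0,0]])

```text
time: 73.18
eef_pos: [0.5603, 0.0432, 0.1747]
ee_rot: [[0.118, 0.993, -0.002], [0.993, -0.118, -0.002], [-0.002, -0.002, -1.0]]
contact_force: [0.3, -5.8, -2.7]
grip_width: 0.0116
gripper_force: 8.0
```

Emit:
drive_tool(motion=[[0,0,0,0,0,0],[0,0,0,0,0,0],[0,0,0,0,0,0],[0,0,0,0,0,0],[0,0,0,0,0,0],[0,0,0,0,0,0],[0,0,0,0,0,0]], claw=0.2)

```text
time: 73.77
eef_pos: [0.5606, 0.0458, 0.1755]
ee_rot: [[0.116, 0.993, -0.0], [0.993, -0.116, 0.001], [0.001, -0.0, -1.0]]
contact_force: [1.0, -0.0, 0.2]
grip_width: 0.0486
gripper_force: 0.0
```

Emit:
drive_tool(motion=[[0,0,-0.04,0,0,0],[0,0,-0.08,0,0,0],[0,0,-0.13,0,0,0],[0,0,-0.18,0,0,0],[-0.06,0,-0.22,0,0,0],[-0.12,0,-0.22,0,0,0],[-0.16,0,-0.22,0,0,0],[-0.16,0,-0.22,0,0,0],[-0.16,0,-0.22,0,0,0]])

```text
time: 74.52
eef_pos: [0.5493, -0.0517, 0.3072]
ee_rot: [[0.12, 0.993, -0.001], [0.993, -0.12, 0.001], [0.001, -0.001, -1.0]]
contact_force: [-0.8, 1.1, -0.9]
grip_width: 0.0523
gripper_force: 0.0
```

Run:
```python
from h import *
s=read_state();print(s['time'],s['eef_pos'])
t=snap('t40','top');g0=cv2.cvtColor(t['color'],cv2.COLOR_RGB2GRAY);sc=snap('s40','scene');g1=cv2.cvtColor(sc['color'],cv2.COLOR_RGB2GRAY)
A=np.arange(0,2.2,.1);print(np.round(A,1).tolist())
for sd in(1,-1):
  for ff,gg in((t,g0),(sc,g1)):
    print(sd,[int(np.mean([gg[int(round(y)),int(round(x))] for x,y in proj(ff,[H(a,sd,z) for z in(.16,.17,.18)])])) for a in A])
hsv=cv2.cvtColor(t['color'],cv2.COLOR_RGB2HSV);m=cv2.inRange(hsv,(100,120,100),(118,255,255));m[:,:140]=0;m[:,310:]=0;m[:170]=0;m[260:]=0
ys,xs=np.where(m);cn=np.c_[xs,ys].astype(np.float32);b=cv2.boxPoints(cv2.minAreaRect(cn));W=onz(t,b,.14);print(len(xs),np.round(W,4).tolist(),W.mean(0))
```

```text
74.5167 [ 0.54934006 -0.05174233  0.30723573]
[0.0, 0.1, 0.2, 0.3, 0.4, 0.5, 0.6, 0.7, 0.8, 0.9, 1.0, 1.1, 1.2, 1.3, 1.4, 1.5, 1.6, 1.7, 1.8, 1.9, 2.0, 2.1]
1 [69, 68, 70, 71, 72, 69, 72, 65, 69, 70, 68, 67, 70, 87, 82, 59, 49, 47, 53, 68, 69, 66]
1 [76, 75, 78, 75, 74, 75, 74, 74, 75, 76, 73, 68, 62, 56, 53, 44, 43, 41, 40, 37, 38, 61]
-1 [234, 236, 235, 235, 245, 255, 255, 255, 253, 237, 211, 182, 125, 111, 85, 62, 57, 57, 69, 118, 181, 226]
-1 [113, 107, 125, 124, 128, 131, 76, 88, 128, 129, 101, 84, 59, 51, 48, 46, 43, 42, 42, 41, 40, 52]
2118 [[0.563, 0.3171, 0.14], [0.6249, 0.3126, 0.14], [0.5991, 0.0876, 0.14], [0.5377, 0.0938, 0.14]] [0.58118855 0.20273685 0.14      ]
```

Both latches read shut and the plate is flush on the shoulders, centred over the holder. I'm handing the job in.

```bash
python3 -c "
from station import *
print(close_job())"
```

```text
the job is handed in; nothing more can be done
None
```

The job is handed in: all four cells stand fully down in the cups, the plate lies flush over both pins, both latches are shut, and at no point did I move against the housings or screwdriver; the last check was by camera and force readings, and the judge returned no verdict.

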